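# Fill the square spice jar and screw its cap on

## Task

Take the bamboo tong off the mouth of the square spice jar and lay it right inside the steel tray, then put all the whole spices lying on the counter into the jar. Then close the jar: set its cap level on the neck, turn it backwards (anticlockwise) until you feel it drop into the thread, and screw it down clockwise until it stops. Leave the other things where they stand.

Things in the scene. Friction and masses are not known exactly. Their poses are not given: they have to be found in the camera images.
- jar: Clear square plastic spice jar, 66 mm wide, round open neck, held fast in the near pocket of a white two-pocket organizer (166 x 84 mm, 38 mm high): it cannot turn or move. Origin: on the jar's axis at counter height; z up, x and y square to its flat sides, +x towards the second pocket with a short closed jar (80 mm along x, 76 mm high). Shoulder 90 mm, rim 112 mm up, inner floor 9 mm up
- jar_mouth (a point): centre of the jar's open mouth, level with the rim, 112 mm above the counter; the opening is 43 mm across, the neck 52 mm outside, tapering to 48 mm at the rim
- jar_thread (a point): on the jar's axis, level with the thread ends (107 mm up). Four-start right-hand thread, 60 mm outside, 24 mm per turn; all repeats every 90 degrees. A cap set on the neck rides on top of the threads; turned anticlockwise (from above) it climbs; 30 to 36 degrees past the tab being square to a side of the jar its lower edge is at 106 mm, and it drops 6 mm into the thread
- jar_shoulder (a point): on the jar's axis, level with the shoulder, 90 mm up. Turned clockwise after the drop (lower edge 100 mm above the jar's origin) the cap screws down; after about 125 degrees it stops hard on the rim, the lower edge 93.6 mm above the origin and the tab again nearly square to a side of the jar
- cap: White round screw cap of the jar, 67 mm across, 24 mm high, ribbed side, with a closed grey flip-top flap on its top; about 35 g, four lugs inside near the lower edge. It lies on the counter right way up. Origin: on its axis at the lower edge; z up, x towards the thumb tab of the flap. The side is round, 67 mm wide to grip in any direction, from 0 to 21 mm up
- cap_tab (a point): thumb tab of the cap's flip-top flap, 30 mm out from the cap's axis along the cap's x, on its top
- tong: Bamboo mini tong, rigid, 140 mm long, 13 mm high as it lies, a slim V of two strips: 17 mm wide at the closed heel, 36 mm at the open tips, 22 mm over both strips at its origin; 22 g. At the start it lies across the jar's mouth, on the rim. Origin: under its balance point, 55 mm from the heel's end; x along it towards the open tips, z up
- tong_heel (a point): closed end of the tong, 52 mm from its origin along -x, at half its height
- tong_tip (a point): open end of the tong, 80 mm from its origin along +x, at half its height
- tray: Shallow steel tray, fixed to the counter, 210 x 115 mm outside, walls 2 mm thick and 14 mm high, floor 2 mm thick, empty. Origin: centre of its underside; x along its length, z up
- cinnamon_a: Piece of double-rolled cinnamon bark, brown, 34 mm long, 18 mm wide, 11 mm high, does not roll; 11 g. Origin: centre of its underside; x along its length. May be absent
- anise_a: Star anise, brown eight-pointed flat star, 30 mm across, 8 mm high, 10 mm at the hub; 11 g. Origin: centre of its underside; x along one point, the points 45 degrees apart. May be absent
- cinnamon_b: Piece of double-rolled cinnamon bark, brown, 34 mm long, 18 mm wide, 11 mm high, does not roll; 11 g. Origin: centre of its underside; x along its length. May be absent
- anise_b: Star anise, brown eight-pointed flat star, 30 mm across, 8 mm high, 10 mm at the hub; 11 g. Origin: centre of its underside; x along one point, the points 45 degrees apart. May be absent
- cardamom: Black cardamom pod, dark ribbed oval, 32 mm long, 17 mm thick (16 mm where it is gripped), does not roll; 12 g. Origin: centre of its underside; x along its length. May be absent
- ginger: Knobbly piece of dried ginger, pale tan, 34 mm long, 20 mm wide at its side knob and 14 mm elsewhere, 13 mm high, does not roll; 12 g. Origin: centre of its underside; x along its length, the knob on the +y side. May be absent
- mug: bystander: white ceramic mug, 80 mm across, 92 mm high; origin under its centre
- dabba: bystander: closed round steel masala dabba, 180 mm across, 68 mm high; origin under its centre
- katori: bystander: small steel bowl, 66 mm across, 30 mm high; origin under its centre
- salt: bystander: glass salt shaker, 42 mm across, 85 mm high; origin under its centre
- mill: bystander: dark wooden pepper mill, 54 mm across, 124 mm high; origin under its centre
- spoon: bystander: steel spoon, 150 mm long, lying; origin at its middle
Things that resemble listed ones, but are neither listed nor needed, are in the scene too. What is shaped like the ginger but purple is not meant. What is shaped like the cap but red is not meant.

How it is judged:
By the outcome, as a careful person would: the job done as asked, in the order asked, and still so for the second after the job is handed in, with the robot touching nothing.
Of cinnamon_a, cinnamon_b, anise_a, anise_b, cardamom, ginger only 4 to 6 are there at a start; the rules pass over those that are not, and their reading is None.
At some moment in a run one of cinnamon_a, cinnamon_b, anise_a, anise_b, cardamom, ginger, cap may be knocked a few centimetres aside while the robot is not near it.
Once in a run the grip may slacken for a moment while it holds something.
It also fails if it takes over 208 s, if anything falls off the work surface, if the arm or the gripper's body presses on something with over 40 N, if the wrist force passes 120 N, or if a joint passes its speed limit or range.

## Robot

A 6-joint arm with a two-finger parallel gripper is mounted at the origin on the work surface. World frame = base frame: x ahead of the robot, y to its left, z up, the work surface at z = 0. Lengths are in m, angles in rad, forces in N, time in s.
With the tool pointing down it reaches from about 0.3 to 0.775 m from the base axis. Payload 14.6 kg.
Tool frame: the origin (TCP) lies midway between the tips of the shut fingers; the grasp point (between the pads) lies 19 mm behind it; z points along the fingers, y is the direction in which the jaws open and shut (so a half turn about z gives the same grasp; the last joint's range is limited). The gripper opens to 85 mm and grips with 20 to 120 N. Pads are 22 mm wide; open, the fingers measure 114 mm over their backs; the gripper's body (76 mm by 85 mm) begins 54 mm behind the grasp point. The pads swing forward as they close: fully open they stand 13 mm farther back than shut.
Start: joints at [1.034, 0.3, 1.521, -0, 1.321, -0.067], TCP at [0.249, 0.49, 0.231] pointing down, gripper open.
Joint ranges: [-3.03, 3.03], [-0.79, 2.21], [0.23, 2.52], [-1.04, 4.18], [0, 3.07], [-2.55, 2.55]. Speed limits (rad/s): [2.22, 2.22, 2.57, 3.14, 3.14, 3.14].

## Interface

Orientations are given as a 3x3 rotation matrix whose columns are the frame's x, y, z axes.
In Python, from cell import manip gives the robot as it stands.
- The arm moves only by the tool jog_arm, never from a script. Its argument "deltas" is a list of rows, each a list of 3 entries, a list of its own where there are three numbers: the shift along the tool's x, y, z in units of 0.4 m (1.0 is 0.4 m), then the turn, a rotation vector about the tool's x, y, z in units of 2 rad (1.0 is 2 rad), then the finger opening in mm, from 0 to 85.4. In form: [[[tx, ty, tz], [ax, ay, az], hand], ...]. A call has 1 to 10 rows; each row is the pose to reach, as a shift and turn from the pose commanded when the call began, along the tool's axes at that moment; what a row does not reach only later rows make up. A row lasts 1/12 s, in which the tool goes at most 41.7 mm and 7.16 degrees, less where a joint would pass 70% of its speed; a pose out of reach is approached as far as the arm can. A call with a number of a shift or a turn outside -1 to 1 is refused whole. A call with a gripper value outside its range is refused whole. The fingers move at their own pace and stop on an object; "force" is the grip in N (left out, the last holds). Time passes only in rows, so rows that repeat a pose let the fingers close. It gives the time, the measured TCP pose, the force and the opening at its end, in the units of the state.
- manip.observe(): the state, without advancing time (a new reading comes with each control period).
- manip.capture(name): name is "side" or "top"; returns the picture (420x560x3 uint8, red, green, blue); there is no depth.
- manip.camera_params(name): a dict with "fx", "fy", "cx", "cy" (pixels), "dist_coeffs" ([k1, k2, p1, p2, k3] as OpenCV has them; the pictures are not rectified), "world_from_camera" (4x4, takes a point from camera to world coordinates). Camera axes: x right, y up, looking along -z (the intrinsics and any distortion apply to the point x, -y, -z); pixel columns grow to the right and rows downward; lengths in m; the calibration is good to about 2 mm. A picture is of the moment at which its call begins. camera_params takes no time and is no camera call.
- manip.job_done(): hands the job in, once; it reports no verdict.
Trained networks look in the newest picture that a camera, given by its name, has taken for a name from the list of things; names that differ only in an ending like _2 or _b are one class to them, and where a whole thing is asked for, a point or a joint stands for the part that bears it (a point fixed in the world has none). Each returns a list of dicts, best first, with "p" (0 to 1); they miss things now and then, are a little off and sometimes report something else, mostly with a low value. They report only what shows in the picture. A call takes as long as a camera call. They do not tell look-alikes from the thing itself.
- manip.spot_in(query, camera): "position" ([row, column] in pixels, amid what is visible of it).
- manip.place_of(query, camera): "position" ([row, column] in pixels: a listed point, or the origin of a listed thing).
The state is a dict: "clock": time; "joint_positions": joint angles; "qd": joint speeds; "joint_efforts": joint torques, N m; "eef_pos": TCP position; "eef_rot": TCP orientation; "wrist_force": force on the tool from outside, world axes, zero at the start; "ft_torque": the same for the moment, N m; "width": finger opening in m.
Only numpy, scipy, OpenCV 4.12 (cv2) and the standard library are available. Lean on these libraries where they do the work, as an engineer would, in place of code of your own. Each camera call takes 0.05 s, during which the arm holds its last target. There are 200 camera calls.

## Working session

There is one attempt and no reset: what is moved stays moved. The work goes in short steps, Python scripts to look and compute and a tool call to move; the robot and the scene stay as the last step left them, time stands still between calls to the robot, and variables do not carry over. Pictures are saved under pics/ and viewed, on a budget of 14 in all, crops included, one or two more only if the job needs it, and the job is handed in when it is done.

Besides the shell and the picture viewer there is one more tool, called after "Call:" as name(argument=value, ...), one argument or row to a line, values as JSON. jog_arm: Moves the arm, as the interface text tells. Shifts and turns lie within -1 to 1; 1 stands for 0.4 m of shift or 2 rad of turn. Its arguments: {"type":"object","properties":{"deltas":{"type":"array"},"force":{"type":"number"}},"required":["deltas"]}

```bash
ls; mkdir -p pics
cat > h.py <<'E'
import numpy as np, cv2
from cell import manip
def cam(n):
    p=manip.camera_params(n); K=np.array([[p['fx'],0,p['cx']],[0,p['fy'],p['cy']],[0,0,1.]])
    return K,np.array(p['dist_coeffs'],float),np.array(p['world_from_camera'])
def ray(n,rc):
    K,d,T=cam(n); u=cv2.undistortPoints(np.array([[[rc[1],rc[0]]]],float),K,d)[0,0]
    return T[:3,3],T[:3,:3]@np.array([u[0],-u[1],-1.])
def at(n,rc,z):
    o,v=ray(n,rc); return o+v*(z-o[2])/v[2]
def proj(n,P):
    K,d,T=cam(n); c=(np.atleast_2d(P)-T[:3,3])@T[:3,:3]; c=c*[1,-1,-1]
    q=cv2.projectPoints(c,np.zeros(3),np.zeros(3),K,d)[0][:,0]; return q[:,::-1]
def snap(n,f,s=1,crop=None):
    im=manip.capture(n)[...,::-1]
    if crop: r0,r1,c0,c1=crop; im=im[r0:r1,c0:c1]
    cv2.imwrite('pics/'+f,cv2.resize(im,None,fx=s,fy=s,interpolation=cv2.INTER_CUBIC))
E
python3 - <<'E'
from h import *
np.set_printoptions(precision=3,suppress=True)
snap('top','t0.png',1.42); snap('side','s0.png',1.42)
for n in('top','side'):
    print(n,cam(n)[2])
    for q in ['jar','jar_mouth','cap','cap_tab','tong','tong_heel','tong_tip','tray','cinnamon_a','anise_a','cardamom','ginger']:
        for r in manip.place_of(q,n)[:4]:
            if r['p']<.15: continue
            z={'jar_mouth':.112,'cap_tab':.024,'tong':.112,'tong_heel':.118,'tong_tip':.118}.get(q,0)
            print(n,q,round(r['p'],2),np.round(r['position']),at(n,r['position'],z)[:2])
print(manip.observe())
E
```

```text
pics
top [[-0.013  0.989 -0.146  0.394]
 [-0.999 -0.008  0.033 -0.037]
 [ 0.031  0.146  0.989  1.147]
 [ 0.     0.     0.     1.   ]]
top jar 0.62 [198. 246.] [ 0.586 -0.003]
top jar 0.56 [142. 302.] [ 0.761 -0.179]
top jar 0.33 [192. 246.] [ 0.604 -0.004]
top jar_mouth 0.88 [191. 244.] [ 0.586 -0.002]
top jar_mouth 0.58 [194. 391.] [ 0.574 -0.409]
top cap 0.76 [247. 200.] [0.438 0.133]
top cap 0.76 [214. 201.] [0.538 0.13 ]
top cap 0.46 [192. 247.] [ 0.604 -0.006]
top cap_tab 0.83 [243. 205.] [0.449 0.114]
top cap_tab 0.8 [206. 192.] [0.559 0.153]
top tong 0.7 [192. 246.] [ 0.583 -0.008]
top tong_heel 0.68 [194. 261.] [ 0.574 -0.049]
top tong_tip 0.77 [185. 218.] [0.6   0.067]
top tong_tip 0.52 [191. 245.] [ 0.584 -0.005]
top tray 0.75 [240. 144.] [0.461 0.298]
top cinnamon_a 0.71 [193. 248.] [ 0.598 -0.012]
top cinnamon_a 0.46 [221. 317.] [ 0.514 -0.218]
top cinnamon_a 0.44 [245. 269.] [ 0.442 -0.071]
top anise_a 0.63 [232. 335.] [ 0.478 -0.269]
top anise_a 0.51 [250. 302.] [ 0.428 -0.169]
top cardamom 0.63 [185. 315.] [ 0.623 -0.215]
top cardamom 0.6 [278. 343.] [ 0.342 -0.291]
to
[... 960 characters left out ...]
479 -0.277]
side anise_a 0.63 [190. 281.] [0.638 0.113]
side cardamom 0.51 [286. 330.] [ 0.612 -0.224]
side ginger 0.59 [357. 288.] [ 0.46  -0.343]
side ginger 0.49 [323. 330.] [ 0.569 -0.308]
{'clock': 1.3, 'joint_positions': array([ 1.034,  0.3  ,  1.521, -0.   ,  1.321, -0.067]), 'qd': array([ 0.001,  0.001,  0.001, -0.001,  0.   ,  0.001]), 'joint_efforts': array([ -0.001, -54.335, -36.198,  -0.   ,   0.001,   0.   ]), 'eef_pos': array([0.249, 0.49 , 0.231]), 'eef_rot': array([[-0.892,  0.453, -0.   ],
       [ 0.453,  0.892, -0.   ],
       [ 0.   , -0.   , -1.   ]]), 'wrist_force': array([0.429, 0.936, 0.2  ]), 'ft_torque': array([-0.014, -0.021,  0.035]), 'width': 0.08541307259389602}
```

View pics/t0.png

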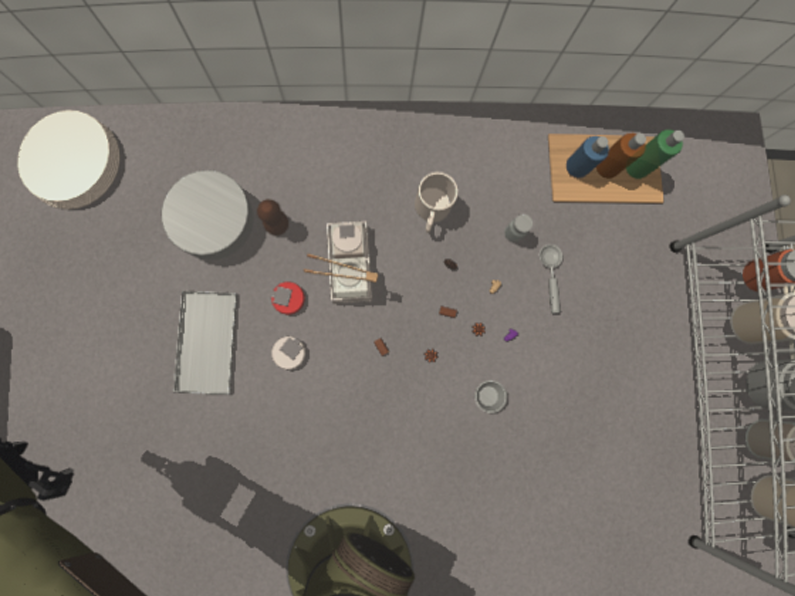

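View pics/s0.png

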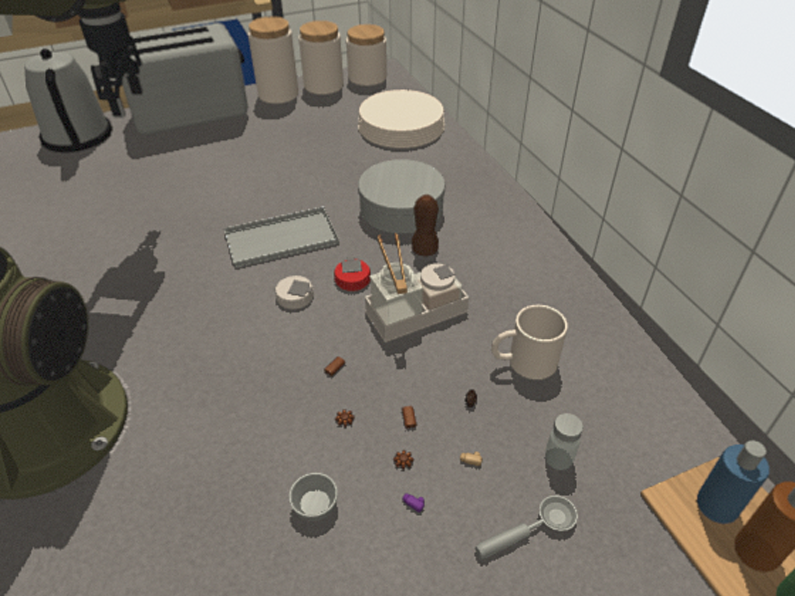

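```bash
cat >> h.py <<'E'
# rectified metric view of the counter plane z, 1 px = 0.5 mm ; cols=-y, rows=-x
def ortho(n,img,x0,x1,y0,y1,z,s=2000):
    H,W=int((x1-x0)*s),int((y1-y0)*s); r,c=np.mgrid[:H,:W]
    P=np.stack([x1-r/s,y1-c/s,np.full(r.shape,z)],-1).reshape(-1,3)
    q=proj(n,P).reshape(H,W,2).astype(np.float32)
    return cv2.remap(img,q[...,1].copy(),q[...,0].copy(),cv2.INTER_CUBIC)
def blobs(n,img,z=.005,reg=(.30,.72,-.42,-.03)):
    x0,x1,y0,y1=reg; o=ortho(n,img,x0,x1,y0,y1,z,1000).astype(np.uint8)
    hsv=cv2.cvtColor(o,cv2.COLOR_RGB2HSV); m=((hsv[...,1]>95)&(hsv[...,2]>20)).astype(np.uint8)
    m=cv2.morphologyEx(m,cv2.MORPH_CLOSE,np.ones((5,5)))
    k,l,st,ce=cv2.connectedComponentsWithStats(m); out=[]
    for i in range(1,k):
        if not 120<st[i,4]<1500: continue
        rr,cc=np.nonzero(l==i); xy=np.stack([x1-rr/1000,y1-cc/1000],1); w,V=np.linalg.eigh(np.cov(xy.T))
        a=np.degrees(np.arctan2(V[1,1],V[0,1]))%180
        out.append((xy.mean(0).round(4),round(a),(4e3*np.sqrt(w[::-1])).round(),st[i,4],hsv[l==i].mean(0).round()))
    return out
E
python3 - <<'E'
from h import *
t=manip.capture('top');s=manip.capture('side')
for n,i in(('top',t),('side',s)):
    print(n)
    for b in blobs(n,i): print(*b)
a=ortho('top',t,.36,.66,-.38,.2,.01,1350)
b=cv2.hconcat([ortho('top',t,.38,.66,-.08,.2,.02,1350),ortho('side',s,.38,.66,-.08,.2,.02,1350)])
c=np.zeros((a.shape[0]+b.shape[0],max(a.shape[1],b.shape[1]),3),np.uint8)
c=cv2.resize(cv2.vconcat([a[:,:756],b[:,:756]]),None,fx=.76,fy=.76)
cv2.imwrite('pics/o1.png',c[...,::-1]);print(c.shape)
E
```

```text
top
[ 0.5939 -0.0507] 71 [25. 20.] 382 [ 15. 107. 176.]
[ 0.571  -0.3134] 147 [30. 15.] 312 [ 16. 101. 175.]
[ 0.5172 -0.2105] 75 [39. 17.] 505 [ 10. 126. 108.]
[ 0.4802 -0.2744] 167 [25. 23.] 441 [  9. 123. 103.]
[ 0.4662 -0.3434] 127 [31. 16.] 345 [143. 125. 122.]
[ 0.4456 -0.0692] 31 [37. 18.] 497 [ 10. 123. 114.]
[ 0.4262 -0.1722] 21 [24. 23.] 426 [  9. 117. 102.]
side
[ 0.621  -0.2145] 56 [30. 13.] 291 [ 11. 111.  50.]
[ 0.5714 -0.311 ] 147 [32. 20.] 485 [ 17. 105. 163.]
[ 0.5172 -0.2084] 75 [44. 19.] 640 [ 11. 143. 112.]
[ 0.4799 -0.2736] 54 [28. 26.] 554 [ 10. 145.  91.]
[ 0.4666 -0.341 ] 125 [33. 19.] 448 [144. 129. 115.]
[ 0.4457 -0.0678] 34 [42. 21.] 687 [ 11. 144. 105.]
[ 0.426  -0.1714] 77 [28. 27.] 558 [ 10. 145.  92.]
(595, 575, 3)
```

View pics/o1.png

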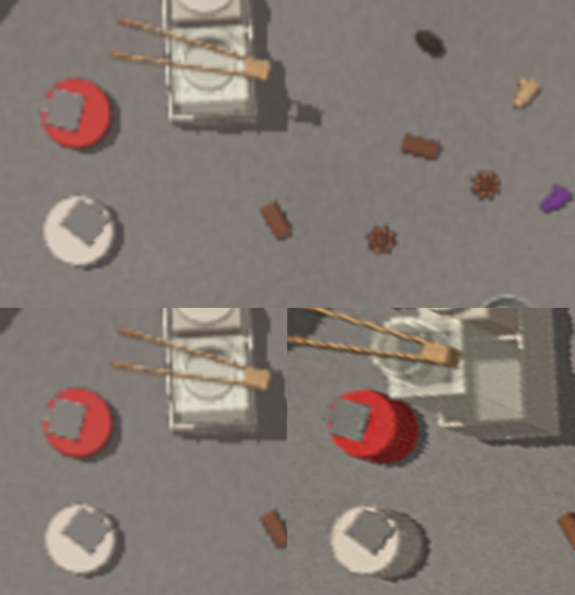

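```bash
cat >> h.py <<'E'
def plan(calls,force_start=None):
    """calls: list of calls, each a list of (x,y,z,phi_deg,width_mm,extra_rows)"""
    o=manip.observe(); R=o['eef_rot']; p=np.array(o['eef_pos']); ph=np.degrees(np.arctan2(R[1,1],R[0,1]))
    if force_start: p=np.array(force_start[:3]); ph=force_start[3]
    print('from',p.round(4),round(ph,1),'t',o['clock'],'w',round(o['width']*1e3,1))
    for c in calls:
        f=np.radians(ph); y=np.array([np.cos(f),np.sin(f),0]); x=np.array([-np.sin(f),np.cos(f),0]); B=np.stack([x,y,[0,0,-1]])
        lp,lph=p,ph; tot=0
        for (X,Y,Z,F,w,e) in c:
            s=np.round(B@(np.array([X,Y,Z])-p)/.4,3); a=np.round(-np.radians((F-ph+180)%360-180)/2,3)
            np_=p+B.T@s*.4; nph=ph-np.degrees(a*2)
            n=int(np.ceil(max(np.linalg.norm(np_-lp)/.0417*1.05,abs(nph-lph)/7.16*1.02)))+e; tot+=n
            print(f'[{list(map(float,s))},[0,0,{a}],{w}] x{n}'); lp,lph=np_,nph
        p,ph=lp,lph; print('   ->',p.round(4),round(ph,1),'rows',tot)
E
python3 - <<'E'
from h import *
x,y=.580,-.004
plan([[(x,y,.2,-10,45,0)],[(x,y,.2,-10,45,1)],[(x,y,.117,-10,45,2),(x,y,.117,-10,10,5)]])
E
```

```text
from [0.249  0.4904 0.2313] 63.1 t 1.4 w 85.1
[[-1.297, -0.728, 0.078],[0,0,0.638],45] x16
   -> [ 0.5798 -0.0041  0.2001] -10.0 rows 16
[[0.0, 0.001, 0.0],[0,0,-0.0],45] x2
   -> [ 0.5802 -0.0042  0.2001] -10.0 rows 2
[[0.0, -0.0, 0.208],[0,0,-0.0],45] x5
[[0.0, -0.0, 0.208],[0,0,-0.0],10] x5
   -> [ 0.5802 -0.0042  0.1169] -10.0 rows 10
```

Call:
jog_arm(
  deltas=[
    [[-0.648,-0.364,0.039],[0,0,0.319],45],
    [[-0.648,-0.364,0.039],[0,0,0.319],45],
    [[-0.648,-0.364,0.039],[0,0,0.319],45],
    [[-0.648,-0.364,0.039],[0,0,0.319],45],
    [[-0.648,-0.364,0.039],[0,0,0.319],45],
    [[-0.648,-0.364,0.039],[0,0,0.319],45],
    [[-0.648,-0.364,0.039],[0,0,0.319],45],
    [[-0.648,-0.364,0.039],[0,0,0.319],45],
    [[-0.648,-0.364,0.039],[0,0,0.319],45],
    [[-0.648,-0.364,0.039],[0,0,0.319],45],
  ],
  force=30,
)

```text
clock: 2.23
eef_pos: [0.4141, 0.2434, 0.2157]
eef_rot: [[-0.446, 0.895, -0.0], [0.895, 0.446, 0.0], [0.0, 0.0, -1.0]]
wrist_force: [1.0, 0.4, 0.5]
width: 0.0452
```

Call:
jog_arm(
  deltas=[
    [[-0.738,0.0945,0.039],[0,0,0.319],45],
    [[-0.738,0.0945,0.039],[0,0,0.319],45],
    [[-0.738,0.0945,0.039],[0,0,0.319],45],
    [[-0.738,0.0945,0.039],[0,0,0.319],45],
    [[-0.738,0.0945,0.039],[0,0,0.319],45],
    [[-0.738,0.0945,0.039],[0,0,0.319],45],
    [[-0.738,0.0945,0.039],[0,0,0.319],45],
    [[-0.738,0.0945,0.039],[0,0,0.319],45],
    [[-0.738,0.0945,0.039],[0,0,0.319],45],
    [[-0.738,0.0945,0.039],[0,0,0.319],45],
  ],
)

```text
clock: 3.07
eef_pos: [0.5796, -0.0024, 0.1998]
eef_rot: [[0.173, 0.985, -0.001], [0.985, -0.173, 0.0], [0.0, -0.001, -1.0]]
wrist_force: [-0.8, 0.7, 0.3]
width: 0.0447
```

Call:
jog_arm(
  deltas=[
    [[0,0,0.208],[0,0,0],45],
    [[0,0,0.208],[0,0,0],45],
    [[0,0,0.208],[0,0,0],45],
    [[0,0,0.208],[0,0,0],10],
    [[0,0,0.208],[0,0,0],10],
    [[0,0,0.208],[0,0,0],10],
    [[0,0,0.208],[0,0,0],10],
    [[0,0,0.208],[0,0,0],10],
    [[0,0,0.208],[0,0,0],10],
  ],
)

```text
clock: 3.82
eef_pos: [0.5803, -0.0037, 0.118]
eef_rot: [[0.174, 0.985, 0.002], [0.985, -0.174, 0.0], [0.001, 0.002, -1.0]]
wrist_force: [-0.6, 3.3, 6.6]
width: 0.0219
```

Run:
```python
from h import *
t=manip.capture('top');s=manip.capture('side')
b=cv2.hconcat([ortho('top',t,.48,.68,-.1,.1,.12,1800),ortho('side',s,.48,.68,-.1,.1,.12,1800)])
cv2.imwrite('pics/o2.png',b[...,::-1])
plan([[(.582,-.004,.2,-10,10,1)],[(.53,.14,.2,35,10,2)],[(.4755,.287,.12,88,10,2)],[(.4755,.287,.008,88,10,3)]])
```

```text
from [ 0.5803 -0.0037  0.118 ] -10.0 t 3.9167 w 22.0
[[0.0, 0.004, -0.205],[0,0,-0.0],10] x4
   -> [ 0.5819 -0.004   0.2   ] -10.0 rows 4
[[0.332, -0.19, 0.0],[0,0,-0.393],10] x9
   -> [0.5302 0.14   0.2   ] 35.0 rows 9
[[0.379, 0.099, 0.2],[0,0,-0.462],10] x10
   -> [0.4756 0.2869 0.12  ] 87.9 rows 10
[[0.0, 0.0, 0.28],[0,0,-0.0],10] x6
   -> [0.4756 0.2869 0.008 ] 87.9 rows 6
```

View pics/o2.png

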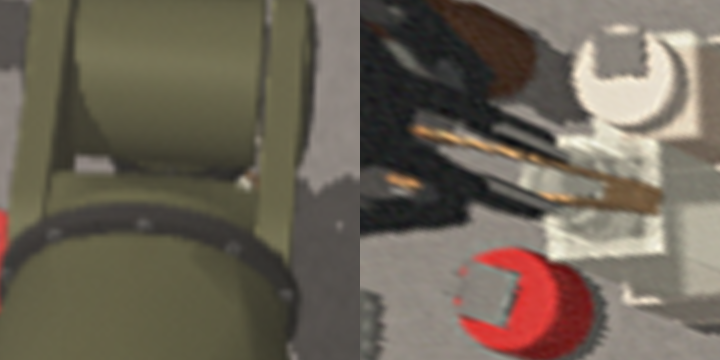

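Picture 4: the jaws hold the tong near its balance point (side half, about pixel 540,170) at 22 mm width. Carry it to the tray.

Call:
jog_arm(
  deltas=[
    [[0,0.004,-0.205],[0,0,0],10],
    [[0,0.004,-0.205],[0,0,0],10],
    [[0,0.004,-0.205],[0,0,0],10],
    [[0,0.004,-0.205],[0,0,0],10],
  ],
)

```text
clock: 4.25
eef_pos: [0.5822, -0.0044, 0.2013]
eef_rot: [[0.174, 0.985, 0.004], [0.985, -0.174, -0.0], [0.0, 0.004, -1.0]]
wrist_force: [0.3, -0.2, -0.6]
width: 0.0219
```

Call:
jog_arm(
  deltas=[
    [[0.332,-0.19,0],[0,0,-0.393],10],
    [[0.332,-0.19,0],[0,0,-0.393],10],
    [[0.332,-0.19,0],[0,0,-0.393],10],
    [[0.332,-0.19,0],[0,0,-0.393],10],
    [[0.332,-0.19,0],[0,0,-0.393],10],
    [[0.332,-0.19,0],[0,0,-0.393],10],
    [[0.332,-0.19,0],[0,0,-0.393],10],
    [[0.332,-0.19,0],[0,0,-0.393],10],
  ],
)

```text
clock: 4.92
eef_pos: [0.5292, 0.1398, 0.1976]
eef_rot: [[-0.575, 0.818, -0.002], [0.818, 0.575, -0.0], [0.001, -0.002, -1.0]]
wrist_force: [-0.6, -0.7, -0.5]
width: 0.0218
```

Call:
jog_arm(
  deltas=[
    [[0.379,0.099,0.2],[0,0,-0.462],10],
    [[0.379,0.099,0.2],[0,0,-0.462],10],
    [[0.379,0.099,0.2],[0,0,-0.462],10],
    [[0.379,0.099,0.2],[0,0,-0.462],10],
    [[0.379,0.099,0.2],[0,0,-0.462],10],
    [[0.379,0.099,0.2],[0,0,-0.462],10],
    [[0.379,0.099,0.2],[0,0,-0.462],10],
    [[0.379,0.099,0.2],[0,0,-0.462],10],
    [[0.379,0.099,0.2],[0,0,-0.462],10],
    [[0.379,0.099,0.2],[0,0,-0.462],10],
  ],
)

```text
clock: 5.75
eef_pos: [0.475, 0.2863, 0.1183]
eef_rot: [[-0.999, 0.039, -0.001], [0.039, 0.999, -0.0], [0.001, -0.001, -1.0]]
wrist_force: [-0.5, 0.5, -0.6]
width: 0.0218
```

Run:
```python
from h import *
t=manip.capture('top');s=manip.capture('side')
b=cv2.hconcat([ortho('top',t,.33,.6,.15,.4,.014,1400),ortho('side',s,.33,.6,.15,.4,.014,1400)])
cv2.imwrite('pics/o3.png',b[...,::-1])
for q in['tong_heel','tong_tip','tray']:
  for r in manip.place_of(q,'side')[:1]: print(q,r['p'],at('side',r['position'],0 if q=='tray' else .12)[:2])
print(manip.observe())
```

```text
tong_heel 0.75 [0.52441984 0.28133404]
tong_tip 0.92 [0.39241178 0.2890189 ]
tray 0.71 [0.45728611 0.276721  ]
{'clock': 6.0, 'joint_positions': array([ 4.76589821e-01,  4.27916541e-01,  1.62448494e+00,  2.73781431e-06,
        1.08927213e+00, -1.05694707e+00]), 'qd': array([ 1.42179877e-03,  6.62781130e-05, -2.98953687e-03, -1.09907507e-03,
        1.60775604e-03, -8.65659254e-03]), 'joint_efforts': array([-1.01998969e-02, -5.78021336e+01, -3.23201358e+01, -6.80491194e-04,
       -1.60434865e-03,  4.16269933e-02]), 'eef_pos': array([0.47517745, 0.28651724, 0.11882009]), 'eef_rot': array([[-9.99305898e-01,  3.72520774e-02, -7.30475456e-05],
       [ 3.72520800e-02,  9.99305900e-01, -3.49824764e-05],
       [ 7.16936734e-05, -3.76793680e-05, -9.99999997e-01]]), 'wrist_force': array([ 0.66127106, -0.57626944,  0.41509888]), 'ft_torque': array([0.00885271, 0.05813429, 0.04133483]), 'width': 0.021583093346535145}
```

View pics/o3.png

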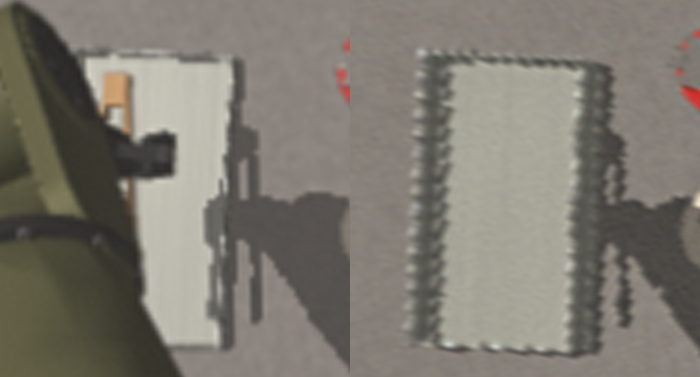

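Picture 5: the tong (top half, heel at pixel 117,90) hangs over the tray along its length, inside the tray outline (cols 85–237, rows 52–348).

Call:
jog_arm(
  deltas=[
    [[0,0,0.276],[0,0,0],10],
    [[0,0,0.276],[0,0,0],10],
    [[0,0,0.276],[0,0,0],10],
    [[0,0,0.276],[0,0,0],10],
    [[0,0,0.276],[0,0,0],40],
    [[0,0,0.276],[0,0,0],40],
    [[0,0,0.276],[0,0,0],40],
    [[0,0,0.276],[0,0,0],40],
    [[0,0,0.1],[0,0,0],40],
    [[0,0,0.1],[0,0,0],40],
  ],
)

```text
clock: 6.83
eef_pos: [0.475, 0.2865, 0.0806]
eef_rot: [[-0.999, 0.036, -0.001], [0.036, 0.999, -0.0], [0.001, -0.0, -1.0]]
wrist_force: [0.1, 0.8, 0.6]
width: 0.0399
```

Call:
jog_arm(
  deltas=[
    [[0,0,-0.25],[0,0,0],40],
    [[0,0,-0.25],[0,0,0],40],
    [[0,0,-0.25],[0,0,0],40],
    [[-0.1,-0.5,-0.25],[0,0,0],40],
    [[-0.1,-0.5,-0.25],[0,0,0],40],
    [[-0.1,-0.5,-0.25],[0,0,0],40],
    [[-0.1,-0.5,-0.25],[0,0,0],40],
    [[-0.1,-0.5,-0.25],[0,0,0],40],
    [[-0.1,-0.5,-0.25],[0,0,0],40],
    [[-0.1,-0.5,-0.25],[0,0,0],40],
  ],
)

```text
clock: 7.67
eef_pos: [0.5082, 0.0838, 0.1797]
eef_rot: [[-0.999, 0.039, 0.001], [0.039, 0.999, 0.0], [-0.001, 0.0, -1.0]]
wrist_force: [-0.4, 0.1, 0.2]
width: 0.0399
```

Run:
```python
from h import *
print(manip.observe()['eef_pos'])
t=manip.capture('top');s=manip.capture('side')
b=cv2.vconcat([cv2.hconcat([ortho('top',t,.33,.6,.15,.4,.014,1000),ortho('side',s,.33,.6,.15,.4,.014,1000)]),
 cv2.hconcat([ortho('top',t,.53,.64,-.06,.065,.112,2000),ortho('side',s,.53,.64,-.06,.065,.112,2000)])])
cv2.imwrite('pics/o4.png',b[...,::-1])
for n in('top','side'):
  for q in['tong','tong_heel','tong_tip','jar_mouth','jar']:
    for r in manip.place_of(q,n)[:2]: print(n,q,round(r['p'],2),at(n,r['position'],{'jar_mouth':.112,'jar':0}.get(q,.008))[:2])
  for b in blobs(n,t if n=='top' else s): print(*b[:3])
```

```text
[0.50822399 0.08379812 0.1796727 ]
top tong 0.66 [0.48825053 0.27559854]
top tong 0.62 [ 0.58293006 -0.01370322]
top tong_heel 0.62 [0.53207058 0.28256809]
top tong_heel 0.41 [ 0.44347368 -0.06969111]
top tong_tip 0.8 [0.40516182 0.2847256 ]
top jar_mouth 0.91 [ 0.57293322 -0.00442218]
top jar_mouth 0.19 [0.52022462 0.24636145]
top jar 0.77 [0.58193139 0.00090451]
[ 0.571  -0.3134] 147 [30. 15.]
[ 0.5172 -0.2105] 75 [39. 17.]
[ 0.4803 -0.2744] 168 [25. 23.]
[ 0.4662 -0.3434] 127 [31. 16.]
[ 0.4458 -0.0694] 31 [34. 15.]
[ 0.4262 -0.1736] 179 [24. 22.]
side tong 0.95 [0.47448909 0.29611212]
side tong_heel 0.63 [0.52899405 0.28876135]
side tong_tip 0.6 [0.39039742 0.30225092]
side tong_tip 0.38 [ 0.47797872 -0.28327665]
side jar_mouth 0.79 [ 0.58727457 -0.01560456]
side jar 0.97 [0.58026879 0.00315963]
side jar 0.71 [ 0.4368995  -0.06672447]
[ 0.6209 -0.2144] 55 [32. 12.]
[ 0.5714 -0.3108] 148 [32. 20.]
[ 0.5172 -0.2083] 75 [44. 19.]
[ 0.48   -0.2736] 62 [28. 27.]
[ 0.4666 -0.341 ] 125 [33. 19.]
[ 0.4457 -0.0679] 33 [43. 21.]
[ 0.426  -0.1716] 71 [28. 27.]
```

View pics/o4.png

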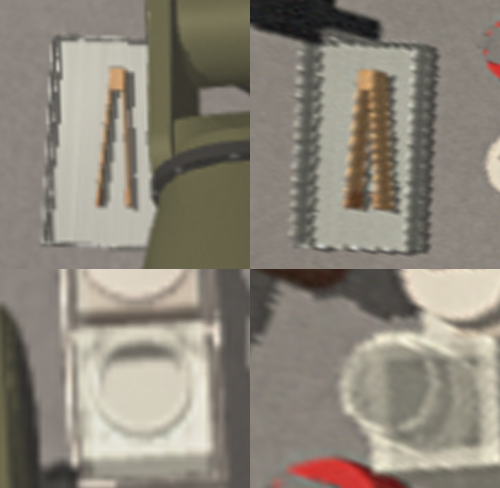

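Picture 6: tong lies within the tray (heel 117,78, tips 100–130,205); the jar mouth is free, its rim circle near x 0.582, y −0.006. Next the nearest cinnamon.

Run:
```python
from h import *
X,Y,F=.4457,-.0685,-58
plan([[(.485,.02,.14,27,42,0)],[(.46,-.03,.12,-28,42,0)],[(X,Y,.08,F,42,1),(X,Y,.003,F,42,2)],[(X,Y,.003,F,8,5),(X,Y,.16,F,8,0)]])
```

```text
from [0.508  0.0855 0.1788] 88.0 t 8.2667 w 39.9
[[0.052, -0.166, 0.097],[0,0,0.532],42] x9
   -> [0.4848 0.0199 0.14  ] 27.0 rows 9
[[-0.083, -0.112, 0.05],[0,0,0.48],42] x8
   -> [ 0.46 -0.03  0.12] -28.0 rows 8
[[-0.102, 0.014, 0.1],[0,0,0.262],42] x6
[[-0.102, 0.014, 0.293],[0,0,0.262],42] x4
   -> [ 0.4458 -0.0687  0.0028] -58.0 rows 10
[[0.0, -0.0, -0.0],[0,0,-0.0],8] x5
[[0.0, -0.0, -0.393],[0,0,-0.0],8] x4
   -> [ 0.4458 -0.0687  0.16  ] -58.0 rows 9
```

Call:
jog_arm(
  deltas=[
    [[0.052,-0.166,0.097],[0,0,0.532],42],
    [[0.052,-0.166,0.097],[0,0,0.532],42],
    [[0.052,-0.166,0.097],[0,0,0.532],42],
    [[0.052,-0.166,0.097],[0,0,0.532],42],
    [[0.052,-0.166,0.097],[0,0,0.532],42],
    [[0.052,-0.166,0.097],[0,0,0.532],42],
    [[0.052,-0.166,0.097],[0,0,0.532],42],
    [[0.052,-0.166,0.097],[0,0,0.532],42],
    [[0.052,-0.166,0.097],[0,0,0.532],42],
    [[0.052,-0.166,0.097],[0,0,0.532],42],
  ],
)

```text
clock: 9.1
eef_pos: [0.4849, 0.0197, 0.1401]
eef_rot: [[-0.451, 0.893, 0.0], [0.893, 0.451, -0.0], [-0.0, 0.0, -1.0]]
wrist_force: [-0.4, -0.5, 0.1]
width: 0.0417
```

Call:
jog_arm(
  deltas=[
    [[-0.083,-0.112,0.05],[0,0,0.48],42],
    [[-0.083,-0.112,0.05],[0,0,0.48],42],
    [[-0.083,-0.112,0.05],[0,0,0.48],42],
    [[-0.083,-0.112,0.05],[0,0,0.48],42],
    [[-0.083,-0.112,0.05],[0,0,0.48],42],
    [[-0.083,-0.112,0.05],[0,0,0.48],42],
    [[-0.083,-0.112,0.05],[0,0,0.48],42],
    [[-0.083,-0.112,0.05],[0,0,0.48],42],
    [[-0.083,-0.112,0.05],[0,0,0.48],42],
  ],
)

```text
clock: 9.85
eef_pos: [0.46, -0.0302, 0.1201]
eef_rot: [[0.471, 0.882, 0.0], [0.882, -0.471, -0.0], [0.0, 0.0, -1.0]]
wrist_force: [-0.2, 0.5, 0.1]
width: 0.0421
```

Call:
jog_arm(
  deltas=[
    [[-0.102,0.014,0.1],[0,0,0.262],42],
    [[-0.102,0.014,0.1],[0,0,0.262],42],
    [[-0.102,0.014,0.1],[0,0,0.262],42],
    [[-0.102,0.014,0.1],[0,0,0.262],42],
    [[-0.102,0.014,0.1],[0,0,0.262],42],
    [[-0.102,0.014,0.1],[0,0,0.262],42],
    [[-0.102,0.014,0.293],[0,0,0.262],42],
    [[-0.102,0.014,0.293],[0,0,0.262],42],
    [[-0.102,0.014,0.293],[0,0,0.262],42],
  ],
)

```text
clock: 10.6
eef_pos: [0.4461, -0.0687, 0.0001]
eef_rot: [[0.845, 0.535, 0.0], [0.535, -0.845, 0.0], [0.0, -0.0, -1.0]]
wrist_force: [0.1, 0.2, 0.7]
width: 0.0421
```

Call:
jog_arm(
  deltas=[
    [[0,0,0],[0,0,0],8],
    [[0,0,0],[0,0,0],8],
    [[0,0,0],[0,0,0],8],
    [[0,0,0],[0,0,0],8],
    [[0,0,0],[0,0,0],8],
    [[0,0,-0.393],[0,0,0],8],
    [[0,0,-0.393],[0,0,0],8],
    [[0,0,-0.393],[0,0,0],8],
    [[0,0,-0.393],[0,0,0],8],
    [[0,0,-0.393],[0,0,0],8],
  ],
)

```text
clock: 11.43
eef_pos: [0.448, -0.0694, 0.1665]
eef_rot: [[0.848, 0.53, 0.01], [0.53, -0.848, -0.002], [0.007, 0.007, -1.0]]
wrist_force: [0.2, 0.2, 1.4]
width: 0.0167
```

```bash
cat >> h.py <<'E'
def rimview(f,c):
    t=manip.capture('top');s=manip.capture('side'); L=[]
    for n,i in(('top',t),('side',s)):
        o=ortho(n,i,c[0]-.04,c[0]+.04,c[1]-.045,c[1]+.045,.112,4400).copy()
        H,W=o.shape[:2]; cv2.circle(o,(W//2,H//2),int(.024*4400),(255,0,0),1); L.append(o)
    cv2.imwrite('pics/'+f,cv2.hconcat(L)[...,::-1])
E
python3 - <<'E'
from h import *
rimview('o5.png',(.582,-.006))
for n in('top','side'):
  for q in['jar_mouth','jar_thread','jar_shoulder','jar']:
    for r in manip.place_of(q,n)[:1]: print(n,q,round(r['p'],2),at(n,r['position'],{'jar_mouth':.112,'jar':0,'jar_thread':.107,'jar_shoulder':.09}.get(q,.008))[:2])
plan([])
E
```

```text
top jar_mouth 0.98 [ 0.57924044 -0.0101538 ]
top jar_thread 0.63 [ 0.58405915 -0.0056665 ]
top jar 0.78 [ 0.57576849 -0.00778941]
side jar_mouth 0.95 [ 0.58075017 -0.00708365]
side jar_thread 0.56 [0.58577736 0.0049655 ]
side jar_shoulder 0.76 [ 0.58719225 -0.00785549]
side jar 0.87 [ 0.58134523 -0.00533347]
from [ 0.4455 -0.0688  0.1594] -58.0 t 11.9333 w 16.7
```

View pics/o5.png

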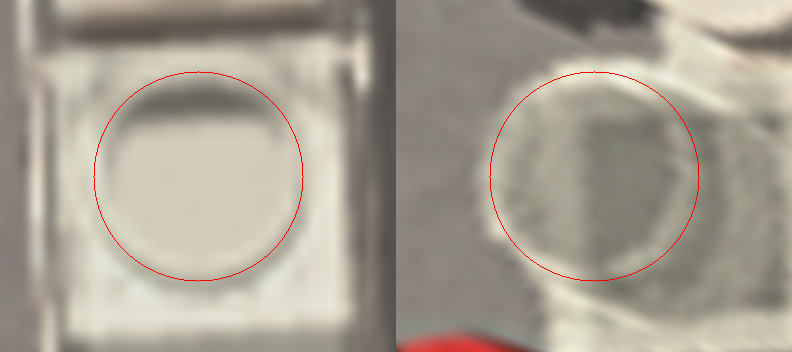

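Picture 7: the red test circle (24 mm at x 0.582, y −0.006) sits on the jar's rim in both views (centres 198,176 and 594,176). Cinnamon is held (16.7 mm).

Run:
```python
from h import *
J=(.582,-.006)
plan([[(*J,.16,-58,8,1),(*J,.118,-58,8,1)],[(*J,.118,-58,42,3),(*J,.17,-58,42,0),(.5172,-.15,.17,-40,42,1)]],(.4458,-.0687,.16,-58))
```

```text
from [ 0.4458 -0.0687  0.16  ] -58 t 11.9333 w 16.7
[[0.372, 0.048, 0.0],[0,0,-0.0],8] x5
[[0.372, 0.048, 0.105],[0,0,-0.0],8] x3
   -> [ 0.5822 -0.0061  0.118 ] -58.0 rows 8
[[-0.0, -0.0, 0.0],[0,0,-0.0],42] x3
[[-0.0, -0.0, -0.13],[0,0,-0.0],42] x2
[[-0.328, 0.219, -0.13],[0,0,-0.157],42] x5
   -> [ 0.5173 -0.1499  0.17  ] -40.0 rows 10
```

Call:
jog_arm(
  deltas=[
    [[0.372,0.048,0],[0,0,0],8],
    [[0.372,0.048,0],[0,0,0],8],
    [[0.372,0.048,0],[0,0,0],8],
    [[0.372,0.048,0],[0,0,0],8],
    [[0.372,0.048,0],[0,0,0],8],
    [[0.372,0.048,0.105],[0,0,0],8],
    [[0.372,0.048,0.105],[0,0,0],8],
    [[0.372,0.048,0.105],[0,0,0],8],
    [[0.372,0.048,0.105],[0,0,0],8],
  ],
)

```text
clock: 12.68
eef_pos: [0.5823, -0.0067, 0.1194]
eef_rot: [[0.849, 0.529, 0.0], [0.529, -0.849, -0.0], [0.0, 0.0, -1.0]]
wrist_force: [0.3, -0.1, -0.4]
width: 0.0167
```

Call:
jog_arm(
  deltas=[
    [[0,0,0],[0,0,0],42],
    [[0,0,0],[0,0,0],42],
    [[0,0,0],[0,0,0],42],
    [[0,0,-0.13],[0,0,0],42],
    [[0,0,-0.13],[0,0,0],42],
    [[-0.328,0.219,-0.13],[0,0,-0.157],42],
    [[-0.328,0.219,-0.13],[0,0,-0.157],42],
    [[-0.328,0.219,-0.13],[0,0,-0.157],42],
    [[-0.328,0.219,-0.13],[0,0,-0.157],42],
    [[-0.328,0.219,-0.13],[0,0,-0.157],42],
  ],
)

```text
clock: 13.52
eef_pos: [0.5153, -0.155, 0.1712]
eef_rot: [[0.647, 0.763, 0.001], [0.763, -0.646, -0.001], [-0.0, 0.002, -1.0]]
wrist_force: [1.4, 0.9, 1.1]
width: 0.0416
```

```bash
cat >> h.py <<'E'
def look():
    for n in('top','side'):
        print(n); 
        for b in blobs(n,manip.capture(n),reg=(.30,.72,-.45,.06)): print(*b[:3],b[4][0])
        for q in ['cardamom']:
            for r in manip.place_of(q,n)[:2]: print(q,round(r['p'],2),at(n,r['position'],0)[:2].round(4))
E
python3 - <<'E'
from h import *
look()
rimview('o6.png',(.582,-.006))
X,Y,F=.5172,-.2094,-15
plan([[(X,Y,.09,F,42,1),(X,Y,.002,F,42,2)],[(X,Y,.002,F,8,5),(X,Y,.16,F,8,1)]],(.5173,-.1499,.17,-40))
E
```

```text
top
[ 0.4667 -0.3436] 127 [30. 15.] 143.0
side
[ 0.6211 -0.2146] 55 [31. 13.] 11.0
[ 0.5714 -0.3109] 147 [32. 20.] 17.0
[ 0.5172 -0.2084] 75 [44. 19.] 11.0
[ 0.4797 -0.2739] 27 [27. 27.] 10.0
[ 0.4666 -0.341 ] 125 [33. 19.] 143.0
[ 0.426  -0.1715] 81 [28. 27.] 10.0
cardamom 0.58 [ 0.6167 -0.2201]
from [ 0.5173 -0.1499  0.17  ] -40 t 13.8167 w 41.7
[[-0.114, 0.095, 0.2],[0,0,-0.218],42] x5
[[-0.114, 0.095, 0.42],[0,0,-0.218],42] x5
   -> [ 0.5171 -0.2093  0.002 ] -15.0 rows 10
[[-0.0, 0.0, 0.0],[0,0,-0.0],8] x5
[[-0.0, 0.0, -0.395],[0,0,-0.0],8] x5
   -> [ 0.5171 -0.2093  0.16  ] -15.0 rows 10
```

View pics/o6.png

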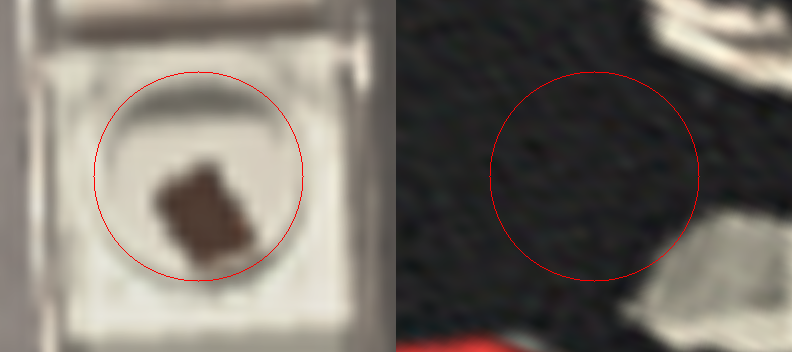

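Picture 8: the first cinnamon lies on the jar's floor (top half, 205,213). Next, the second cinnamon at (0.517, −0.209): pick and drop.

Call:
jog_arm(
  deltas=[
    [[-0.114,0.095,0.2],[0,0,-0.218],42],
    [[-0.114,0.095,0.2],[0,0,-0.218],42],
    [[-0.114,0.095,0.2],[0,0,-0.218],42],
    [[-0.114,0.095,0.2],[0,0,-0.218],42],
    [[-0.114,0.095,0.2],[0,0,-0.218],42],
    [[-0.114,0.095,0.42],[0,0,-0.218],42],
    [[-0.114,0.095,0.42],[0,0,-0.218],42],
    [[-0.114,0.095,0.42],[0,0,-0.218],42],
    [[-0.114,0.095,0.42],[0,0,-0.218],42],
  ],
)

```text
clock: 14.57
eef_pos: [0.517, -0.2084, 0.0011]
eef_rot: [[0.261, 0.965, -0.002], [0.965, -0.261, 0.001], [0.0, -0.002, -1.0]]
wrist_force: [-0.7, -0.0, 0.2]
width: 0.0421
```

Call:
jog_arm(
  deltas=[
    [[0,0,0],[0,0,0],8],
    [[0,0,0],[0,0,0],8],
    [[0,0,0],[0,0,0],8],
    [[0,0,0],[0,0,0],8],
    [[0,0,0],[0,0,0],8],
    [[0,0,-0.395],[0,0,0],8],
    [[0,0,-0.395],[0,0,0],8],
    [[0,0,-0.395],[0,0,0],8],
    [[0,0,-0.395],[0,0,0],8],
    [[0,0,-0.395],[0,0,0],8],
  ],
)

```text
clock: 15.4
eef_pos: [0.5192, -0.2105, 0.1679]
eef_rot: [[0.26, 0.966, 0.01], [0.966, -0.26, -0.005], [-0.002, 0.011, -1.0]]
wrist_force: [1.1, 0.4, 0.3]
width: 0.0168
```

Call:
jog_arm(
  deltas=[
    [[0.533,0.025,0],[0,0,0],8],
    [[0.533,0.025,0],[0,0,0],8],
    [[0.533,0.025,0],[0,0,0],8],
    [[0.533,0.025,0],[0,0,0],8],
    [[0.533,0.025,0],[0,0,0],8],
    [[0.533,0.025,0],[0,0,0],8],
    [[0.533,0.025,0],[0,0,0],8],
    [[0.533,0.025,0.105],[0,0,0],8],
    [[0.533,0.025,0.105],[0,0,0],8],
    [[0.533,0.025,0.105],[0,0,0],8],
  ],
)

```text
clock: 16.23
eef_pos: [0.581, -0.0073, 0.1172]
eef_rot: [[0.261, 0.965, -0.004], [0.965, -0.261, 0.0], [-0.001, -0.004, -1.0]]
wrist_force: [0.2, -0.3, 0.8]
width: 0.0165
```

Call:
jog_arm(
  deltas=[
    [[0,0,0],[0,0,0],42],
    [[0,0,0],[0,0,0],42],
    [[0,0,0],[0,0,0],42],
    [[0,0,-0.13],[0,0,0],42],
    [[0,0,-0.13],[0,0,0],42],
    [[-0.378,-0.214,-0.13],[0,0,0],42],
    [[-0.378,-0.214,-0.13],[0,0,0],42],
    [[-0.378,-0.214,-0.13],[0,0,0],42],
    [[-0.378,-0.214,-0.13],[0,0,0],42],
    [[-0.378,-0.214,-0.13],[0,0,0],42],
  ],
)

```text
clock: 17.07
eef_pos: [0.4572, -0.1331, 0.1714]
eef_rot: [[0.263, 0.965, 0.001], [0.965, -0.263, -0.001], [-0.001, 0.001, -1.0]]
wrist_force: [-0.5, 0.4, -0.3]
width: 0.042
```

Run:
```python
from h import *
look()
rimview('o7.png',(.582,-.006))
plan([])
```

```text
top
[ 0.5713 -0.3134] 148 [30. 15.] 17.0
[ 0.4662 -0.3433] 127 [31. 16.] 143.0
[ 0.4223 -0.1727] 100 [23. 16.] 10.0
cardamom 0.38 [ 0.6024 -0.004 ]
cardamom 0.37 [ 0.6164 -0.2152]
side
[ 0.6207 -0.2148] 54 [32. 12.] 11.0
[ 0.5713 -0.311 ] 146 [32. 20.] 17.0
[ 0.4798 -0.2735] 56 [28. 27.] 10.0
[ 0.4667 -0.341 ] 124 [33. 19.] 144.0
[ 0.426  -0.1715] 87 [28. 26.] 10.0
cardamom 0.48 [0.4639 0.1216]
cardamom 0.45 [ 0.6164 -0.223 ]
from [ 0.4609 -0.1294  0.1704] -15.0 t 17.3667 w 42.3
```

Call:
jog_arm(
  deltas=[
    [[-0.123,-0.055,0.225],[0,0,0],50],
    [[-0.123,-0.055,0.225],[0,0,0],50],
    [[-0.123,-0.055,0.225],[0,0,0],50],
    [[-0.123,-0.055,0.225],[0,0,0],50],
    [[-0.123,-0.055,0.42],[0,0,0],50],
    [[-0.123,-0.055,0.42],[0,0,0],50],
    [[-0.123,-0.055,0.42],[0,0,0],50],
    [[-0.123,-0.055,0.42],[0,0,0],50],
  ],
)

```text
clock: 18.03
eef_pos: [0.427, -0.171, 0.0019]
eef_rot: [[0.259, 0.966, -0.001], [0.966, -0.259, 0.001], [0.0, -0.001, -1.0]]
wrist_force: [0.2, -0.2, 0.2]
width: 0.05
```

Call:
jog_arm(
  deltas=[
    [[0,0,0],[0,0,0],15],
    [[0,0,0],[0,0,0],15],
    [[0,0,0],[0,0,0],15],
    [[0,0,0],[0,0,0],15],
    [[0,0,0],[0,0,0],15],
    [[0,0,-0.395],[0,0,0],15],
    [[0,0,-0.395],[0,0,0],15],
    [[0,0,-0.395],[0,0,0],15],
    [[0,0,-0.395],[0,0,0],15],
    [[0,0,-0.395],[0,0,0],15],
  ],
)

```text
clock: 18.87
eef_pos: [0.4284, -0.1727, 0.1675]
eef_rot: [[0.26, 0.966, 0.01], [0.966, -0.26, -0.005], [-0.002, 0.011, -1.0]]
wrist_force: [0.9, -1.0, 0.5]
width: 0.0268
```

Call:
jog_arm(
  deltas=[
    [[0.502,0.269,0],[0,0,0],15],
    [[0.502,0.269,0],[0,0,0],15],
    [[0.502,0.269,0],[0,0,0],15],
    [[0.502,0.269,0],[0,0,0],15],
    [[0.502,0.269,0],[0,0,0],15],
    [[0.502,0.269,0],[0,0,0],15],
    [[0.502,0.269,0],[0,0,0],15],
    [[0.502,0.269,0.105],[0,0,0],15],
    [[0.502,0.269,0.105],[0,0,0],15],
    [[0.502,0.269,0.105],[0,0,0],15],
  ],
)

```text
clock: 19.7
eef_pos: [0.5811, -0.006, 0.1177]
eef_rot: [[0.26, 0.966, -0.003], [0.966, -0.26, 0.0], [-0.001, -0.003, -1.0]]
wrist_force: [0.2, -0.3, 0.4]
width: 0.0272
```

Call:
jog_arm(
  deltas=[
    [[0,0,0],[0,0,0],50],
    [[0,0,0],[0,0,0],50],
    [[0,0,0],[0,0,0],50],
    [[0,0,-0.13],[0,0,0],50],
    [[0,0,-0.13],[0,0,0],50],
    [[-0.378,-0.214,-0.13],[0,0,0],50],
    [[-0.378,-0.214,-0.13],[0,0,0],50],
    [[-0.378,-0.214,-0.13],[0,0,0],50],
    [[-0.378,-0.214,-0.13],[0,0,0],50],
    [[-0.378,-0.214,-0.13],[0,0,0],50],
  ],
)

```text
clock: 20.53
eef_pos: [0.4573, -0.1327, 0.1714]
eef_rot: [[0.263, 0.965, 0.001], [0.965, -0.263, -0.001], [-0.001, 0.001, -1.0]]
wrist_force: [-1.0, 0.3, 1.0]
width: 0.0501
```

Run:
```python
from h import *
look()
rimview('o8.png',(.582,-.006))
plan([])
```

```text
top
[ 0.5712 -0.3134] 147 [30. 15.] 16.0
[ 0.4662 -0.3434] 127 [31. 16.] 143.0
cardamom 0.46 [ 0.6198 -0.2159]
side
[ 0.621  -0.2146] 55 [32. 12.] 12.0
[ 0.5712 -0.311 ] 147 [32. 20.] 17.0
[ 0.4798 -0.2736] 59 [28. 26.] 10.0
[ 0.4666 -0.341 ] 125 [33. 19.] 144.0
cardamom 0.54 [ 0.618  -0.2171]
from [ 0.461  -0.129   0.1704] -15.0 t 20.8333 w 50.3
```

View pics/o8.png

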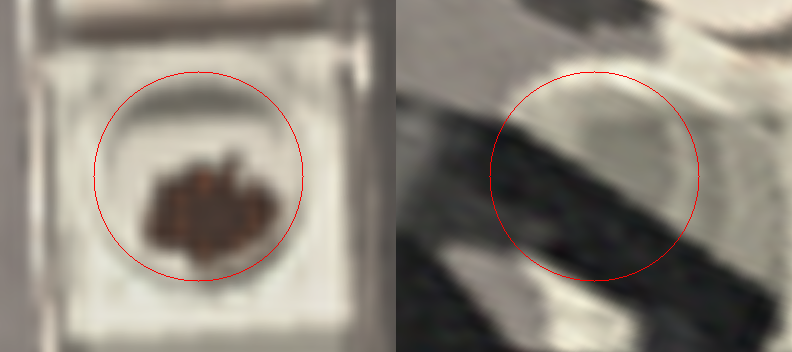

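Picture 9: the cinnamons and the star lie inside the jar (top half, 210,210). Now the other star anise.

Call:
jog_arm(
  deltas=[
    [[-0.335,0.141,0.2],[0,0,0],50],
    [[-0.335,0.141,0.2],[0,0,0],50],
    [[-0.335,0.141,0.2],[0,0,0],50],
    [[-0.335,0.141,0.2],[0,0,0],50],
    [[-0.335,0.141,0.2],[0,0,0],50],
    [[-0.335,0.141,0.42],[0,0,0],50],
    [[-0.335,0.141,0.42],[0,0,0],50],
    [[-0.335,0.141,0.42],[0,0,0],50],
    [[-0.335,0.141,0.42],[0,0,0],50],
  ],
)

```text
clock: 21.58
eef_pos: [0.4798, -0.2724, 0.0003]
eef_rot: [[0.259, 0.966, -0.003], [0.966, -0.259, 0.002], [0.001, -0.003, -1.0]]
wrist_force: [0.3, 0.0, -0.4]
width: 0.0502
```

Call:
jog_arm(
  deltas=[
    [[0,0,0],[0,0,0],15],
    [[0,0,0],[0,0,0],15],
    [[0,0,0],[0,0,0],15],
    [[0,0,0],[0,0,0],15],
    [[0,0,0],[0,0,0],15],
    [[0,0,-0.395],[0,0,0],15],
    [[0,0,-0.395],[0,0,0],15],
    [[0,0,-0.395],[0,0,0],15],
    [[0,0,-0.395],[0,0,0],15],
    [[0,0,-0.395],[0,0,0],15],
  ],
)

```text
clock: 22.42
eef_pos: [0.4818, -0.275, 0.1676]
eef_rot: [[0.26, 0.966, 0.009], [0.966, -0.26, -0.006], [-0.004, 0.01, -1.0]]
wrist_force: [0.6, -1.0, -0.0]
width: 0.0267
```

Call:
jog_arm(
  deltas=[
    [[0.713,0.073,0],[0,0,0],15],
    [[0.713,0.073,0],[0,0,0],15],
    [[0.713,0.073,0],[0,0,0],15],
    [[0.713,0.073,0],[0,0,0],15],
    [[0.713,0.073,0],[0,0,0],15],
    [[0.713,0.073,0],[0,0,0],15],
    [[0.713,0.073,0],[0,0,0],15],
    [[0.713,0.073,0],[0,0,0],15],
    [[0.713,0.073,0],[0,0,0],15],
  ],
)

```text
clock: 23.17
eef_pos: [0.5822, -0.0043, 0.1598]
eef_rot: [[0.257, 0.966, -0.0], [0.966, -0.257, -0.0], [-0.0, -0.0, -1.0]]
wrist_force: [0.7, -0.2, -0.2]
width: 0.0265
```

Call:
jog_arm(
  deltas=[
    [[0,0,0.105],[0,0,0],15],
    [[0,0,0.105],[0,0,0],15],
    [[0,0,0.105],[0,0,0],15],
    [[0,0,0.105],[0,0,0],50],
    [[0,0,0.105],[0,0,0],50],
    [[0,0,0.105],[0,0,0],50],
    [[0,0,-0.025],[0,0,0],50],
    [[0,0,-0.025],[0,0,0],50],
  ],
)

```text
clock: 23.83
eef_pos: [0.5836, -0.0061, 0.1756]
eef_rot: [[0.26, 0.966, 0.006], [0.966, -0.26, -0.0], [0.001, 0.006, -1.0]]
wrist_force: [0.6, 0.4, 2.2]
width: 0.0498
```

Call:
jog_arm(
  deltas=[
    [[-0.378,-0.214,0],[0,0,0],50],
    [[-0.378,-0.214,0],[0,0,0],50],
    [[-0.378,-0.214,0],[0,0,0],50],
    [[-0.378,-0.214,0],[0,0,0],50],
    [[-0.378,-0.214,0],[0,0,0],50],
    [[-0.378,-0.214,0],[0,0,0],50],
  ],
)

```text
clock: 24.33
eef_pos: [0.4594, -0.1313, 0.1716]
eef_rot: [[0.263, 0.965, 0.002], [0.965, -0.263, -0.001], [-0.0, 0.002, -1.0]]
wrist_force: [0.4, 0.6, -0.1]
width: 0.0498
```

Run:
```python
from h import *
look()
J=(.582,-.006)
for X,Y,F,z in((.620,-.2155,-35,.004),):
  plan([[(X,Y,.1,F,42,0),(X,Y,z,F,42,1)],[(X,Y,z,F,8,5),(X,Y,.16,F,8,1)],[(*J,.16,F,8,1),(*J,.12,F,8,2)],[(*J,.12,F,45,3),(*J,.17,F,45,0),(.46,-.13,.17,F,45,1)]],(.46,-.13,.17,-15))
```

```text
top
[ 0.5712 -0.3134] 148 [30. 15.] 17.0
[ 0.4663 -0.3433] 128 [31. 16.] 143.0
cardamom 0.72 [0.4557 0.2946]
cardamom 0.66 [ 0.7584 -0.1889]
side
[ 0.6212 -0.2144] 55 [31. 12.] 11.0
[ 0.5713 -0.311 ] 147 [32. 20.] 17.0
[ 0.4666 -0.3411] 125 [33. 19.] 144.0
cardamom 0.58 [0.6315 0.1046]
cardamom 0.55 [ 0.6127 -0.2252]
from [ 0.46 -0.13  0.17] -15 t 24.5333 w 50.1
[[-0.103, 0.442, 0.175],[0,0,0.175],42] x5
[[-0.103, 0.442, 0.415],[0,0,0.175],42] x4
   -> [ 0.6201 -0.2156  0.004 ] -35.1 rows 9
[[-0.0, -0.0, 0.0],[0,0,-0.0],8] x5
[[-0.0, -0.0, -0.39],[0,0,-0.0],8] x5
   -> [ 0.6201 -0.2156  0.16  ] -35.1 rows 10
[[0.374, -0.379, 0.0],[0,0,-0.0],8] x7
[[0.374, -0.379, 0.1],[0,0,-0.0],8] x4
   -> [ 0.5819 -0.006   0.12  ] -35.1 rows 11
[[0.0, 0.0, 0.0],[0,0,-0.0],45] x3
[[0.0, 0.0, -0.125],[0,0,-0.0],45] x2
[[-0.429, -0.072, -0.125],[0,0,-0.0],45] x6
   -> [ 0.4598 -0.13    0.17  ] -35.1 rows 11
```

Call:
jog_arm(
  deltas=[
    [[-0.103,0.442,0.175],[0,0,0.175],42],
    [[-0.103,0.442,0.175],[0,0,0.175],42],
    [[-0.103,0.442,0.175],[0,0,0.175],42],
    [[-0.103,0.442,0.175],[0,0,0.175],42],
    [[-0.103,0.442,0.175],[0,0,0.175],42],
    [[-0.103,0.442,0.175],[0,0,0.175],42],
    [[-0.103,0.442,0.415],[0,0,0.175],42],
    [[-0.103,0.442,0.415],[0,0,0.175],42],
    [[-0.103,0.442,0.415],[0,0,0.175],42],
    [[-0.103,0.442,0.415],[0,0,0.175],42],
  ],
)

```text
clock: 25.37
eef_pos: [0.6195, -0.2139, 0.0018]
eef_rot: [[0.574, 0.819, -0.004], [0.819, -0.574, 0.002], [-0.001, -0.004, -1.0]]
wrist_force: [0.5, -0.5, 0.8]
width: 0.042
```

Call:
jog_arm(
  deltas=[
    [[0,0,0],[0,0,0],8],
    [[0,0,0],[0,0,0],8],
    [[0,0,0],[0,0,0],8],
    [[0,0,0],[0,0,0],8],
    [[0,0,0],[0,0,0],8],
    [[0,0,-0.39],[0,0,0],8],
    [[0,0,-0.39],[0,0,0],8],
    [[0,0,-0.39],[0,0,0],8],
    [[0,0,-0.39],[0,0,0],8],
    [[0,0,-0.39],[0,0,0],8],
  ],
)

```text
clock: 26.2
eef_pos: [0.6224, -0.2162, 0.1685]
eef_rot: [[0.575, 0.818, 0.011], [0.818, -0.575, -0.004], [0.002, 0.011, -1.0]]
wrist_force: [0.4, 0.4, 0.3]
width: 0.0146
```

Call:
jog_arm(
  deltas=[
    [[0.374,-0.379,0],[0,0,0],8],
    [[0.374,-0.379,0],[0,0,0],8],
    [[0.374,-0.379,0],[0,0,0],8],
    [[0.374,-0.379,0],[0,0,0],8],
    [[0.374,-0.379,0],[0,0,0],8],
    [[0.374,-0.379,0],[0,0,0],8],
    [[0.374,-0.379,0],[0,0,0],8],
    [[0.374,-0.379,0.1],[0,0,0],8],
    [[0.374,-0.379,0.1],[0,0,0],8],
    [[0.374,-0.379,0.1],[0,0,0],8],
  ],
)

```text
clock: 27.03
eef_pos: [0.5816, -0.0069, 0.1191]
eef_rot: [[0.576, 0.817, -0.004], [0.817, -0.576, 0.0], [-0.002, -0.003, -1.0]]
wrist_force: [1.3, 1.0, 0.3]
width: 0.0146
```

Call:
jog_arm(
  deltas=[
    [[0,0,0],[0,0,0],45],
    [[0,0,0],[0,0,0],45],
    [[0,0,0],[0,0,0],45],
    [[0,0,-0.125],[0,0,0],45],
    [[0,0,-0.125],[0,0,0],45],
    [[-0.429,-0.072,-0.125],[0,0,0],45],
    [[-0.429,-0.072,-0.125],[0,0,0],45],
    [[-0.429,-0.072,-0.125],[0,0,0],45],
    [[-0.429,-0.072,-0.125],[0,0,0],45],
    [[-0.429,-0.072,-0.125],[0,0,0],45],
  ],
)

```text
clock: 27.87
eef_pos: [0.4572, -0.1326, 0.1713]
eef_rot: [[0.578, 0.816, 0.001], [0.816, -0.578, -0.001], [-0.0, 0.001, -1.0]]
wrist_force: [-0.6, 0.3, -0.1]
width: 0.0448
```

Run:
```python
from h import *
look()
rimview('o9.png',(.582,-.006))
J=(.582,-.006)
for X,Y,F,z in((.5712,-.312,57,.003),):
  plan([[(.5,-.2,.17,10,45,1)],[(X,Y,.1,F,45,0),(X,Y,z,F,45,1)],[(X,Y,z,F,8,5),(X,Y,.16,F,8,1)],[(*J,.16,F,8,1)],[(*J,.12,F,8,2),(*J,.12,F,45,3),(*J,.17,F,45,1)],[(.46,-.13,.17,F,45,1)]],(.4598,-.13,.17,-35.1))
```

```text
top
[ 0.5714 -0.3134] 148 [30. 15.] 16.0
[ 0.4663 -0.3433] 127 [31. 16.] 143.0
cardamom 0.52 [0.592  0.0009]
side
[ 0.5713 -0.311 ] 147 [32. 20.] 17.0
[ 0.4666 -0.341 ] 125 [33. 19.] 144.0
cardamom 0.68 [0.4531 0.2859]
cardamom 0.48 [ 0.584  -0.4362]
from [ 0.4598 -0.13    0.17  ] -35.1 t 28.1667 w 45.3
[[-0.085, 0.183, 0.0],[0,0,-0.394],45] x8
   -> [ 0.5001 -0.1999  0.17  ] 10.0 rows 8
[[-0.307, 0.126, 0.175],[0,0,-0.41],45] x7
[[-0.307, 0.126, 0.418],[0,0,-0.41],45] x4
   -> [ 0.5712 -0.312   0.0028] 57.0 rows 11
[[0.0, 0.0, -0.001],[0,0,0.0],8] x6
[[0.0, 0.0, -0.393],[0,0,0.0],8] x5
   -> [ 0.5712 -0.312   0.16  ] 57.0 rows 11
[[0.394, 0.657, 0.0],[0,0,0.0],8] x9
   -> [ 0.582  -0.0058  0.16  ] 57.0 rows 9
[[-0.0, -0.0, 0.1],[0,0,0.0],8] x4
[[-0.0, -0.0, 0.1],[0,0,0.0],45] x3
[[-0.0, -0.0, -0.025],[0,0,0.0],45] x3
   -> [ 0.582  -0.0058  0.17  ] 57.0 rows 10
[[0.087, -0.426, 0.0],[0,0,0.0],45] x6
   -> [ 0.4601 -0.1298  0.17  ] 57.0 rows 6
```

View pics/o9.png

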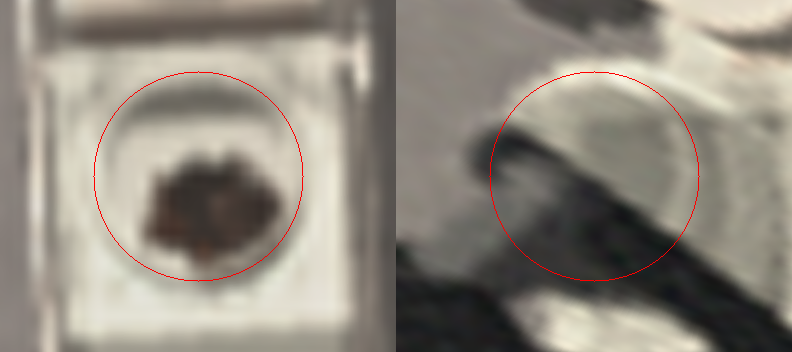

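Picture 10: a dark pod now lies on the stars within the jar (210,190). Now the pale ginger at (0.571, −0.312), not the purple one at (0.466, −0.343).

Call:
jog_arm(
  deltas=[
    [[-0.085,0.183,0],[0,0,-0.394],45],
    [[-0.085,0.183,0],[0,0,-0.394],45],
    [[-0.085,0.183,0],[0,0,-0.394],45],
    [[-0.085,0.183,0],[0,0,-0.394],45],
    [[-0.085,0.183,0],[0,0,-0.394],45],
    [[-0.085,0.183,0],[0,0,-0.394],45],
    [[-0.085,0.183,0],[0,0,-0.394],45],
    [[-0.085,0.183,0],[0,0,-0.394],45],
  ],
)

```text
clock: 28.83
eef_pos: [0.501, -0.1987, 0.1699]
eef_rot: [[-0.177, 0.984, -0.0], [0.984, 0.177, 0.0], [0.0, -0.0, -1.0]]
wrist_force: [0.6, -0.5, 0.5]
width: 0.0449
```

Call:
jog_arm(
  deltas=[
    [[-0.307,0.126,0.175],[0,0,-0.41],45],
    [[-0.307,0.126,0.175],[0,0,-0.41],45],
    [[-0.307,0.126,0.175],[0,0,-0.41],45],
    [[-0.307,0.126,0.175],[0,0,-0.41],45],
    [[-0.307,0.126,0.175],[0,0,-0.41],45],
    [[-0.307,0.126,0.175],[0,0,-0.41],45],
    [[-0.307,0.126,0.175],[0,0,-0.41],45],
    [[-0.307,0.126,0.418],[0,0,-0.41],45],
    [[-0.307,0.126,0.418],[0,0,-0.41],45],
    [[-0.307,0.126,0.418],[0,0,-0.41],45],
  ],
)

```text
clock: 29.67
eef_pos: [0.5696, -0.3096, -0.0027]
eef_rot: [[-0.838, 0.545, -0.006], [0.545, 0.838, 0.004], [0.007, -0.0, -1.0]]
wrist_force: [-21.3, 14.3, 183.8]
width: 0.0452
```

Call:
jog_arm(
  deltas=[
    [[0,0,0],[0,0,0],8],
    [[0,0,0],[0,0,0],8],
    [[0,0,0],[0,0,0],8],
    [[0,0,0],[0,0,0],8],
    [[0,0,0],[0,0,0],8],
    [[0,0,-0.393],[0,0,0],8],
    [[0,0,-0.393],[0,0,0],8],
    [[0,0,-0.393],[0,0,0],8],
    [[0,0,-0.393],[0,0,0],8],
    [[0,0,-0.393],[0,0,0],8],
  ],
)

```text
clock: 30.5
eef_pos: [0.5734, -0.3128, 0.1686]
eef_rot: [[-0.839, 0.545, 0.01], [0.545, 0.839, -0.006], [-0.012, 0.0, -1.0]]
wrist_force: [1.1, -0.0, 0.6]
width: 0.0186
```

Call:
jog_arm(
  deltas=[
    [[0.394,0.657,0],[0,0,0],8],
    [[0.394,0.657,0],[0,0,0],8],
    [[0.394,0.657,0],[0,0,0],8],
    [[0.394,0.657,0],[0,0,0],8],
    [[0.394,0.657,0],[0,0,0],8],
    [[0.394,0.657,0],[0,0,0],8],
    [[0.394,0.657,0],[0,0,0],8],
    [[0.394,0.657,0],[0,0,0],8],
    [[0.394,0.657,0],[0,0,0],8],
    [[0.394,0.657,0],[0,0,0],8],
  ],
)

```text
clock: 31.33
eef_pos: [0.5822, -0.0049, 0.1601]
eef_rot: [[-0.84, 0.543, 0.0], [0.543, 0.84, -0.0], [-0.0, -0.0, -1.0]]
wrist_force: [0.5, -0.6, -0.1]
width: 0.0189
```

Call:
jog_arm(
  deltas=[
    [[0,0,0.1],[0,0,0],8],
    [[0,0,0.1],[0,0,0],8],
    [[0,0,0.1],[0,0,0],8],
    [[0,0,0.1],[0,0,0],45],
    [[0,0,0.1],[0,0,0],45],
    [[0,0,0.1],[0,0,0],45],
    [[0,0,-0.025],[0,0,0],45],
    [[0,0,-0.025],[0,0,0],45],
  ],
)

```text
clock: 32.0
eef_pos: [0.5838, -0.0056, 0.1758]
eef_rot: [[-0.839, 0.545, 0.006], [0.545, 0.839, -0.0], [-0.006, 0.003, -1.0]]
wrist_force: [1.6, -0.4, 1.7]
width: 0.0445
```

Call:
jog_arm(
  deltas=[
    [[0.087,-0.426,0],[0,0,0],45],
    [[0.087,-0.426,0],[0,0,0],45],
    [[0.087,-0.426,0],[0,0,0],45],
    [[0.087,-0.426,0],[0,0,0],45],
    [[0.087,-0.426,0],[0,0,0],45],
    [[0.087,-0.426,0],[0,0,0],45],
  ],
)

```text
clock: 32.5
eef_pos: [0.4595, -0.1311, 0.1716]
eef_rot: [[-0.837, 0.547, 0.002], [0.547, 0.837, -0.001], [-0.002, 0.0, -1.0]]
wrist_force: [0.8, -0.3, -0.0]
width: 0.045
```

Run:
```python
from h import *
look()
t=manip.capture('top');s=manip.capture('side')
# rim/inside view (top) + cap view both
r=ortho('top',t,.542,.622,-.051,.039,.112,3000)
P=[cv2.resize(r,(270,270))]
for n,i in(('top',t),('side',s)): 
    o=ortho(n,i,.39,.49,.08,.18,.024,2700); cv2.imwrite('/tmp/cap_%s.png'%n,o[...,::-1]); P.append(o)
cv2.imwrite('pics/o10.png',cv2.hconcat(P)[...,::-1])
for n in('top','side'):
  for q in('cap','cap_tab'):
    for k in manip.place_of(q,n)[:3]: print(n,q,round(k['p'],2),at(n,k['position'],.024 if q=='cap_tab' else 0)[:2].round(4))
# cap: white/grey pixels vs counter
for n,i in(('top',t),('side',s)):
    o=ortho(n,i,.39,.49,.08,.18,.021,2000).astype(np.uint8); g=cv2.GaussianBlur(cv2.cvtColor(o,cv2.COLOR_RGB2GRAY),(9,9),0)
    c=cv2.HoughCircles(g,cv2.HOUGH_GRADIENT,1,40,param1=60,param2=12,minRadius=60,maxRadius=75)
    if c is not None: print(n,[(round(.49-a[1]/2000,4),round(.18-a[0]/2000,4),a[2]/2) for a in c[0][:3]])
plan([])
```

```text
top
[ 0.5964 -0.0083] 153 [26. 13.] 16.0
[ 0.4662 -0.3433] 127 [31. 16.] 143.0
side
[ 0.4666 -0.3411] 124 [33. 19.] 144.0Traceback (most recent call last):
  File "<stdin>", line 9, in <module>
cv2.error: OpenCV(4.12.0) /io/opencv/modules/core/src/matrix_operations.cpp:64: error: (-215:Assertion failed) src[i].dims <= 2 && src[i].rows == src[0].rows && src[i].type() == src[0].type() in function 'hconcat'
```

Run:
```python
from h import *
t=manip.capture('top');s=manip.capture('side')
P=[cv2.resize(ortho('top',t,.542,.622,-.051,.039,.112,3000),(270,270))]
for n,i in(('top',t),('side',s)): P.append(cv2.resize(ortho(n,i,.39,.49,.08,.18,.021,2700),(270,270)))
cv2.imwrite('pics/o10.png',cv2.hconcat(P)[...,::-1])
for n in('top','side'):
  for q in('cap','cap_tab'):
    for k in manip.place_of(q,n)[:3]: print(n,q,round(k['p'],2),at(n,k['position'],.024 if q=='cap_tab' else 0)[:2].round(4))
for n,i in(('top',t),('side',s)):
    o=ortho(n,i,.39,.49,.08,.18,.021,2000).astype(np.uint8); g=cv2.GaussianBlur(cv2.cvtColor(o,cv2.COLOR_RGB2GRAY),(9,9),0)
    c=cv2.HoughCircles(g,cv2.HOUGH_GRADIENT,1,40,param1=60,param2=12,minRadius=60,maxRadius=75)
    if c is not None: print(n,[(round(.49-a[1]/2000,4),round(.18-a[0]/2000,4),a[2]/2) for a in c[0][:3]])
plan([])
```

```text
top cap 0.75 [0.539  0.1275]
top cap 0.69 [0.4316 0.1273]
top cap 0.6 [ 0.333  -0.2871]
top cap_tab 0.83 [0.5605 0.1494]
top cap_tab 0.71 [0.4497 0.109 ]
top cap_tab 0.5 [0.4588 0.2881]
side cap 0.57 [0.4349 0.1241]
side cap 0.42 [0.5514 0.1373]
side cap_tab 0.58 [0.4629 0.0904]
side cap_tab 0.54 [0.5518 0.1549]
top [(np.float32(0.4352), np.float32(0.1233), np.float32(31.95))]
side [(np.float32(0.4342), np.float32(0.1228), np.float32(32.7))]
from [ 0.4603 -0.1292  0.17  ] 57.0 t 33.1 w 45.1
```

View pics/o10.png

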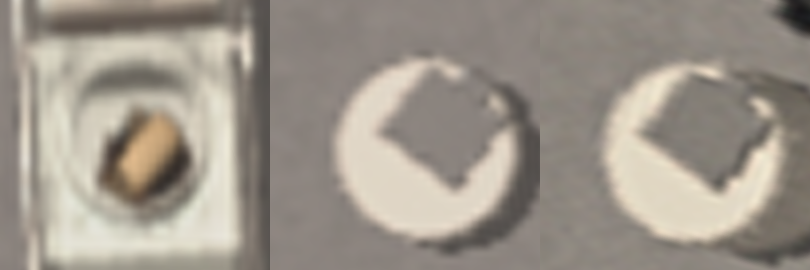

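Picture 11: all six spices' pile with the ginger on top lies inside the mouth (left, 150,150); the white cap's flap points up-right (tab towards 475,95 in the middle), about −42° in the world. Note: the last descent overshot and the wrist read 184 N once; descents from now on are slow.

Run:
```python
from h import *
t=manip.capture('top')
for n,i in(('top',t),('side',manip.capture('side'))):
    o=ortho(n,i,.39,.49,.08,.18,.024,2000).astype(np.uint8); h=cv2.cvtColor(o,cv2.COLOR_RGB2GRAY).astype(int)
    r,c=np.mgrid[:200,:200]; cc=((.49-.4347)*2000,(.18-.123)*2000)
    m=(((r-cc[0])**2+(c-cc[1])**2<62**2)&(h<175)).astype(np.uint8); m=cv2.morphologyEx(m,cv2.MORPH_OPEN,np.ones((9,9)))
    k,l,st,ce=cv2.connectedComponentsWithStats(m); j=1+st[1:,4].argmax(); rr,c2=np.nonzero(l==j)
    print(n,'flap rect',cv2.minAreaRect(np.stack([c2,rr],1).astype(np.float32)),'dir',np.degrees(np.arctan2(-(ce[j][0]-cc[1]),-(ce[j][1]-cc[0]))))
# organizer orientation: lines in the top view at z .09 and .038
for z in(.09,.038):
    o=ortho('top',t,.5,.72,-.08,.07,z,2000).astype(np.uint8); L=cv2.HoughLinesP(cv2.Canny(o,50,120),1,np.pi/720,50,minLineLength=70,maxLineGap=8)
    a=[]
    for l in(L if L is not None else []):
        x1,y1,x2,y2=map(int,l[0]); a.append((round((np.degrees(np.arctan2(-(x2-x1),-(y2-y1)))+45)%90-45,1),int(np.hypot(x2-x1,y2-y1))))
    print(z,a[:14])
X,Y,F=.4347,.123,78
plan([[(X,Y,.12,F,82,1)],[(X,Y,.03,F,82,2)],[(X,Y,.001,F,82,2)]],(.4601,-.1298,.17,57))
```

```text
Traceback (most recent call last):
ValueError: operands could not be broadcast together with shapes (200,200) (199,199)
```

Run:
```python
from h import *
t=manip.capture('top')
for n,i in(('top',t),('side',manip.capture('side'))):
    o=ortho(n,i,.39,.49,.08,.18,.024,2000).astype(np.uint8); h=cv2.cvtColor(o,cv2.COLOR_RGB2GRAY).astype(int)
    r,c=np.mgrid[:h.shape[0],:h.shape[1]]; cc=((.49-.4347)*2000,(.18-.123)*2000)
    m=(((r-cc[0])**2+(c-cc[1])**2<62**2)&(h<175)).astype(np.uint8); m=cv2.morphologyEx(m,cv2.MORPH_OPEN,np.ones((9,9)))
    k,l,st,ce=cv2.connectedComponentsWithStats(m); j=1+st[1:,4].argmax(); rr,c2=np.nonzero(l==j)
    print(n,'flap rect',cv2.minAreaRect(np.stack([c2,rr],1).astype(np.float32)),'dir',np.degrees(np.arctan2(-(ce[j][0]-cc[1]),-(ce[j][1]-cc[0]))))
for z in(.09,.038):
    o=ortho('top',t,.5,.72,-.08,.07,z,2000).astype(np.uint8); L=cv2.HoughLinesP(cv2.Canny(o,50,120),1,np.pi/720,50,minLineLength=70,maxLineGap=8)
    a=[]
    for l in(L if L is not None else []):
        x1,y1,x2,y2=map(int,np.ravel(l)); a.append((round(float((np.degrees(np.arctan2(-(x2-x1),-(y2-y1)))+45)%90-45),1),int(np.hypot(x2-x1,y2-y1))))
    print(z,a[:14])
X,Y,F=.4347,.123,78
plan([[(X,Y,.12,F,82,1)],[(X,Y,.03,F,82,2)],[(X,Y,.001,F,82,2)]],(.4601,-.1298,.17,57))
```

```text
top flap rect ((131.395263671875, 91.82496643066406), (76.77810668945312, 72.80094909667969), 37.30394744873047) dir -42.58839094835119
side flap rect ((132.796142578125, 94.50506591796875), (79.96651458740234, 75.38062286376953), 37.23483657836914) dir -49.22406223875577
0.09 [(1.3, 91), (0.0, 96)]
0.038 [(0.0, 91), (3.3, 121), (3.1, 73)]
from [ 0.4601 -0.1298  0.17  ] 57 t 33.3 w 44.9
[[0.397, 0.495, 0.125],[0,0,-0.183],82] x8
   -> [0.4348 0.1227 0.12  ] 78.0 rows 8
[[0.0, 0.001, 0.225],[0,0,-0.0],82] x5
   -> [0.4348 0.1231 0.03  ] 78.0 rows 5
[[0.0, -0.0, 0.072],[0,0,-0.0],82] x3
   -> [0.4348 0.1231 0.0012] 78.0 rows 3
```

Call:
jog_arm(
  deltas=[
    [[0.397,0.495,0.125],[0,0,-0.183],82],
    [[0.397,0.495,0.125],[0,0,-0.183],82],
    [[0.397,0.495,0.125],[0,0,-0.183],82],
    [[0.397,0.495,0.125],[0,0,-0.183],82],
    [[0.397,0.495,0.125],[0,0,-0.183],82],
    [[0.397,0.495,0.125],[0,0,-0.183],82],
    [[0.397,0.495,0.125],[0,0,-0.183],82],
    [[0.397,0.495,0.125],[0,0,-0.183],82],
    [[0.397,0.495,0.125],[0,0,-0.183],82],
    [[0.397,0.495,0.125],[0,0,-0.183],82],
  ],
)

```text
clock: 34.13
eef_pos: [0.4352, 0.1222, 0.1203]
eef_rot: [[-0.978, 0.209, 0.0], [0.209, 0.978, -0.0], [-0.0, 0.0, -1.0]]
wrist_force: [0.2, -0.9, 0.3]
width: 0.0821
```

Call:
jog_arm(
  deltas=[
    [[0,0,0.05],[0,0,0],82],
    [[0,0,0.1],[0,0,0],82],
    [[0,0,0.15],[0,0,0],82],
    [[0,0,0.19],[0,0,0],82],
    [[0,0,0.22],[0,0,0],82],
    [[0,0,0.245],[0,0,0],82],
    [[0,0,0.265],[0,0,0],82],
    [[0,0,0.28],[0,0,0],82],
    [[0,0,0.29],[0,0,0],82],
    [[0,0,0.297],[0,0,0],82],
  ],
)

```text
clock: 34.97
eef_pos: [0.4351, 0.123, 0.0012]
eef_rot: [[-0.978, 0.209, 0.0], [0.209, 0.978, 0.0], [-0.0, 0.0, -1.0]]
wrist_force: [0.3, -0.2, -0.8]
width: 0.0819
```

Call:
jog_arm(
  deltas=[
    [[0,0,0],[0,0,0],55],
    [[0,0,0],[0,0,0],55],
    [[0,0,0],[0,0,0],55],
    [[0,0,0],[0,0,0],55],
    [[0,0,0],[0,0,0],55],
    [[0,0,0],[0,0,0],55],
  ],
  force=40,
)

```text
clock: 35.47
eef_pos: [0.4352, 0.1232, 0.0018]
eef_rot: [[-0.978, 0.208, 0.001], [0.208, 0.978, 0.0], [-0.001, 0.0, -1.0]]
wrist_force: [-1.6, -0.6, 7.4]
width: 0.0656
```

Run:
```python
from h import *
o=manip.observe(); print(o['eef_pos'],o['wrist_force'],o['width'])
s=manip.capture('side'); c=proj('side',[[.4347,.123,.02]])[0].astype(int); print(c)
cv2.imwrite('pics/o11.png',cv2.resize(s[c[0]-45:c[0]+45,c[1]-55:c[1]+55],None,fx=6,fy=6,interpolation=cv2.INTER_CUBIC)[...,::-1])
```

```text
[0.43515302 0.12323158 0.00182622] [-1.62773153 -0.57546846  7.36659791] 0.06555891710287133
[202 206]
```

View pics/o11.png

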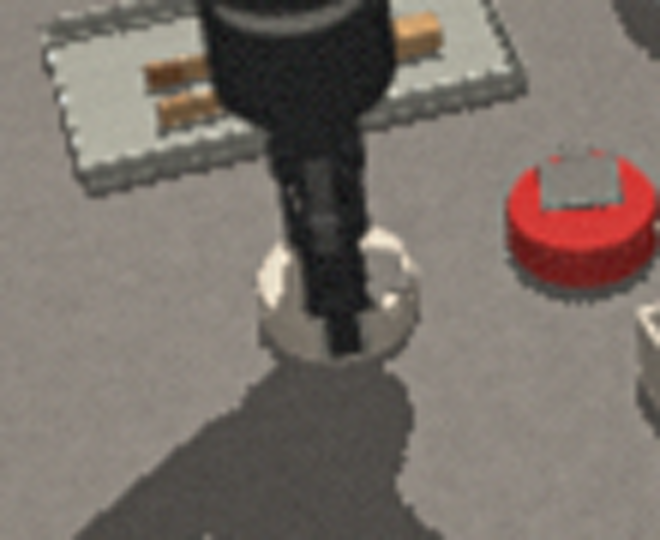

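Picture 12: one finger pad stands on the white cap's near side (342,330), width reading 65.6 mm; red cap untouched. Lift and carry to above the jar.

Run:
```python
from h import *
J=(.582,-.006)
plan([[(.4348,.1231,.17,78,55,2)],[(*J,.17,42,55,2)],[(*J,.125,42,55,3)]],(.4348,.1231,.001,78))
```

```text
from [0.4348 0.1231 0.001 ] 78 t 35.5167 w 66.1
[[0.0, 0.0, -0.422],[0,0,-0.0],55] x7
   -> [0.4348 0.1231 0.1698] 78.0 rows 7
[[-0.427, -0.239, -0.001],[0,0,0.314],55] x8
   -> [ 0.582  -0.0059  0.1702] 42.0 rows 8
[[-0.0, -0.0, 0.113],[0,0,0.0],55] x5
   -> [ 0.582  -0.0059  0.125 ] 42.0 rows 5
```

Call:
jog_arm(
  deltas=[
    [[0,0,-0.03],[0,0,0],55],
    [[0,0,-0.08],[0,0,0],55],
    [[0,0,-0.15],[0,0,0],55],
    [[0,0,-0.22],[0,0,0],55],
    [[0,0,-0.29],[0,0,0],55],
    [[0,0,-0.35],[0,0,0],55],
    [[0,0,-0.4],[0,0,0],55],
    [[0,0,-0.422],[0,0,0],55],
    [[0,0,-0.422],[0,0,0],55],
  ],
)

```text
clock: 36.27
eef_pos: [0.4356, 0.1234, 0.1717]
eef_rot: [[-0.978, 0.208, 0.003], [0.208, 0.978, 0.001], [-0.003, 0.001, -1.0]]
wrist_force: [0.2, -0.5, -0.4]
width: 0.0653
```

Call:
jog_arm(
  deltas=[
    [[-0.043,-0.024,0],[0,0,0.031],55],
    [[-0.107,-0.06,0],[0,0,0.078],55],
    [[-0.171,-0.096,0],[0,0,0.126],55],
    [[-0.235,-0.131,0],[0,0,0.173],55],
    [[-0.299,-0.167,0],[0,0,0.22],55],
    [[-0.363,-0.203,0],[0,0,0.267],55],
    [[-0.406,-0.227,0],[0,0,0.298],55],
    [[-0.427,-0.239,0],[0,0,0.314],55],
    [[-0.427,-0.239,0],[0,0,0.314],55],
    [[-0.427,-0.239,0],[0,0,0.314],55],
  ],
)

```text
clock: 37.1
eef_pos: [0.5813, -0.0055, 0.1688]
eef_rot: [[-0.67, 0.742, -0.002], [0.742, 0.67, 0.0], [0.001, -0.001, -1.0]]
wrist_force: [-0.2, 0.4, -0.5]
width: 0.0658
```

Call:
jog_arm(
  deltas=[
    [[0,0,0.03],[0,0,0],55],
    [[0,0,0.07],[0,0,0],55],
    [[0,0,0.1],[0,0,0],55],
    [[0,0,0.113],[0,0,0],55],
    [[0,0,0.113],[0,0,0],55],
    [[0,0,0.113],[0,0,0],55],
  ],
)

```text
clock: 37.6
eef_pos: [0.5819, -0.0056, 0.1249]
eef_rot: [[-0.67, 0.743, -0.0], [0.743, 0.67, 0.0], [0.0, -0.0, -1.0]]
wrist_force: [-1.0, -0.5, 0.1]
width: 0.0657
```

Run:
```python
from h import *
o=manip.observe(); print(o['eef_pos'],o['wrist_force'],o['width'])
s=manip.capture('side'); c=proj('side',[[.582,-.006,.12]])[0].astype(int); print(c)
im=cv2.resize(s[c[0]-45:c[0]+45,c[1]-55:c[1]+55],None,fx=6,fy=6,interpolation=cv2.INTER_CUBIC)
def ring(r,z,col):
    a=np.linspace(0,2*np.pi,60); q=proj('side',np.stack([.582+r*np.cos(a),-.006+r*np.sin(a),0*a+z],1))
    q=((q-[c[0]-45,c[1]-55])*6+3)[:,::-1].astype(np.int32); cv2.polylines(im,[q],True,col,1)
ring(.0335,.1237,(255,0,0)); ring(.0335,.1447,(0,0,255)); ring(.024,.112,(0,255,0))
cv2.imwrite('pics/o12.png',im[...,::-1])
```

```text
[ 0.5819233 -0.0056052  0.1249388] [-0.95648285 -0.53180553  0.08943294] 0.06573155557959642
[188 278]
```

View pics/o12.png

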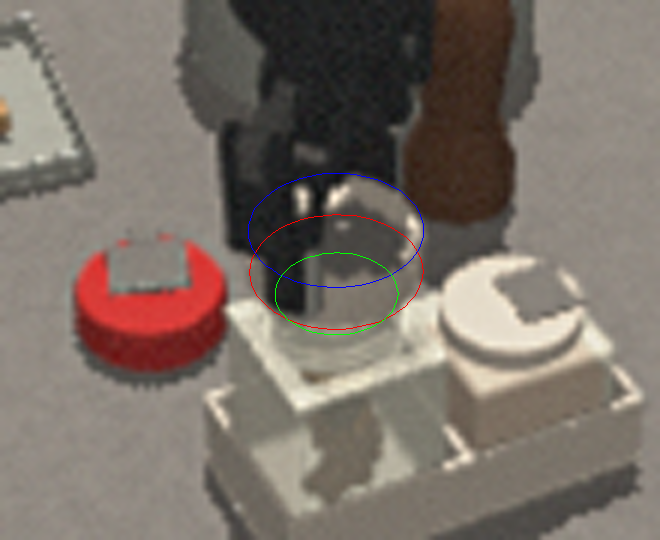

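Picture 13: the cap is held level over the neck; its outline matches the blue/red rings, and the rim ring (337,293) is concentric with the neck. The other jar and red cap are untouched. Lower slowly.

Call:
jog_arm(
  deltas=[
    [[0,0,0.01],[0,0,0],55],
    [[0,0,0.02],[0,0,0],55],
    [[0,0,0.028],[0,0,0],55],
    [[0,0,0.035],[0,0,0],55],
    [[0,0,0.038],[0,0,0],55],
    [[0,0,0.038],[0,0,0],55],
  ],
)

```text
clock: 38.15
eef_pos: [0.5819, -0.0059, 0.1093]
eef_rot: [[-0.669, 0.743, -0.001], [0.743, 0.669, 0.0], [0.0, -0.0, -1.0]]
wrist_force: [-0.1, 0.2, -0.9]
width: 0.066
```

Call:
jog_arm(
  deltas=[
    [[0,0,0.002],[0,0,0],55],
    [[0,0,0.004],[0,0,0],55],
    [[0,0,0.006],[0,0,0],55],
    [[0,0,0.0075],[0,0,0],55],
    [[0,0,0.0075],[0,0,0],55],
    [[0,0,0.0075],[0,0,0],55],
  ],
)

```text
clock: 38.65
eef_pos: [0.5821, -0.0059, 0.1068]
eef_rot: [[-0.669, 0.743, 0.0], [0.743, 0.669, -0.0], [-0.0, 0.0, -1.0]]
wrist_force: [1.0, -0.8, 1.1]
width: 0.0655
```

Commanded about 0.1068. Step on by 0.4 mm until contact.

Call:
jog_arm(
  deltas=[
    [[0,0,0.001],[0,0,0],55],
    [[0,0,0.002],[0,0,0],55],
    [[0,0,0.002],[0,0,0],55],
    [[0,0,0.002],[0,0,0],55],
  ],
)

```text
clock: 38.98
eef_pos: [0.5823, -0.0059, 0.1066]
eef_rot: [[-0.669, 0.743, 0.001], [0.743, 0.669, -0.0], [-0.001, 0.001, -1.0]]
wrist_force: [-1.3, -0.3, 6.3]
width: 0.066
```

Call:
jog_arm(
  deltas=[
    [[0,0,0.001],[0,0,0],55],
    [[0,0,0.002],[0,0,0],55],
    [[0,0,0.002],[0,0,0],55],
    [[0,0,0.002],[0,0,0],55],
  ],
)

```text
clock: 39.32
eef_pos: [0.5825, -0.0059, 0.1065]
eef_rot: [[-0.669, 0.743, 0.002], [0.743, 0.669, -0.0], [-0.001, 0.001, -1.0]]
wrist_force: [-3.5, -0.5, 12.3]
width: 0.066
```

Call:
jog_arm(
  deltas=[
    [[0,0,0.001],[0,0,0],55],
    [[0,0,0.002],[0,0,0],55],
    [[0,0,0.002],[0,0,0],55],
    [[0,0,0.002],[0,0,0],55],
  ],
)

```text
clock: 39.65
eef_pos: [0.5828, -0.0059, 0.1064]
eef_rot: [[-0.669, 0.743, 0.003], [0.743, 0.669, -0.0], [-0.002, 0.002, -1.0]]
wrist_force: [-5.1, 0.4, 19.0]
width: 0.0659
```

Call:
jog_arm(
  deltas=[
    [[0,0,0],[0,0,-0.015],55],
    [[0,0,0],[0,0,-0.03],55],
    [[0,0,0],[0,0,-0.045],55],
    [[0,0,0],[0,0,-0.05],55],
    [[0,0,0],[0,0,-0.05],55],
  ],
)

```text
clock: 40.07
eef_pos: [0.5834, -0.0059, 0.1067]
eef_rot: [[-0.74, 0.672, 0.005], [0.672, 0.74, -0.0], [-0.004, 0.003, -1.0]]
wrist_force: [-1.5, 0.3, 18.9]
width: 0.0656
```

Call:
jog_arm(
  deltas=[
    [[0,0,0],[0,0,-0.015],55],
    [[0,0,0],[0,0,-0.03],55],
    [[0,0,0],[0,0,-0.03],55],
  ],
)

```text
clock: 40.32
eef_pos: [0.5835, -0.0059, 0.1069]
eef_rot: [[-0.78, 0.626, 0.005], [0.626, 0.78, -0.0], [-0.004, 0.003, -1.0]]
wrist_force: [-0.1, -0.1, 18.2]
width: 0.0657
```

Call:
jog_arm(
  deltas=[
    [[0,0,0],[0,0,-0.015],55],
    [[0,0,0],[0,0,-0.03],55],
    [[0,0,0],[0,0,-0.03],55],
  ],
)

```text
clock: 40.57
eef_pos: [0.5836, -0.006, 0.1069]
eef_rot: [[-0.816, 0.578, 0.005], [0.578, 0.816, -0.0], [-0.005, 0.003, -1.0]]
wrist_force: [-0.5, 0.0, 17.6]
width: 0.0657
```

Call:
jog_arm(
  deltas=[
    [[0,0,0],[0,0,-0.015],55],
    [[0,0,0],[0,0,-0.03],55],
    [[0,0,0],[0,0,-0.03],55],
  ],
)

```text
clock: 40.82
eef_pos: [0.5836, -0.006, 0.1065]
eef_rot: [[-0.849, 0.528, 0.005], [0.528, 0.849, -0.0], [-0.005, 0.003, -1.0]]
wrist_force: [-0.4, 1.3, 5.6]
width: 0.0658
```

Call:
jog_arm(
  deltas=[
    [[0,0,0],[0,0,-0.015],55],
    [[0,0,0],[0,0,-0.03],55],
    [[0,0,0],[0,0,-0.03],55],
  ],
)

```text
clock: 41.07
eef_pos: [0.5823, -0.0059, 0.1046]
eef_rot: [[-0.879, 0.476, 0.001], [0.476, 0.879, 0.0], [-0.001, 0.001, -1.0]]
wrist_force: [1.3, 1.7, 0.6]
width: 0.0659
```

Call:
jog_arm(
  deltas=[
    [[0,0,0],[0,0,-0.015],55],
    [[0,0,0],[0,0,-0.02],55],
    [[0,0,0],[0,0,-0.02],55],
  ],
)

```text
clock: 41.32
eef_pos: [0.5821, -0.0058, 0.1042]
eef_rot: [[-0.897, 0.442, 0.0], [0.442, 0.897, 0.0], [-0.0, 0.0, -1.0]]
wrist_force: [2.7, 0.8, 0.4]
width: 0.0661
```

The force fell to zero at about φ 60°: the drop. Follow it down.

Call:
jog_arm(
  deltas=[
    [[0,0,0.002],[0,0,0.01],55],
    [[0,0,0.004],[0,0,0.015],55],
    [[0,0,0.005],[0,0,0.015],55],
    [[0,0,0.005],[0,0,0.015],55],
  ],
)

```text
clock: 41.65
eef_pos: [0.5821, -0.0058, 0.1022]
eef_rot: [[-0.883, 0.469, 0.0], [0.469, 0.883, 0.0], [-0.0, 0.0, -1.0]]
wrist_force: [3.6, 2.3, 0.1]
width: 0.0658
```

Call:
jog_arm(
  deltas=[
    [[0,0,0.002],[0,0,0],55],
    [[0,0,0.004],[0,0,0],55],
    [[0,0,0.004],[0,0,0],55],
  ],
)

```text
clock: 41.9
eef_pos: [0.5824, -0.0058, 0.1019]
eef_rot: [[-0.883, 0.469, 0.001], [0.469, 0.883, 0.0], [-0.001, 0.001, -1.0]]
wrist_force: [-1.7, 3.3, 11.9]
width: 0.0659
```

Call:
jog_arm(
  deltas=[
    [[0,0,0.001],[0,0,0],55],
    [[0,0,0.002],[0,0,0],55],
    [[0,0,0.002],[0,0,0],55],
  ],
)

```text
clock: 42.15
eef_pos: [0.5826, -0.0059, 0.1018]
eef_rot: [[-0.883, 0.469, 0.002], [0.469, 0.883, -0.0], [-0.002, 0.001, -1.0]]
wrist_force: [-3.0, 3.9, 16.4]
width: 0.066
```

Call:
jog_arm(
  deltas=[
    [[0,0,0],[0,0,0.03],55],
    [[0,0,0],[0,0,0.07],55],
    [[0,0,0],[0,0,0.11],55],
    [[0,0,0.001],[0,0,0.15],55],
    [[0,0,0.002],[0,0,0.19],55],
    [[0,0,0.002],[0,0,0.2],55],
    [[0,0,0.002],[0,0,0.2],55],
  ],
)

```text
clock: 42.73
eef_pos: [0.5826, -0.0061, 0.1003]
eef_rot: [[-0.63, 0.777, 0.002], [0.777, 0.63, -0.0], [-0.002, 0.001, -1.0]]
wrist_force: [0.4, 1.2, 10.7]
width: 0.0659
```

Run:
```python
from h import *
o=manip.observe(); print(o['eef_pos'],o['wrist_force'],o['ft_torque'],o['width'])
```

```text
[ 0.58258418 -0.00611632  0.10029744] [ 0.42385143  1.24236245 10.69419779] [ 0.17871933  0.00567943 -0.14187886] 0.06585045110922534
```

Call:
jog_arm(
  deltas=[
    [[0,0,0.001],[0,0,0.04],55],
    [[0,0,0.002],[0,0,0.09],55],
    [[0,0,0.003],[0,0,0.14],55],
    [[0,0,0.004],[0,0,0.19],55],
    [[0,0,0.005],[0,0,0.24],55],
    [[0,0,0.006],[0,0,0.29],55],
    [[0,0,0.006],[0,0,0.3],55],
    [[0,0,0.006],[0,0,0.3],55],
  ],
)

```text
clock: 43.4
eef_pos: [0.5826, -0.0061, 0.098]
eef_rot: [[-0.081, 0.997, 0.002], [0.997, 0.081, -0.0], [-0.0, 0.002, -1.0]]
wrist_force: [-0.3, 2.7, 12.4]
width: 0.0659
```

Call:
jog_arm(
  deltas=[
    [[0,0,0.001],[0,0,0.04],55],
    [[0,0,0.002],[0,0,0.08],55],
    [[0,0,0.003],[0,0,0.12],55],
    [[0,0,0.004],[0,0,0.16],55],
    [[0,0,0.004],[0,0,0.2],55],
    [[0,0,0.004],[0,0,0.2],55],
    [[0,0,0.004],[0,0,0.2],55],
  ],
)

```text
clock: 43.98
eef_pos: [0.5827, -0.006, 0.0965]
eef_rot: [[0.313, 0.95, 0.002], [0.95, -0.313, -0.0], [0.001, 0.002, -1.0]]
wrist_force: [1.1, 1.5, 12.6]
width: 0.0661
```

Run:
```python
from h import *
o=manip.observe(); R=o['eef_rot'];print(o['eef_pos'],np.degrees(np.arctan2(R[1,1],R[0,1])),o['wrist_force'],o['ft_torque'],o['width'])
```

```text
[ 0.58267352 -0.00600808  0.09651057] -18.21310647280587 [ 1.10362372  1.45415181 12.58289451] [ 0.44670067  0.14382891 -0.11335183] 0.06609310765564255
```

Call:
jog_arm(
  deltas=[
    [[0,0,0.001],[0,0,0.03],55],
    [[0,0,0.001],[0,0,0.06],55],
    [[0,0,0.002],[0,0,0.09],55],
    [[0,0,0.002],[0,0,0.1],55],
    [[0,0,0.002],[0,0,0.1],55],
  ],
  force=50,
)

```text
clock: 44.4
eef_pos: [0.5827, -0.0062, 0.0958]
eef_rot: [[0.496, 0.868, 0.002], [0.868, -0.496, -0.0], [0.001, 0.002, -1.0]]
wrist_force: [-0.4, 1.4, 14.6]
width: 0.0656
```

```bash
cat > q.py <<'E'
from h import *
o=manip.observe(); R=o['eef_rot'];print(o['eef_pos'],np.degrees(np.arctan2(R[1,1],R[0,1])),o['wrist_force'],o['ft_torque'],o['width'])
E
python3 q.py
```

```text
[ 0.58266467 -0.00617787  0.09582284] -29.725211239369834 [-0.3637613   1.42116243 14.62729425] [ 0.32349374  0.2219545  -0.13014663] 0.06562098479014815
```

Call:
jog_arm(
  deltas=[
    [[0,0,0.001],[0,0,0.03],55],
    [[0,0,0.001],[0,0,0.06],55],
    [[0,0,0.001],[0,0,0.07],55],
    [[0,0,0.001],[0,0,0.07],55],
  ],
)

```text
clock: 44.73
eef_pos: [0.5825, -0.0061, 0.0953]
eef_rot: [[0.612, 0.791, 0.002], [0.791, -0.612, -0.0], [0.001, 0.002, -1.0]]
wrist_force: [-0.5, 0.9, 13.7]
width: 0.0658
```

```bash
python3 q.py
```

```text
[ 0.58253845 -0.00613248  0.09534384] -37.74397685575005 [-0.52082849  0.9186686  13.65415476] [ 0.36780064  0.32972182 -0.04294398] 0.06579999088528823
```

Call:
jog_arm(
  deltas=[
    [[0,0,0.001],[0,0,0.03],55],
    [[0,0,0.001],[0,0,0.06],55],
    [[0,0,0.0015],[0,0,0.08],55],
    [[0,0,0.0015],[0,0,0.08],55],
  ],
)

```text
clock: 45.07
eef_pos: [0.5828, -0.0061, 0.0952]
eef_rot: [[0.731, 0.682, 0.003], [0.682, -0.731, -0.0], [0.002, 0.002, -1.0]]
wrist_force: [-2.2, 1.6, 17.0]
width: 0.0657
```

```bash
python3 q.py
```

```text
[ 0.58275711 -0.00611833  0.09524862] -46.972295187852794 [-2.15102599  1.58382442 17.04975086] [ 0.41311089  0.41121237 -0.08561137] 0.06573438414533923
```

Call:
jog_arm(
  deltas=[
    [[0,0,0.001],[0,0,0.03],55],
    [[0,0,0.001],[0,0,0.06],55],
    [[0,0,0.001],[0,0,0.07],55],
    [[0,0,0.001],[0,0,0.07],55],
  ],
)

```text
clock: 45.4
eef_pos: [0.5828, -0.0061, 0.0952]
eef_rot: [[0.818, 0.575, 0.003], [0.575, -0.818, -0.0], [0.002, 0.002, -1.0]]
wrist_force: [-3.9, 1.2, 20.2]
width: 0.0655
```

```bash
python3 q.py
```

```text
[ 0.58284432 -0.00605254  0.09518364] -54.92349521584155 [-3.93415457  1.19046859 20.18929132] [ 0.48762914  0.69142362 -0.06502009] 0.06546564458587435
```

Call:
jog_arm(
  deltas=[
    [[0,0,0],[0,0,0.03],55],
    [[0,0,0],[0,0,0.06],55],
    [[0,0,0],[0,0,0.07],55],
    [[0,0,0],[0,0,0.07],55],
  ],
)

```text
clock: 45.73
eef_pos: [0.5828, -0.006, 0.0952]
eef_rot: [[0.891, 0.455, 0.003], [0.455, -0.891, -0.0], [0.002, 0.002, -1.0]]
wrist_force: [-3.9, 2.7, 20.6]
width: 0.0655
```

```bash
python3 q.py
python3 - <<'E'
from h import *
s=manip.capture('side'); c=proj('side',[[.582,-.006,.11]])[0].astype(int)
im=cv2.resize(s[c[0]-40:c[0]+40,c[1]-50:c[1]+50],None,fx=7,fy=7,interpolation=cv2.INTER_CUBIC)
cv2.imwrite('pics/o13.png',im[...,::-1])
E
```

```text
[ 0.58283845 -0.00598416  0.09517272] -62.94093568740127 [-3.91228418  2.66026549 20.61209742] [ 0.63539451  0.65180946 -0.11661728] 0.06550128123191354
```

View pics/o13.png

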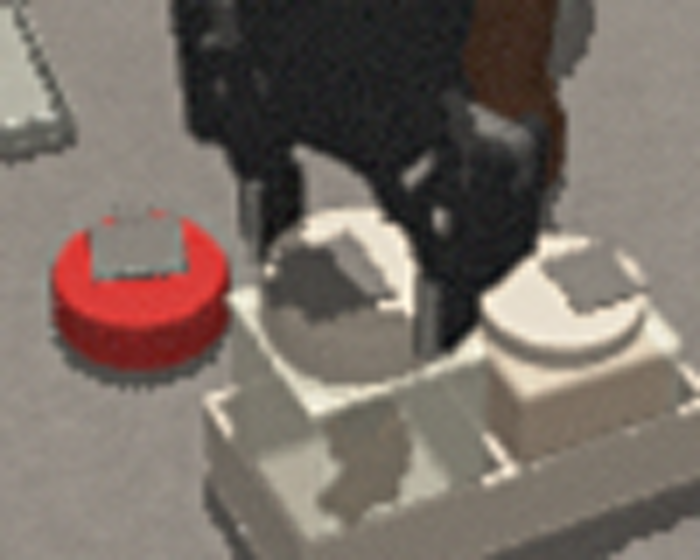

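Picture 14: the cap sits low and level on the jar (340,300), flap towards the left. The cap is on the rim (TCP z no longer falls), torque still low: turn on to the hard stop.

Call:
jog_arm(
  deltas=[
    [[0,0,0],[0,0,0.02],55],
    [[0,0,0],[0,0,0.035],55],
    [[0,0,0],[0,0,0.035],55],
  ],
)

```text
clock: 46.03
eef_pos: [0.5828, -0.0059, 0.0951]
eef_rot: [[0.92, 0.391, 0.003], [0.391, -0.92, -0.0], [0.003, 0.001, -1.0]]
wrist_force: [-3.9, 4.0, 20.5]
width: 0.0656
```

```bash
python3 q.py
```

```text
[ 0.58282537 -0.00589173  0.09513337] -66.96635521466136 [-3.85481403  4.03696338 20.54509913] [ 0.62379894  0.7295848  -0.04595855] 0.06563663900227354
```

Call:
jog_arm(
  deltas=[
    [[0,0,0],[0,0,0.02],55],
    [[0,0,0],[0,0,0.035],55],
    [[0,0,0],[0,0,0.035],55],
  ],
)

```text
clock: 46.28
eef_pos: [0.5827, -0.0059, 0.0951]
eef_rot: [[0.945, 0.326, 0.003], [0.326, -0.945, -0.0], [0.002, 0.001, -1.0]]
wrist_force: [-4.1, 2.8, 20.1]
width: 0.0656
```

```bash
python3 q.py
```

```text
[ 0.58271127 -0.00592515  0.09506597] -70.96888830490802 [-4.10048983  2.80555803 20.09157917] [ 0.59319879  0.7630803  -0.06452498] 0.06564641009532259
```

Call:
jog_arm(
  deltas=[
    [[0,0,0],[0,0,0.02],55],
    [[0,0,0],[0,0,0.035],55],
    [[0,0,0],[0,0,0.035],55],
  ],
)

```text
clock: 46.53
eef_pos: [0.5826, -0.0059, 0.095]
eef_rot: [[0.966, 0.259, 0.002], [0.259, -0.966, -0.0], [0.002, 0.001, -1.0]]
wrist_force: [-6.4, 2.3, 20.2]
width: 0.0654
```

```bash
python3 q.py
```

```text
[ 0.58256446 -0.00592639  0.09497817] -74.97290896482798 [-6.35153924  2.25969204 20.19885721] [ 0.49771253  0.87758621 -0.13082358] 0.06538750948430198
```

Call:
jog_arm(
  deltas=[
    [[0,0,0],[0,0,0.02],55],
    [[0,0,0],[0,0,0.04],55],
    [[0,0,0],[0,0,0.05],55],
    [[0,0,0],[0,0,0.05],55],
  ],
)

```text
clock: 46.87
eef_pos: [0.5823, -0.0059, 0.0949]
eef_rot: [[0.987, 0.162, 0.002], [0.162, -0.987, -0.001], [0.001, 0.001, -1.0]]
wrist_force: [-7.2, 2.7, 21.6]
width: 0.0658
```

```bash
python3 q.py
python3 - <<'E'
from h import *
s=manip.capture('side'); c=proj('side',[[.582,-.006,.11]])[0].astype(int)
im=cv2.resize(s[c[0]-40:c[0]+40,c[1]-50:c[1]+50],None,fx=7,fy=7,interpolation=cv2.INTER_CUBIC)
cv2.imwrite('pics/o14.png',im[...,::-1])
E
```

```text
[ 0.58232874 -0.00593247  0.09491414] -80.64893085877507 [-7.18491954  2.74547974 21.64671821] [0.34776797 1.25549635 0.11234336] 0.06583054103132108
```

View pics/o14.png

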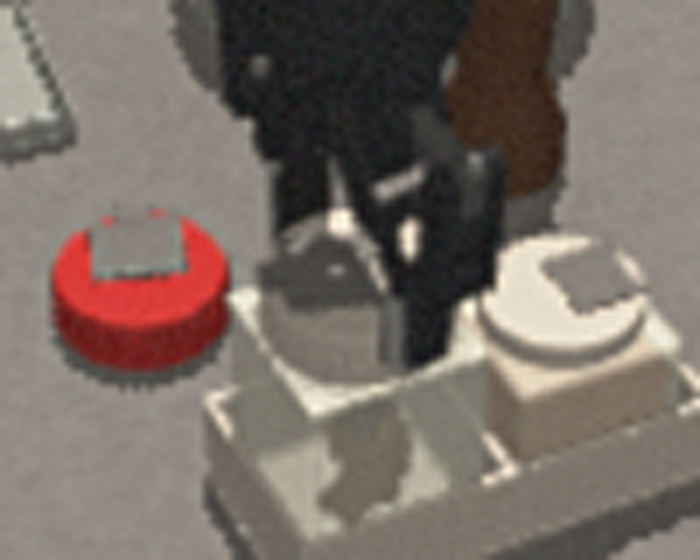

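Picture 15 shows little more than before (flap in shadow, 330,265). Unload, open and look from above.

Call:
jog_arm(
  deltas=[
    [[0,0,-0.003],[0,0,0],55],
    [[0,0,-0.006],[0,0,0],55],
    [[0,0,-0.006],[0,0,0],60],
    [[0,0,-0.006],[0,0,0],82],
    [[0,0,-0.006],[0,0,0],82],
    [[0,0,-0.006],[0,0,0],82],
    [[0,0,-0.03],[0,0,0],82],
    [[0,0,-0.09],[0,0,0],82],
    [[0,0,-0.15],[0,0,0],82],
    [[0,0,-0.15],[0,0,0],82],
  ],
)

```text
clock: 47.75
eef_pos: [0.5837, -0.0061, 0.1583]
eef_rot: [[0.987, 0.163, 0.007], [0.163, -0.987, -0.001], [0.007, 0.002, -1.0]]
wrist_force: [1.0, -1.3, 0.7]
width: 0.0821
```

Call:
jog_arm(
  deltas=[
    [[-0.1,0.0,0],[0,0,0],82],
    [[-0.2,0.0,0],[0,0,0],82],
    [[-0.3,0.0,0],[0,0,0],82],
    [[-0.4,0.0,0],[0,0,0],82],
    [[-0.4,0.0,0],[0,0,0],82],
    [[-0.4,0.0,0],[0,0,0],82],
  ],
)

```text
clock: 48.25
eef_pos: [0.4232, -0.0323, 0.1537]
eef_rot: [[0.987, 0.162, 0.001], [0.162, -0.987, -0.0], [0.001, 0.0, -1.0]]
wrist_force: [0.7, 0.2, 0.9]
width: 0.0819
```

```bash
cat > capv.py <<'E'
import sys
from h import *
t=manip.capture('top');s=manip.capture('side'); P=[]
for n,i in(('top',t),('side',s)):
    o=ortho(n,i,.532,.632,-.056,.044,.1176,3600).copy(); H,W=o.shape[:2]; cv2.circle(o,(W//2,H//2),int(.0335*3600),(255,0,0),1); P.append(cv2.resize(o,(360,360)))
cv2.imwrite('pics/'+sys.argv[1],cv2.hconcat(P)[...,::-1])
for n in('top','side'):
  for k in manip.place_of('cap_tab',n)[:4]:
    a=at(n,k['position'],.1176); d=a[:2]-[.582,-.006]
    if np.hypot(*d)<.05: print(n,round(k['p'],2),a.round(4),np.degrees(np.arctan2(d[1],d[0])))
E
python3 capv.py o15.png; python3 q.py
```

```text
top 0.87 [0.5479 0.0006 0.1176] 169.02877314116412
side 0.64 [ 0.5501 -0.006   0.1176] -179.98486988360318
[ 0.42509388 -0.03197131  0.15312173] -80.60269330288828 [ 0.91851393 -0.22083348  0.6925817 ] [-0.01109703  0.01099313 -0.01833805] 0.08203371242424776
```

View pics/o15.png

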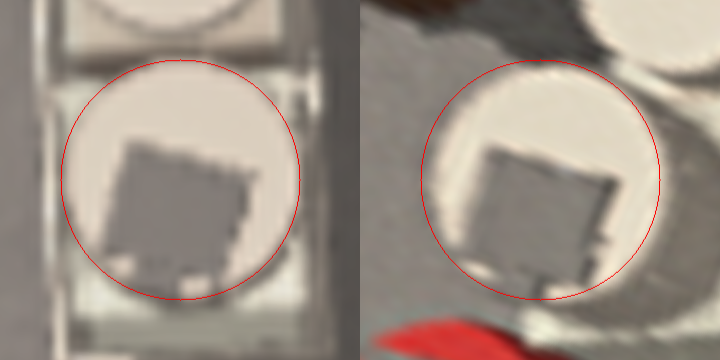

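Picture 16: cap seated concentric with the ring at its closed height; the tab points to about 167° (bottom-left, 150,275), roughly square. No torque stop was felt for certain, so regrip and test tightening.

Run:
```python
from h import *
p=[]
for _ in range(6): manip.capture('top'); p.append(manip.observe()['eef_pos'])
p=np.mean(p,0)
plan([[(.582,-.006,.155,-78,82,2)],[(.582,-.006,.0955,-78,82,0)]],(*p,-80.6))
```

```text
from [ 0.4246 -0.0319  0.1528] -80.6 t 48.75 w 82.0
[[0.399, 0.0, -0.006],[0,0,-0.023],82] x7
   -> [ 0.5821 -0.0058  0.1552] -78.0 rows 7
[[-0.0, 0.0, 0.149],[0,0,0.0],82] x2
   -> [ 0.5821 -0.0058  0.0956] -78.0 rows 2
```

Call:
jog_arm(
  deltas=[
    [[0.1,0,-0.006],[0,0,-0.023],82],
    [[0.2,0,-0.006],[0,0,-0.023],82],
    [[0.3,0,-0.006],[0,0,-0.023],82],
    [[0.37,0,-0.006],[0,0,-0.023],82],
    [[0.399,0,-0.006],[0,0,-0.023],82],
    [[0.399,0,-0.006],[0,0,-0.023],82],
    [[0.399,0,-0.006],[0,0,-0.023],82],
  ],
)

```text
clock: 49.33
eef_pos: [0.5813, -0.0059, 0.1545]
eef_rot: [[0.978, 0.209, -0.001], [0.209, -0.978, 0.0], [-0.001, -0.0, -1.0]]
wrist_force: [0.2, 0.9, 0.6]
width: 0.082
```

Call:
jog_arm(
  deltas=[
    [[0,0,0.03],[0,0,0],82],
    [[0,0,0.07],[0,0,0],82],
    [[0,0,0.105],[0,0,0],82],
    [[0,0,0.13],[0,0,0],82],
    [[0,0,0.145],[0,0,0],82],
    [[0,0,0.145],[0,0,0],55],
    [[0,0,0.145],[0,0,0],55],
    [[0,0,0.145],[0,0,0],55],
    [[0,0,0.145],[0,0,0],55],
    [[0,0,0.145],[0,0,0],55],
  ],
  force=80,
)

```text
clock: 50.17
eef_pos: [0.5812, -0.0062, 0.0979]
eef_rot: [[0.978, 0.209, -0.001], [0.209, -0.978, -0.0], [-0.001, 0.0, -1.0]]
wrist_force: [-5.3, -2.3, 0.8]
width: 0.0644
```

```bash
python3 q.py
```

```text
[ 0.58116826 -0.00615384  0.09786953] -77.96126521713931 [-5.25968835 -2.29143932  0.75843537] [-0.2523227   0.75058568  0.2101025 ] 0.06440143436240456
```

Call:
jog_arm(
  deltas=[
    [[0,0,0],[0,0,0.02],55],
    [[0,0,0],[0,0,0.035],55],
    [[0,0,0],[0,0,0.035],55],
  ],
)

```text
clock: 50.42
eef_pos: [0.5809, -0.0059, 0.0978]
eef_rot: [[0.99, 0.138, -0.001], [0.138, -0.99, -0.0], [-0.001, -0.0, -1.0]]
wrist_force: [-6.6, 1.2, 0.6]
width: 0.0647
```

```bash
python3 q.py
```

```text
[ 0.58093296 -0.00586204  0.09784148] -82.04517939079 [-6.64627358  1.2240871   0.56267211] [0.19399487 1.16109783 1.10335683] 0.06465468282392407
```

Call:
jog_arm(
  deltas=[
    [[0,0,0],[0,0,0.02],55],
    [[0,0,0],[0,0,0.035],55],
    [[0,0,0],[0,0,0.035],55],
  ],
)

```text
clock: 50.67
eef_pos: [0.5807, -0.0055, 0.0978]
eef_rot: [[0.998, 0.068, -0.002], [0.068, -0.998, 0.0], [-0.002, -0.001, -1.0]]
wrist_force: [-9.4, 2.8, 3.0]
width: 0.0644
```

```bash
python3 q.py
```

```text
[ 0.58065865 -0.00551421  0.09777563] -86.07659051727327 [-9.41237934  2.76017488  3.03615535] [ 0.46293376  1.5650747  -0.26216988] 0.06444089544891127
```

Call:
jog_arm(
  deltas=[
    [[0,0,-0.002],[0,0,0],55],
    [[0,0,-0.004],[0,0,0],55],
    [[0,0,-0.004],[0,0,0],55],
  ],
)

```text
clock: 50.92
eef_pos: [0.5806, -0.0055, 0.0979]
eef_rot: [[0.998, 0.07, -0.003], [0.07, -0.998, 0.001], [-0.003, -0.001, -1.0]]
wrist_force: [-3.0, 5.7, -13.9]
width: 0.0644
```

```bash
python3 q.py
```

```text
[ 0.58060755 -0.00553571  0.09793833] -86.00367689017799 [ -3.00076995   5.74125732 -13.91196591] [ 0.77914565  0.58169852 -0.20930585] 0.06441071815430191
```

Call:
jog_arm(
  deltas=[
    [[0,0,0.004],[0,0,0.02],55],
    [[0,0,0.004],[0,0,0.02],55],
  ],
)

```text
clock: 51.08
eef_pos: [0.581, -0.0061, 0.0979]
eef_rot: [[1.0, 0.029, -0.001], [0.029, -1.0, -0.001], [-0.001, 0.001, -1.0]]
wrist_force: [-9.2, 0.3, 2.0]
width: 0.064
```

```bash
python3 q.py
```

```text
[ 0.58103483 -0.00611341  0.09787273] -88.35547310647749 [-9.15874048  0.26056305  1.96758841] [-0.50491589  1.44891849  0.39530671] 0.06402781456540027
```

Call:
jog_arm(
  deltas=[
    [[0,0,0],[0,0,0],60],
    [[0,0,0],[0,0,0],82],
    [[0,0,0],[0,0,0],82],
    [[0,0,0],[0,0,0],82],
    [[0,0,-0.03],[0,0,0],82],
    [[0,0,-0.09],[0,0,0],82],
    [[0,0,-0.15],[0,0,0],82],
    [[0,0,-0.18],[0,0,0],82],
    [[0,0,-0.18],[0,0,0],82],
  ],
)

```text
clock: 51.83
eef_pos: [0.5829, -0.0061, 0.1731]
eef_rot: [[1.0, 0.03, 0.006], [0.03, -1.0, -0.0], [0.006, 0.001, -1.0]]
wrist_force: [0.1, -0.0, -0.2]
width: 0.0819
```

Call:
jog_arm(
  deltas=[
    [[-0.1,0,0],[0,0,0],82],
    [[-0.2,0,0],[0,0,0],82],
    [[-0.3,0,0],[0,0,0],82],
    [[-0.4,0,0],[0,0,0],82],
    [[-0.4,0,0],[0,0,0],82],
    [[-0.4,0,0],[0,0,0],82],
  ],
)

```text
clock: 52.33
eef_pos: [0.4204, -0.0107, 0.1692]
eef_rot: [[1.0, 0.029, 0.0], [0.029, -1.0, -0.0], [0.0, 0.0, -1.0]]
wrist_force: [0.2, -0.3, 0.0]
width: 0.0817
```

```bash
python3 capv.py o16.png; python3 q.py
python3 - <<'E'
from h import *
t=cv2.imread('pics/o16.png')[:,:360]; t=cv2.imread('pics/o16.png')
for f in('o15.png','o16.png'):
    im=cv2.imread('pics/'+f); 
    for k in(0,1):
        h=cv2.cvtColor(im[:,360*k:360*k+360],cv2.COLOR_BGR2GRAY).astype(int); r,c=np.mgrid[:360,:360]
        m=(((r-180)**2+(c-180)**2<105**2)&(h<160)).astype(np.uint8); m=cv2.morphologyEx(m,cv2.MORPH_OPEN,np.ones((15,15)))
        n,l,st,ce=cv2.connectedComponentsWithStats(m); j=1+st[1:,4].argmax(); rr,cc=np.nonzero(l==j)
        print(f,k,cv2.minAreaRect(np.stack([cc,rr],1).astype(np.float32))[1:],ce[j])
E
```

```text
top 0.69 [ 0.5534 -0.001   0.1176] 170.1471964285872
top 0.34 [ 0.5829 -0.0119  0.1176] -81.3587577920454
side 0.79 [ 0.5514 -0.0263  0.1176] -146.46671028286153
side 0.7 [ 0.5714 -0.0323  0.1176] -111.89878970826099
[ 0.42255516 -0.01078388  0.16910953] -88.29205698894941 [-0.35067945  0.03112642 -0.1101705 ] [ 0.02645064 -0.01832455 -0.01616615] 0.08204908649864992
o15.png 0 ((135.57742309570312, 131.21177673339844), 14.03624439239502) [175.2440749  214.78453581]
o15.png 1 ((138.8494873046875, 125.98150634765625), 13.912494659423828) [176.50802797 219.2117053 ]
o16.png 0 ((135.45777893066406, 128.0802764892578), 3.1798300743103027) [181.99510859 217.08504533]
o16.png 1 ((136.63723754882812, 124.35734558105469), 4.170436859130859) [181.99783706 219.39922658]
```

Pull test −14 N held, so it is threaded; the tab now reads about 176° (it sprang back as the pads slipped at the stop). One more gentle tightening, without push, to confirm it stands at the stop.

Call:
jog_arm(
  deltas=[
    [[0.1,0,0],[0,0,0],82],
    [[0.2,0,0],[0,0,0],82],
    [[0.3,0,0],[0,0,0],82],
    [[0.37,0,0],[0,0,0],82],
    [[0.4,0,0],[0,0,0],82],
    [[0.4,0,0],[0,0,0],82],
    [[0.4,0,0],[0,0,0],82],
  ],
)

```text
clock: 53.12
eef_pos: [0.5818, -0.0059, 0.168]
eef_rot: [[1.0, 0.03, -0.002], [0.03, -1.0, 0.0], [-0.002, -0.0, -1.0]]
wrist_force: [0.0, -0.1, -0.5]
width: 0.0822
```

Call:
jog_arm(
  deltas=[
    [[0,0,0.03],[0,0,0],82],
    [[0,0,0.08],[0,0,0],82],
    [[0,0,0.13],[0,0,0],82],
    [[0,0,0.165],[0,0,0],82],
    [[0,0,0.18],[0,0,0],82],
    [[0,0,0.18],[0,0,0],55],
    [[0,0,0.18],[0,0,0],55],
    [[0,0,0.18],[0,0,0],55],
    [[0,0,0.18],[0,0,0],55],
    [[0,0,0.18],[0,0,0],55],
  ],
  force=40,
)

```text
clock: 53.95
eef_pos: [0.5809, -0.0058, 0.0973]
eef_rot: [[1.0, 0.03, -0.001], [0.03, -1.0, 0.0], [-0.001, -0.0, -1.0]]
wrist_force: [-6.0, 1.6, -3.7]
width: 0.0658
```

```bash
python3 q.py
```

```text
[ 0.58094448 -0.00583054  0.09734844] -88.28041683721409 [-6.049824    1.58313713 -3.69042092] [0.26507622 0.97911423 0.1140337 ] 0.06582453156998949
```

Call:
jog_arm(
  deltas=[
    [[0,0,0],[0,0,0.01],55],
    [[0,0,0],[0,0,0.018],55],
    [[0,0,0],[0,0,0.018],55],
  ],
)

```text
clock: 54.2
eef_pos: [0.5809, -0.0057, 0.0973]
eef_rot: [[1.0, -0.007, -0.001], [-0.007, -1.0, 0.0], [-0.001, -0.0, -1.0]]
wrist_force: [-5.6, 1.1, -4.7]
width: 0.0659
```

```bash
python3 q.py
```

```text
[ 0.58094258 -0.00572572  0.0972993 ] -90.3732250318943 [-5.57978817  1.12931524 -4.73796271] [0.29624275 0.95349637 0.2338602 ] 0.06590222325167568
```

Call:
jog_arm(
  deltas=[
    [[0,0,0],[0,0,0.01],55],
    [[0,0,0],[0,0,0.018],55],
    [[0,0,0],[0,0,0.018],55],
  ],
)

```text
clock: 54.45
eef_pos: [0.581, -0.0057, 0.0973]
eef_rot: [[0.999, -0.042, -0.001], [-0.042, -0.999, 0.0], [-0.001, -0.0, -1.0]]
wrist_force: [-5.3, 2.2, -4.9]
width: 0.0656
```

```bash
python3 q.py
```

```text
[ 0.58095854 -0.0057037   0.0972931 ] -92.43289422755738 [-5.30974404  2.19873357 -4.8538896 ] [0.31844135 0.84174746 0.2452096 ] 0.0656262155995621
```

Call:
jog_arm(
  deltas=[
    [[0,0,0.002],[0,0,0.02],55],
    [[0,0,0.002],[0,0,0.035],55],
    [[0,0,0.002],[0,0,0.035],55],
  ],
)

```text
clock: 54.7
eef_pos: [0.5811, -0.0056, 0.0972]
eef_rot: [[0.994, -0.113, -0.001], [-0.113, -0.994, 0.0], [-0.001, 0.0, -1.0]]
wrist_force: [-7.2, 2.9, 1.8]
width: 0.0659
```

```bash
python3 q.py
```

```text
[ 0.58111087 -0.00559494  0.09717288] -96.47945172439985 [-7.2315585   2.91778663  1.78812805] [0.31921741 1.33491064 0.20908901] 0.06594047635006163
```

Call:
jog_arm(
  deltas=[
    [[0,0,0],[0,0,0.02],55],
    [[0,0,0],[0,0,0.035],55],
    [[0,0,0],[0,0,0.035],55],
  ],
)

```text
clock: 54.95
eef_pos: [0.581, -0.0055, 0.0971]
eef_rot: [[0.983, -0.182, -0.001], [-0.182, -0.983, 0.0], [-0.001, -0.0, -1.0]]
wrist_force: [-8.4, 3.5, 0.5]
width: 0.0654
```

```bash
python3 q.py
```

```text
[ 0.58102076 -0.00552043  0.0971133 ] -100.50618278247157 [-8.36690086  3.46111963  0.47355165] [ 0.45852657  1.44892396 -0.17300032] 0.0654384318139786
```

Call:
jog_arm(
  deltas=[
    [[0,0,0],[0,0,0.02],55],
    [[0,0,0],[0,0,0.035],55],
    [[0,0,0],[0,0,0.035],55],
  ],
)

```text
clock: 55.2
eef_pos: [0.5808, -0.0054, 0.097]
eef_rot: [[0.968, -0.251, -0.002], [-0.251, -0.968, 0.0], [-0.002, -0.0, -1.0]]
wrist_force: [-9.1, 5.3, 1.6]
width: 0.0659
```

```bash
python3 q.py
```

```text
[ 0.58082283 -0.00536197  0.09704943] -104.50724501789017 [-9.11638145  5.34085698  1.58591199] [0.56531309 1.63048976 0.01775088] 0.06586451832571132
```

Call:
jog_arm(
  deltas=[
    [[0,0,0],[0,0,0],60],
    [[0,0,0],[0,0,0],82],
    [[0,0,0],[0,0,0],82],
    [[0,0,0],[0,0,0],82],
    [[0,0,-0.03],[0,0,0],82],
    [[0,0,-0.09],[0,0,0],82],
    [[0,0,-0.15],[0,0,0],82],
    [[0,0,-0.18],[0,0,0],82],
    [[0,0,-0.18],[0,0,0],82],
  ],
)

```text
clock: 55.95
eef_pos: [0.5829, -0.0061, 0.1722]
eef_rot: [[0.968, -0.25, 0.006], [-0.25, -0.968, -0.0], [0.006, -0.001, -1.0]]
wrist_force: [0.5, 0.1, 0.4]
width: 0.082
```

Call:
jog_arm(
  deltas=[
    [[-0.1,0,0],[0,0,0],82],
    [[-0.2,0,0],[0,0,0],82],
    [[-0.3,0,0],[0,0,0],82],
    [[-0.4,0,0],[0,0,0],82],
    [[-0.4,0,0],[0,0,0],82],
    [[-0.4,0,0],[0,0,0],82],
  ],
)

```text
clock: 56.45
eef_pos: [0.4255, 0.0343, 0.1683]
eef_rot: [[0.969, -0.249, 0.0], [-0.249, -0.969, -0.0], [0.0, 0.0, -1.0]]
wrist_force: [0.2, 1.0, -0.0]
width: 0.0816
```

```bash
cat > ang.py <<'E'
import sys
from h import *
for f in sys.argv[1:]:
    im=cv2.imread('pics/'+f)
    for k in(0,1):
        g=im[:,360*k:360*k+360]; h=cv2.cvtColor(g,cv2.COLOR_BGR2GRAY).astype(int); r,c=np.mgrid[:360,:360]
        m=(((r-180)**2+(c-180)**2<105**2)&(h<160)).astype(np.uint8); m=cv2.morphologyEx(m,cv2.MORPH_OPEN,np.ones((15,15)))
        n,l,st,ce=cv2.connectedComponentsWithStats(m); j=1+st[1:,4].argmax(); rr,cc=np.nonzero(l==j)
        w=cv2.HoughCircles(cv2.GaussianBlur(h.astype(np.uint8),(9,9),0),cv2.HOUGH_GRADIENT,1,100,param1=60,param2=10,minRadius=110,maxRadius=130)
        R=cv2.minAreaRect(np.stack([cc,rr],1).astype(np.float32)); print(f,k,'rect',round(R[2],1),'ctr',ce[j].round(),'circle',None if w is None else w[0][0])
E
python3 capv.py o17.png; python3 ang.py o15.png o16.png o17.png; python3 q.py
```

```text
top 0.73 [0.5467 0.0095 0.1176] 156.33512507294762
side 0.82 [ 0.5571 -0.0109  0.1176] -168.8381689549646
o15.png 0 rect 14.0 ctr [175. 215.] circle [179.5 179.5 117.6]
o15.png 1 rect 13.9 ctr [177. 219.] circle [180.5 179.5 117.4]
o16.png 0 rect 3.2 ctr [182. 217.] circle [179.5 179.5 117.3]
o16.png 1 rect 4.2 ctr [182. 219.] circle [178.5 179.5 116.3]
o17.png 0 rect 21.4 ctr [171. 215.] circle [180.5 180.5 117.1]
o17.png 1 rect 21.1 ctr [173. 218.] circle [180.5 180.5 116.8]
[0.42747456 0.03372416 0.16827605] -104.47053530855796 [-0.8314592  -0.33610481  0.6854503 ] [-0.01837518 -0.01984924 -0.03655752] 0.08197053379665575
```

View pics/o17.png

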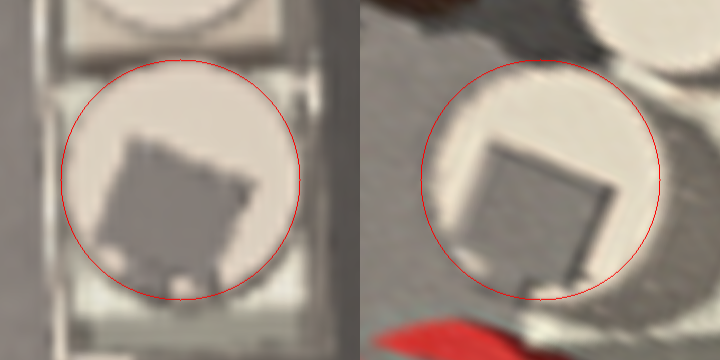

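Picture 17: the cap followed the gripper, tab now about 159° (bottom-left), still concentric. Check whether it stays, and measure play and torque once more with a light grip.

Call:
jog_arm(
  deltas=[
    [[0,0,0],[0,0,0],82],
    [[0,0,0],[0,0,0],82],
    [[0,0,0],[0,0,0],82],
    [[0,0,0],[0,0,0],82],
    [[0,0,0],[0,0,0],82],
    [[0,0,0],[0,0,0],82],
    [[0,0,0],[0,0,0],82],
    [[0,0,0],[0,0,0],82],
  ],
)

```text
clock: 57.32
eef_pos: [0.4267, 0.034, 0.1685]
eef_rot: [[0.968, -0.25, -0.0], [-0.25, -0.968, 0.0], [-0.0, -0.0, -1.0]]
wrist_force: [-0.2, 0.5, 0.2]
width: 0.082
```

```bash
python3 capv.py o18.png >/dev/null; python3 ang.py o18.png
python3 - <<'E'
from h import *
# height of the cap: compare two-camera triangulation of cap top circle centre at assumed heights, own cap vs expectation
t=manip.capture('top');s=manip.capture('side')
for z in(.112,.1146,.1176,.1206):
    L=[]
    for n,i in(('top',t),('side',s)):
        o=ortho(n,i,.532,.632,-.056,.044,z,3600).astype(np.uint8); g=cv2.GaussianBlur(cv2.cvtColor(o,cv2.COLOR_RGB2GRAY),(9,9),0)
        _,m=cv2.threshold(g,185,255,0); h=cv2.morphologyEx(m,cv2.MORPH_OPEN,np.ones((9,9)))
        c=cv2.HoughCircles(g,cv2.HOUGH_GRADIENT,1.5,100,param1=60,param2=10,minRadius=112,maxRadius=125)
        L.append(None if c is None else c[0][0].round(1).tolist())
    print(z,L)
plan([[(.581,-.0055,.155,-90,82,2)]],None)
E
```

```text
o18.png 0 rect 21.3 ctr [171. 215.] circle [179.5 179.5 117.3]
o18.png 1 rect 20.9 ctr [173. 218.] circle [181.5 179.5 117.9]
0.112 [[180.8000030517578, 173.1999969482422, 117.19999694824219], [168.8000030517578, 174.8000030517578, 116.0]]
0.1146 [[180.8000030517578, 177.8000030517578, 117.5999984741211], [177.8000030517578, 179.1999969482422, 115.80000305175781]]
0.1176 [[182.1999969482422, 174.8000030517578, 117.4000015258789], [189.8000030517578, 183.8000030517578, 116.80000305175781]]
0.1206 [[180.8000030517578, 179.1999969482422, 117.19999694824219], [201.8000030517578, 188.1999969482422, 115.80000305175781]]
from [0.4267 0.034  0.1685] -104.4 t 57.6167 w 81.7
[[0.398, -0.001, 0.034],[0,0,-0.126],82] x7
   -> [ 0.5809 -0.0054  0.1549] -90.0 rows 7
```

Call:
jog_arm(
  deltas=[
    [[0.1,0,0.034],[0,0,-0.03],82],
    [[0.2,0,0.034],[0,0,-0.06],82],
    [[0.3,0,0.034],[0,0,-0.1],82],
    [[0.37,0,0.034],[0,0,-0.126],82],
    [[0.398,-0.001,0.034],[0,0,-0.126],82],
    [[0.398,-0.001,0.034],[0,0,-0.126],82],
    [[0.398,-0.001,0.034],[0,0,-0.126],82],
  ],
)

```text
clock: 58.2
eef_pos: [0.5806, -0.0054, 0.1542]
eef_rot: [[1.0, -0.001, -0.001], [-0.001, -1.0, 0.0], [-0.001, -0.0, -1.0]]
wrist_force: [-0.6, 0.4, -0.1]
width: 0.0821
```

Call:
jog_arm(
  deltas=[
    [[0,0,0.03],[0,0,0],82],
    [[0,0,0.07],[0,0,0],82],
    [[0,0,0.11],[0,0,0],82],
    [[0,0,0.135],[0,0,0],82],
    [[0,0,0.143],[0,0,0],82],
    [[0,0,0.143],[0,0,0],55],
    [[0,0,0.143],[0,0,0],55],
    [[0,0,0.143],[0,0,0],55],
    [[0,0,0.143],[0,0,0],55],
    [[0,0,0.143],[0,0,0],55],
  ],
  force=40,
)

```text
clock: 59.03
eef_pos: [0.5809, -0.0055, 0.0982]
eef_rot: [[1.0, 0.0, 0.0], [0.0, -1.0, -0.0], [0.0, 0.0, -1.0]]
wrist_force: [-4.5, -2.3, 1.6]
width: 0.0653
```

```bash
echo "print(o['joint_efforts'][5])" >> q.py; python3 q.py
```

```text
[ 0.58094095 -0.00547881  0.09824133] -89.99507062636758 [-4.51419392 -2.26885342  1.61948142] [-0.36724444  0.66798793  0.47369567] 0.06530316024094694
0.49802228808403015
```

Call:
jog_arm(
  deltas=[
    [[0,0,-0.002],[0,0,0],55],
    [[0,0,-0.003],[0,0,0],55],
    [[0,0,-0.003],[0,0,0],55],
  ],
)

```text
clock: 59.28
eef_pos: [0.5805, -0.0053, 0.0983]
eef_rot: [[1.0, -0.0, -0.001], [-0.0, -1.0, 0.0], [-0.001, -0.0, -1.0]]
wrist_force: [-2.8, -1.1, -8.1]
width: 0.0658
```

```bash
python3 q.py
```

```text
[ 0.58053188 -0.00531776  0.09830983] -90.01228904708158 [-2.83074264 -1.07849634 -8.14698029] [-0.11726458  0.41702888  0.45484778] 0.06577738374792974
0.5086657404899597
```

Call:
jog_arm(
  deltas=[
    [[0,0,0.003],[0,0,0.01],55],
    [[0,0,0.003],[0,0,0.03],55],
    [[0,0,0.003],[0,0,0.04],55],
  ],
)

```text
clock: 59.53
eef_pos: [0.5808, -0.0058, 0.0982]
eef_rot: [[0.997, -0.083, -0.0], [-0.083, -0.997, -0.001], [-0.0, 0.001, -1.0]]
wrist_force: [-12.0, -1.3, 5.1]
width: 0.0656
```

```bash
python3 q.py
```

```text
[ 0.58084386 -0.00581694  0.09817476] -94.77081092274385 [-11.95545871  -1.27935492   5.10768316] [-0.85806122  2.06214028  0.53417156] 0.06563914294304425
0.26387843303382397
```

Call:
jog_arm(
  deltas=[
    [[0,0,0],[0,0,0.01],55],
    [[0,0,0],[0,0,0.03],55],
    [[0,0,0],[0,0,0.04],55],
  ],
)

```text
clock: 59.78
eef_pos: [0.5806, -0.0056, 0.0982]
eef_rot: [[0.987, -0.162, -0.001], [-0.162, -0.987, -0.001], [-0.001, 0.001, -1.0]]
wrist_force: [-10.4, -2.7, 3.2]
width: 0.0658
```

```bash
python3 q.py
```

```text
[ 0.58056114 -0.00564416  0.09815706] -99.32081378119135 [-10.43227036  -2.65337435   3.1557305 ] [-1.14866375  1.74806884  0.90495901] 0.06576426790078906
0.7429498247802258
```

It is held without axial play (−8 N pull, 0.07 mm) and resists tightening (0.5–0.9 Nm): at the stop. Release, retreat and do the last checks.

Call:
jog_arm(
  deltas=[
    [[0,0,0],[0,0,0],60],
    [[0,0,0],[0,0,0],82],
    [[0,0,0],[0,0,0],82],
    [[0,0,0],[0,0,0],82],
    [[0,0,-0.03],[0,0,0],82],
    [[0,0,-0.09],[0,0,0],82],
    [[0,0,-0.16],[0,0,0],82],
    [[0,0,-0.22],[0,0,0],82],
    [[0,0,-0.22],[0,0,0],82],
  ],
)

```text
clock: 60.53
eef_pos: [0.5828, -0.0054, 0.1919]
eef_rot: [[0.987, -0.16, 0.009], [-0.16, -0.987, -0.0], [0.009, -0.001, -1.0]]
wrist_force: [-0.2, -0.2, 1.4]
width: 0.0823
```

Call:
jog_arm(
  deltas=[
    [[-0.1,0,0],[0,0,0],82],
    [[-0.2,0,0],[0,0,0],82],
    [[-0.3,0,0],[0,0,0],82],
    [[-0.4,0,0],[0,0,0],82],
    [[-0.4,0,0],[0,0,0],82],
    [[-0.4,0,0],[0,0,0],82],
    [[-0.4,0,0],[0,0,0],82],
  ],
)

```text
clock: 61.12
eef_pos: [0.4238, 0.0201, 0.1867]
eef_rot: [[0.987, -0.16, 0.002], [-0.16, -0.987, -0.0], [0.002, -0.0, -1.0]]
wrist_force: [1.2, 0.6, 0.0]
width: 0.0815
```

```bash
python3 capv.py o19.png; python3 ang.py o19.png
python3 - <<'E'
from h import *
look()
for q in('tong','tong_heel','tong_tip'):
    for k in manip.place_of(q,'side')[:1]: print(q,round(k['p'],2),at('side',k['position'],.008)[:2])
o=manip.observe(); print(o['clock'],o['wrist_force'])
E
```

```text
top 0.74 [0.5421 0.0173 0.1176] 149.72355752837151
side 0.61 [0.5583 0.0145 0.1176] 139.05282215864707
o19.png 0 rect 26.9 ctr [156. 213.] circle [181.5 178.5 119.4]
o19.png 1 rect 27.3 ctr [152. 214.] circle [179.5 179.5 117.3]
top
[ 0.4663 -0.3434] 127 [31. 16.] 143.0
cardamom 0.2 [ 0.5908 -0.4498]
side
[ 0.4666 -0.341 ] 124 [33. 19.] 144.0
tong 0.76 [0.47069932 0.27684991]
tong_heel 0.72 [0.52610557 0.29205694]
tong_tip 0.51 [0.38492036 0.30461889]
61.6667 [ 0.98471212 -0.08376311 -0.46912224]
```

Run:
```python
from h import *
s=manip.capture('side'); c=proj('side',[[.582,-.006,.1]])[0].astype(int)
im=cv2.resize(s[c[0]-30:c[0]+30,c[1]-35:c[1]+35],None,fx=7,fy=7,interpolation=cv2.INTER_CUBIC)
def ring(r,z,col):
    a=np.linspace(0,2*np.pi,60); q=proj('side',np.stack([.582+r*np.cos(a),-.006+r*np.sin(a),0*a+z],1))
    q=((q-[c[0]-30,c[1]-35])*7+3)[:,::-1].astype(np.int32); cv2.polylines(im,[q],True,col,1)
ring(.0335,.0936,(255,0,0)); ring(.0335,.1146,(0,0,255))
o=cv2.imread('pics/o19.png')[:,:300,::-1]; o=cv2.resize(o,(int(300*420/360),420))
cv2.imwrite('pics/o20.png',cv2.hconcat([im,o])[...,::-1])
```

```text
(no output)
```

View pics/o20.png

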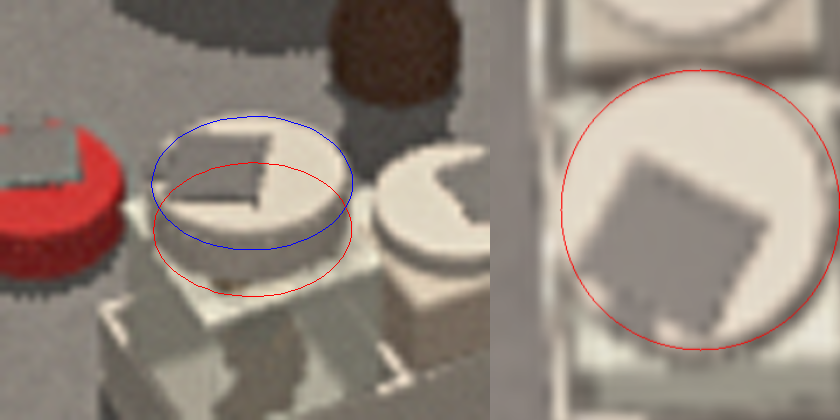

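Picture 18: the last torque test was too much: the near side of the cap now stands a few mm high (lower edge at row 280 against ring 296), i.e. it has been cammed out of the thread. I will take it off along the thread and redo the closing, stopping at the first stop.

Run:
```python
from h import *
p=[]
for _ in range(6): manip.capture('top'); p.append(manip.observe()['eef_pos'])
p=np.mean(p,0); R=manip.observe()['eef_rot']; ph=np.degrees(np.arctan2(R[1,1],R[0,1]))
plan([[(.582,-.006,.16,-112.5,82,2)],[(.582,-.006,.0985,-112.5,82,0)]],(*p,ph))
```

```text
from [0.423  0.0201 0.1857] -99.2 t 62.0167 w 82.0
[[0.403, 0.001, 0.064],[0,0,0.116],82] x7
   -> [ 0.5821 -0.006   0.1601] -112.5 rows 7
[[-0.0, 0.0, 0.154],[0,0,0.0],82] x2
   -> [ 0.5821 -0.006   0.0985] -112.5 rows 2
```

Call:
jog_arm(
  deltas=[
    [[0.1,0,0],[0,0,0.03],82],
    [[0.2,0,0.02],[0,0,0.06],82],
    [[0.3,0,0.04],[0,0,0.09],82],
    [[0.37,0.001,0.06],[0,0,0.116],82],
    [[0.403,0.001,0.064],[0,0,0.116],82],
    [[0.403,0.001,0.064],[0,0,0.116],82],
    [[0.403,0.001,0.064],[0,0,0.116],82],
  ],
)

```text
clock: 62.6
eef_pos: [0.5819, -0.006, 0.1594]
eef_rot: [[0.924, -0.382, -0.001], [-0.382, -0.924, 0.0], [-0.001, 0.0, -1.0]]
wrist_force: [0.2, -0.1, -0.5]
width: 0.0824
```

Call:
jog_arm(
  deltas=[
    [[0,0,0.03],[0,0,0],82],
    [[0,0,0.07],[0,0,0],82],
    [[0,0,0.11],[0,0,0],82],
    [[0,0,0.14],[0,0,0],82],
    [[0,0,0.154],[0,0,0],82],
    [[0,0,0.154],[0,0,0],55],
    [[0,0,0.154],[0,0,0],55],
    [[0,0,0.154],[0,0,0],55],
    [[0,0,0.154],[0,0,0],55],
    [[0,0,0.154],[0,0,0],55],
  ],
  force=40,
)

```text
clock: 63.43
eef_pos: [0.5823, -0.0043, 0.0995]
eef_rot: [[0.925, -0.381, 0.001], [-0.381, -0.925, 0.002], [0.0, -0.002, -1.0]]
wrist_force: [-0.5, 12.4, 0.9]
width: 0.0655
```

```bash
python3 q.py
```

```text
[ 0.58226    -0.00429396  0.09948524] -112.40248523034086 [-0.48262177 12.439887    0.93271155] [ 2.07228954 -0.03073284  0.38316552] 0.06547150078654508
0.3585926815867424
```

Call:
jog_arm(
  deltas=[
    [[0,0,-0.001],[0,0,-0.04],55],
    [[0,0,-0.002],[0,0,-0.08],55],
    [[0,0,-0.003],[0,0,-0.12],55],
    [[0,0,-0.004],[0,0,-0.16],55],
    [[0,0,-0.005],[0,0,-0.2],55],
    [[0,0,-0.005],[0,0,-0.2],55],
  ],
)

```text
clock: 63.93
eef_pos: [0.5827, -0.0047, 0.1011]
eef_rot: [[1.0, 0.014, 0.002], [0.014, -1.0, 0.001], [0.002, -0.001, -1.0]]
wrist_force: [4.4, 11.7, -5.3]
width: 0.0657
```

```bash
python3 q.py
```

```text
[ 0.58266546 -0.00471664  0.10112156] -89.19488102189808 [ 4.41330124 11.65321261 -5.25259044] [ 1.21389105 -0.74993904  0.44441754] 0.0656913820027984
-1.2180609628558159
```

Call:
jog_arm(
  deltas=[
    [[0,0,-0.001],[0,0,-0.05],55],
    [[0,0,-0.002],[0,0,-0.1],55],
    [[0,0,-0.003],[0,0,-0.15],55],
    [[0,0,-0.004],[0,0,-0.2],55],
    [[0,0,-0.005],[0,0,-0.25],55],
    [[0,0,-0.006],[0,0,-0.3],55],
    [[0,0,-0.006],[0,0,-0.3],55],
  ],
)

```text
clock: 64.52
eef_pos: [0.5815, -0.0049, 0.1028]
eef_rot: [[0.817, 0.577, -0.001], [0.577, -0.817, 0.001], [-0.0, -0.002, -1.0]]
wrist_force: [-1.2, 8.1, -8.8]
width: 0.0655
```

```bash
python3 q.py
```

```text
[ 0.58148729 -0.00485192  0.10281526] -54.753836407772724 [-1.24977503  8.09513475 -8.82837302] [1.18784993 0.26659379 0.16408309] 0.06553021328317114
-1.9408008456230164
```

Call:
jog_arm(
  deltas=[
    [[0,0,-0.001],[0,0,-0.05],55],
    [[0,0,-0.002],[0,0,-0.1],55],
    [[0,0,-0.003],[0,0,-0.15],55],
    [[0,0,-0.004],[0,0,-0.2],55],
    [[0,0,-0.005],[0,0,-0.25],55],
    [[0,0,-0.006],[0,0,-0.3],55],
    [[0,0,-0.006],[0,0,-0.3],55],
  ],
)

```text
clock: 65.1
eef_pos: [0.5813, -0.0056, 0.1051]
eef_rot: [[0.35, 0.937, -0.002], [0.937, -0.35, 0.0], [-0.0, -0.002, -1.0]]
wrist_force: [-5.5, 3.4, -7.0]
width: 0.0657
```

```bash
python3 q.py
```

```text
[ 0.58131689 -0.00555569  0.10510803] -20.495577355273518 [-5.50573738  3.41016107 -7.04053087] [0.58985136 0.58323048 0.28264953] 0.06570147405860029
-1.958998516201973
```

Call:
jog_arm(
  deltas=[
    [[0,0,-0.001],[0,0,-0.05],55],
    [[0,0,-0.002],[0,0,-0.1],55],
    [[0,0,-0.003],[0,0,-0.15],55],
    [[0,0,-0.004],[0,0,-0.2],55],
    [[0,0,-0.005],[0,0,-0.25],55],
    [[0,0,-0.006],[0,0,-0.3],55],
    [[0,0,-0.006],[0,0,-0.3],55],
  ],
)

```text
clock: 65.68
eef_pos: [0.5817, -0.0063, 0.1076]
eef_rot: [[-0.237, 0.972, -0.001], [0.972, 0.237, -0.001], [-0.0, -0.001, -1.0]]
wrist_force: [-2.8, -3.3, -8.3]
width: 0.0657
```

```bash
python3 q.py
```

```text
[ 0.58169148 -0.00628449  0.10757372] 13.681705424450948 [-2.82943399 -3.32235135 -8.28384811] [-0.3363429   0.19427765  0.35386185] 0.06572048486016147
-1.893376037478447
```

Call:
jog_arm(
  deltas=[
    [[0,0,-0.001],[0,0,-0.05],55],
    [[0,0,-0.002],[0,0,-0.1],55],
    [[0,0,-0.003],[0,0,-0.15],55],
    [[0,0,-0.004],[0,0,-0.18],55],
    [[0,0,-0.004],[0,0,-0.2],55],
    [[0,0,-0.004],[0,0,-0.2],55],
  ],
)

```text
clock: 66.18
eef_pos: [0.5821, -0.0062, 0.1096]
eef_rot: [[-0.592, 0.806, 0.0], [0.806, 0.592, -0.0], [-0.001, 0.0, -1.0]]
wrist_force: [-1.3, -2.0, -4.7]
width: 0.0654
```

```bash
python3 q.py
```

```text
[ 0.58212851 -0.00623039  0.10961228] 36.296193089812014 [-1.25604401 -1.96421752 -4.72855768] [-0.35190043  0.0092448   0.08740734] 0.06541944842965747
-0.9449731931090355
```

Call:
jog_arm(
  deltas=[
    [[0,0,-0.001],[0,0,-0.03],55],
    [[0,0,-0.002],[0,0,-0.06],55],
    [[0,0,-0.003],[0,0,-0.09],55],
    [[0,0,-0.003],[0,0,-0.09],55],
  ],
)

```text
clock: 66.52
eef_pos: [0.5826, -0.0059, 0.1115]
eef_rot: [[-0.728, 0.686, 0.002], [0.686, 0.728, -0.0], [-0.001, 0.001, -1.0]]
wrist_force: [-0.8, 0.1, 0.5]
width: 0.066
```

```bash
python3 q.py
```

```text
[ 0.58255089 -0.00591789  0.1114602 ] 46.68500325538274 [-0.77330073  0.05410795  0.51571317] [ 0.03403439 -0.00070741 -0.02035796] 0.06597778732925244
-1.4217429980635643
```

Call:
jog_arm(
  deltas=[
    [[0,0,-0.003],[0,0,0],55],
    [[0,0,-0.005],[0,0,0],55],
    [[0,0,-0.005],[0,0,0],55],
  ],
)

```text
clock: 66.77
eef_pos: [0.5823, -0.006, 0.113]
eef_rot: [[-0.727, 0.686, 0.001], [0.686, 0.727, -0.0], [-0.001, 0.001, -1.0]]
wrist_force: [-1.0, -0.3, -0.2]
width: 0.0658
```

```bash
python3 q.py
```

```text
[ 0.58227122 -0.00595309  0.11298276] 46.64945592919771 [-0.99104747 -0.25193054 -0.1617193 ] [-0.03799394 -0.00773021 -0.04273824] 0.0657688790176886
0.07492935284972191
```

Free of the thread. Lift clear, turn back to before the window, and set it down again.

Call:
jog_arm(
  deltas=[
    [[0,0,-0.01],[0,0,0],55],
    [[0,0,-0.02],[0,0,0],55],
    [[0,0,-0.03],[0,0,0.05],55],
    [[0,0,-0.03],[0,0,0.1],55],
    [[0,0,-0.03],[0,0,0.15],55],
    [[0,0,-0.03],[0,0,0.2],55],
    [[0,0,-0.03],[0,0,0.22],55],
    [[0,0,-0.03],[0,0,0.22],55],
  ],
)

```text
clock: 67.43
eef_pos: [0.5822, -0.006, 0.1249]
eef_rot: [[-0.366, 0.931, 0.0], [0.931, 0.366, -0.0], [-0.0, 0.0, -1.0]]
wrist_force: [1.0, 0.0, 0.0]
width: 0.0656
```

```bash
python3 q.py
python3 - <<'E'
from h import *
s=manip.capture('side'); c=proj('side',[[.582,-.006,.12]])[0].astype(int)
im=cv2.resize(s[c[0]-30:c[0]+30,c[1]-35:c[1]+35],None,fx=8,fy=8,interpolation=cv2.INTER_CUBIC)
def ring(r,z,col):
    a=np.linspace(0,2*np.pi,60); q=proj('side',np.stack([.582+r*np.cos(a),-.006+r*np.sin(a),0*a+z],1))
    q=((q-[c[0]-30,c[1]-35])*8+3)[:,::-1].astype(np.int32); cv2.polylines(im,[q],True,col,1)
ring(.0335,.119,(255,0,0)); ring(.0335,.140,(0,0,255)); ring(.024,.112,(0,255,0))
cv2.imwrite('pics/o21.png',im[...,::-1])
E
```

```text
[ 0.58218781 -0.00598351  0.12493583] 21.44847780344326 [0.97184077 0.0441237  0.01105582] [-0.01950196 -0.0225427  -0.03243748] 0.06557503100350107
1.2658051773905754
```

View pics/o21.png

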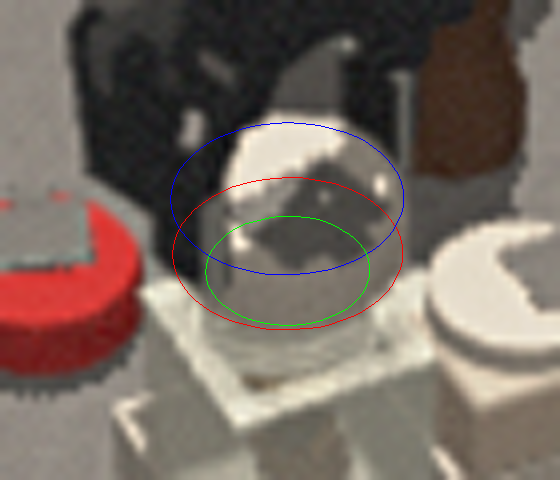

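Picture 19: the cap hangs level above the neck (top edge row 112, bottom edge row 318, both equally above the rings), flap towards lower right (tab ≈ −77°). Lower it.

Call:
jog_arm(
  deltas=[
    [[0,0,0.01],[0,0,0],55],
    [[0,0,0.02],[0,0,0],55],
    [[0,0,0.03],[0,0,0],55],
    [[0,0,0.036],[0,0,0],55],
    [[0,0,0.04],[0,0,0],55],
    [[0,0,0.04],[0,0,0],55],
    [[0,0,0.04],[0,0,0],55],
  ],
)

```text
clock: 68.07
eef_pos: [0.583, -0.0059, 0.1105]
eef_rot: [[-0.369, 0.93, 0.003], [0.93, 0.369, -0.0], [-0.001, 0.003, -1.0]]
wrist_force: [-3.5, 0.9, 20.3]
width: 0.0658
```

Call:
jog_arm(
  deltas=[
    [[0,0,0.001],[0,0,0],55],
    [[0,0,0.002],[0,0,0],55],
    [[0,0,0.003],[0,0,0],55],
    [[0,0,0.003],[0,0,0],55],
  ],
)

```text
clock: 68.4
eef_pos: [0.5831, -0.0059, 0.1103]
eef_rot: [[-0.369, 0.93, 0.004], [0.93, 0.369, -0.0], [-0.002, 0.003, -1.0]]
wrist_force: [-8.4, 1.8, 30.8]
width: 0.0658
```

Call:
jog_arm(
  deltas=[
    [[0,0,0.001],[0,0,0],55],
    [[0,0,0.002],[0,0,0],55],
    [[0,0,0.002],[0,0,0],55],
  ],
)

```text
clock: 68.65
eef_pos: [0.5832, -0.0059, 0.1101]
eef_rot: [[-0.369, 0.93, 0.004], [0.93, 0.369, -0.0], [-0.002, 0.004, -1.0]]
wrist_force: [-9.8, 1.7, 35.9]
width: 0.0656
```

Call:
jog_arm(
  deltas=[
    [[0,0,-0.004],[0,0,0],55],
    [[0,0,-0.006],[0,0,-0.02],55],
    [[0,0,-0.006],[0,0,-0.05],55],
    [[0,0,-0.006],[0,0,-0.08],55],
    [[0,0,-0.006],[0,0,-0.08],55],
  ],
)

```text
clock: 69.07
eef_pos: [0.583, -0.0061, 0.1109]
eef_rot: [[-0.516, 0.857, 0.003], [0.857, 0.516, -0.001], [-0.002, 0.002, -1.0]]
wrist_force: [-2.0, -3.5, 17.9]
width: 0.0655
```

Call:
jog_arm(
  deltas=[
    [[0,0,0],[0,0,-0.02],55],
    [[0,0,0],[0,0,-0.04],55],
    [[0,0,0],[0,0,-0.04],55],
  ],
)

```text
clock: 69.32
eef_pos: [0.5829, -0.006, 0.1107]
eef_rot: [[-0.581, 0.814, 0.003], [0.814, 0.581, -0.0], [-0.002, 0.002, -1.0]]
wrist_force: [-2.2, -0.6, 16.5]
width: 0.0655
```

Call:
jog_arm(
  deltas=[
    [[0,0,0],[0,0,-0.015],55],
    [[0,0,0],[0,0,-0.03],55],
    [[0,0,0],[0,0,-0.03],55],
  ],
)

```text
clock: 69.57
eef_pos: [0.5823, -0.0062, 0.1089]
eef_rot: [[-0.628, 0.778, 0.001], [0.778, 0.628, -0.0], [-0.001, 0.0, -1.0]]
wrist_force: [3.3, -2.5, 1.5]
width: 0.0656
```

Call:
jog_arm(
  deltas=[
    [[0,0,0],[0,0,-0.015],55],
    [[0,0,0],[0,0,-0.03],55],
    [[0,0,0],[0,0,-0.03],55],
  ],
)

```text
clock: 69.82
eef_pos: [0.5819, -0.006, 0.1084]
eef_rot: [[-0.673, 0.74, -0.001], [0.74, 0.673, 0.0], [0.001, -0.0, -1.0]]
wrist_force: [-1.0, -0.8, 0.2]
width: 0.0656
```

Dropped again at φ≈37°. Follow down and screw clockwise, stopping about 122° on (φ≈−84°).

Call:
jog_arm(
  deltas=[
    [[0,0,0.003],[0,0,0],55],
    [[0,0,0.006],[0,0,0.01],55],
    [[0,0,0.009],[0,0,0.02],55],
    [[0,0,0.011],[0,0,0.02],55],
    [[0,0,0.011],[0,0,0.02],55],
  ],
)

```text
clock: 70.23
eef_pos: [0.5822, -0.0064, 0.1061]
eef_rot: [[-0.64, 0.768, 0.001], [0.768, 0.64, -0.001], [-0.001, 0.0, -1.0]]
wrist_force: [-10.1, -3.0, 20.7]
width: 0.0655
```

Call:
jog_arm(
  deltas=[
    [[0,0,0],[0,0,0.04],55],
    [[0,0,0.001],[0,0,0.09],55],
    [[0,0,0.002],[0,0,0.14],55],
    [[0,0,0.003],[0,0,0.19],55],
    [[0,0,0.004],[0,0,0.24],55],
    [[0,0,0.005],[0,0,0.29],55],
    [[0,0,0.005],[0,0,0.3],55],
    [[0,0,0.005],[0,0,0.3],55],
  ],
)

```text
clock: 70.9
eef_pos: [0.5829, -0.0061, 0.1044]
eef_rot: [[-0.093, 0.996, 0.003], [0.996, 0.093, -0.0], [-0.001, 0.003, -1.0]]
wrist_force: [-4.8, -0.8, 18.1]
width: 0.0657
```

```bash
python3 q.py
```

```text
[ 0.58294472 -0.00613246  0.10439569] 5.313926695706898 [-4.75466644 -0.79887356 18.13580425] [ 0.04864325  0.54760909 -0.23524944] 0.06565406670179993
0.5643262155354023
```

Call:
jog_arm(
  deltas=[
    [[0,0,0.001],[0,0,0.04],55],
    [[0,0,0.002],[0,0,0.09],55],
    [[0,0,0.003],[0,0,0.14],55],
    [[0,0,0.004],[0,0,0.19],55],
    [[0,0,0.005],[0,0,0.24],55],
    [[0,0,0.006],[0,0,0.29],55],
    [[0,0,0.006],[0,0,0.3],55],
    [[0,0,0.006],[0,0,0.3],55],
  ],
)

```text
clock: 71.57
eef_pos: [0.5825, -0.0058, 0.1019]
eef_rot: [[0.486, 0.874, 0.002], [0.874, -0.486, 0.0], [0.001, 0.002, -1.0]]
wrist_force: [-7.2, 0.6, 20.1]
width: 0.0659
```

```bash
python3 q.py
```

```text
[ 0.58250209 -0.00579182  0.10190225] -29.055822680566916 [-7.20962757  0.5861486  20.1458687 ] [ 0.4463819   1.25545676 -0.3016408 ] 0.06588376194303423
0.4677154775708914
```

Call:
jog_arm(
  deltas=[
    [[0,0,0.001],[0,0,0.04],55],
    [[0,0,0.002],[0,0,0.08],55],
    [[0,0,0.003],[0,0,0.12],55],
    [[0,0,0.004],[0,0,0.16],55],
    [[0,0,0.004],[0,0,0.2],55],
    [[0,0,0.004],[0,0,0.2],55],
    [[0,0,0.004],[0,0,0.2],55],
  ],
)

```text
clock: 72.15
eef_pos: [0.5825, -0.0054, 0.1003]
eef_rot: [[0.787, 0.617, 0.002], [0.617, -0.787, 0.001], [0.002, 0.0, -1.0]]
wrist_force: [-7.0, 3.4, 19.0]
width: 0.0655
```

```bash
python3 q.py
```

```text
[ 0.58251479 -0.00539453  0.1003044 ] -51.90892551081304 [-6.98599623  3.36800788 19.01989282] [ 0.89719124  1.22601421 -0.3885602 ] 0.06552264062796984
-0.011742966889869422
```

Call:
jog_arm(
  deltas=[
    [[0,0,0.0005],[0,0,0.03],55],
    [[0,0,0.001],[0,0,0.06],55],
    [[0,0,0.001],[0,0,0.09],55],
    [[0,0,0.001],[0,0,0.09],55],
  ],
)

```text
clock: 72.48
eef_pos: [0.5823, -0.0053, 0.0999]
eef_rot: [[0.886, 0.464, 0.001], [0.464, -0.886, 0.001], [0.002, -0.0, -1.0]]
wrist_force: [-8.6, 5.4, 19.5]
width: 0.0658
```

```bash
python3 q.py
```

```text
[ 0.58234335 -0.00528938  0.09990978] -62.38421387506141 [-8.61988059  5.4344655  19.5332078 ] [ 1.03607539  1.3562353  -0.2718872 ] 0.06580124479165315
0.9735051915049553
```

Call:
jog_arm(
  deltas=[
    [[0,0,0.0005],[0,0,0.03],55],
    [[0,0,0.001],[0,0,0.06],55],
    [[0,0,0.001],[0,0,0.09],55],
    [[0,0,0.001],[0,0,0.09],55],
  ],
)

```text
clock: 72.82
eef_pos: [0.5826, -0.005, 0.0996]
eef_rot: [[0.955, 0.298, 0.002], [0.298, -0.955, 0.001], [0.002, -0.001, -1.0]]
wrist_force: [-6.8, 8.4, 20.0]
width: 0.0655
```

```bash
python3 q.py
```

```text
[ 0.58255729 -0.00497569  0.09964644] -72.68809472417159 [-6.80662096  8.44744588 20.03063497] [ 1.44434566  1.15498542 -0.20388097] 0.06550210641651297
1.0478127747774124
```

Call:
jog_arm(
  deltas=[
    [[0,0,-0.002],[0,0,0.015],55],
    [[0,0,-0.004],[0,0,0.03],55],
    [[0,0,-0.004],[0,0,0.04],55],
    [[0,0,-0.004],[0,0,0.04],55],
  ],
)

```text
clock: 73.15
eef_pos: [0.582, -0.0051, 0.0998]
eef_rot: [[0.975, 0.223, -0.0], [0.223, -0.975, 0.001], [0.0, -0.001, -1.0]]
wrist_force: [-3.3, 6.4, 7.7]
width: 0.0657
```

```bash
python3 q.py
```

```text
[ 0.58195427 -0.00508208  0.09975817] -77.1170273464618 [-3.27919774  6.35100791  7.71619981] [ 1.14661493  0.64488177 -0.00331921] 0.06574410709936764
0.4571512062102556
```

Call:
jog_arm(
  deltas=[
    [[0,0,0],[0,0,0.015],55],
    [[0,0,0],[0,0,0.03],55],
    [[0,0,0],[0,0,0.03],55],
  ],
)

```text
clock: 73.4
eef_pos: [0.582, -0.0051, 0.0997]
eef_rot: [[0.987, 0.164, -0.0], [0.164, -0.987, 0.001], [0.0, -0.001, -1.0]]
wrist_force: [-2.9, 6.3, 7.6]
width: 0.0659
```

```bash
python3 q.py
```

```text
[ 0.58198055 -0.00505045  0.09967687] -80.58915248718145 [-2.94382616  6.32232207  7.64304029] [1.23555366 0.55593176 0.01737265] 0.0659499203587431
0.6187218055129051
```

Call:
jog_arm(
  deltas=[
    [[0,0,0],[0,0,0],60],
    [[0,0,0],[0,0,0],70],
    [[0,0,0],[0,0,0],82],
    [[0,0,0],[0,0,0],82],
    [[0,0,-0.03],[0,0,0],82],
    [[0,0,-0.09],[0,0,0],82],
    [[0,0,-0.16],[0,0,0],82],
    [[0,0,-0.22],[0,0,0],82],
    [[0,0,-0.22],[0,0,0],82],
  ],
)

```text
clock: 74.15
eef_pos: [0.5838, -0.0062, 0.1934]
eef_rot: [[0.986, 0.167, 0.008], [0.167, -0.986, -0.001], [0.008, 0.002, -1.0]]
wrist_force: [-0.9, -0.3, 0.2]
width: 0.0819
```

Call:
jog_arm(
  deltas=[
    [[-0.1,0,0],[0,0,0],82],
    [[-0.2,0,0],[0,0,0],82],
    [[-0.3,0,0],[0,0,0],82],
    [[-0.4,0,0],[0,0,0],82],
    [[-0.4,0,0],[0,0,0],82],
    [[-0.4,0,0],[0,0,0],82],
    [[-0.4,0,0],[0,0,0],82],
  ],
)

```text
clock: 74.73
eef_pos: [0.425, -0.0328, 0.1882]
eef_rot: [[0.986, 0.167, 0.002], [0.167, -0.986, -0.0], [0.002, 0.001, -1.0]]
wrist_force: [0.5, -0.5, 1.2]
width: 0.082
```

```bash
cat > fin.py <<'E'
import sys
from h import *
s=manip.capture('side'); t=manip.capture('top'); c=proj('side',[[.582,-.006,.1]])[0].astype(int)
def draw(n,img,c,k,h,w,zz):
    im=cv2.resize(img[c[0]-h:c[0]+h,c[1]-w:c[1]+w],None,fx=k,fy=k,interpolation=cv2.INTER_CUBIC)
    for z,col in zz:
        a=np.linspace(0,2*np.pi,60); q=proj(n,np.stack([.582+.0335*np.cos(a),-.006+.0335*np.sin(a),0*a+z],1))
        cv2.polylines(im,[((q-[c[0]-h,c[1]-w])*k+k/2)[:,::-1].astype(np.int32)],True,col,1)
    return im
A=draw('side',s,c,7,30,30,[(.0936,(255,0,0)),(.1146,(0,0,255))])
o=ortho('top',t,.532,.632,-.056,.044,.1176,4200); B=cv2.resize(o,(370,420))
cv2.imwrite('pics/'+sys.argv[1],cv2.hconcat([A,B])[...,::-1])
E
python3 fin.py o22.png; python3 capv.py o22b.png>/dev/null; python3 ang.py o22b.png
```

```text
o22b.png 0 rect 84.8 ctr [183. 220.] circle [179.5 180.5 116.7]
o22b.png 1 rect 83.1 ctr [178. 221.] circle [179.5 179.5 117.7]
```

View pics/o22.png

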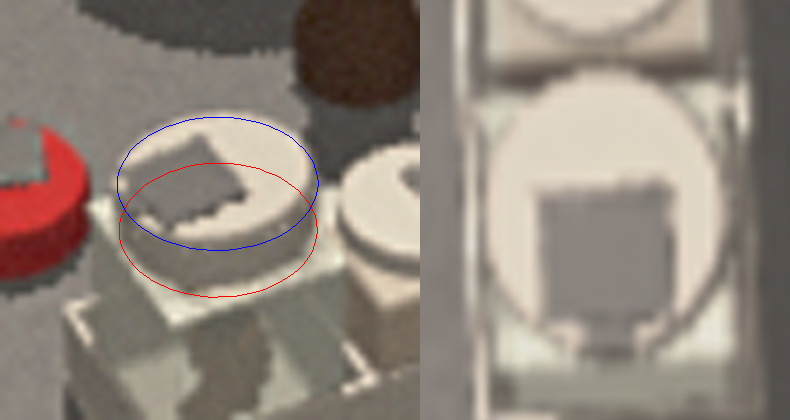

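Picture 20: tab now about 186°, i.e. square to the side within a few degrees; the cap outline agrees with the rings to about 1–1.5 pixels. Check its level and seating by a light grip (a tilted cap pushed the gripper 1.7 mm aside before).

Run:
```python
from h import *
p=[]
for _ in range(8): manip.capture('top'); p.append(manip.observe()['eef_pos'])
p=np.mean(p,0); R=manip.observe()['eef_rot']; ph=np.degrees(np.arctan2(R[1,1],R[0,1]))
plan([[(.582,-.006,.16,-90,82,2)],[(.582,-.006,.0955,-90,82,0)]],(*p,ph))
# apparent top-ellipse fits, white top threshold
for f in('s',):
    s=manip.capture('side'); g=cv2.cvtColor(s,cv2.COLOR_RGB2GRAY); c=proj('side',[[.582,-.006,.1146]])[0]
    print('cap-top ring centre px',c)
    for r in range(int(c[0])-12,int(c[0])+20): print(r-int(c[0]),g[r,int(c[1])+4:int(c[1])+9].mean().round(),end=' | ')
```

```text
from [ 0.4244 -0.0327  0.1872] -80.4 t 75.4333 w 81.9
[[0.4, 0.0, 0.068],[0,0,0.084],82] x7
   -> [ 0.5822 -0.0059  0.16  ] -90.0 rows 7
[[-0.0, 0.0, 0.161],[0,0,-0.0],82] x2
   -> [ 0.5822 -0.0059  0.0956] -90.0 rows 2
cap-top ring centre px [190.54426788 278.60439653]
-12 131.0 | -11 130.0 | -10 129.0 | -9 161.0 | -8 205.0 | -7 212.0 | -6 211.0 | -5 210.0 | -4 211.0 | -3 210.0 | -2 212.0 | -1 210.0 | 0 204.0 | 1 199.0 | 2 176.0 | 3 184.0 | 4 210.0 | 5 215.0 | 6 200.0 | 7 166.0 | 8 129.0 | 9 113.0 | 10 110.0 | 11 112.0 | 12 112.0 | 13 113.0 | 14 130.0 | 15 178.0 | 16 199.0 | 17 164.0 | 18 122.0 | 19 104.0 |
```

Run:
```python
from h import *
for f in('o15','o16','o17','o18','o19','o22b'):
    g=cv2.cvtColor(cv2.imread(f'pics/{f}.png'),cv2.COLOR_BGR2GRAY)[:,360:].astype(float)
    g=cv2.GaussianBlur(g,(5,5),0); out=[]
    for a in range(0,360,30):   # image angle, outward radius where brightness falls below 165 searching from r=135 inwards
        r=np.arange(95,150); x=180+r*np.cos(np.radians(a)); y=180+r*np.sin(np.radians(a))
        v=g[y.round().astype(int).clip(0,359),x.round().astype(int).clip(0,359)]; k=np.argmin(np.diff(v)); out.append((int(r[k]),int(v[max(k-6,0)]-v[min(k+6,54)])))
    print(f,out)
```

```text
o15 [(117, 39), (118, 39), (118, 6), (117, -12), (117, 52), (118, 32), (117, 25), (118, 6), (118, 22), (112, 124), (118, 99), (118, 62)]
o16 [(117, 46), (118, 43), (129, 16), (117, 8), (117, 53), (118, 37), (117, 31), (118, 14), (118, 21), (113, 115), (118, 98), (118, 67)]
o17 [(117, 40), (118, 40), (118, 28), (117, 39), (117, 32), (118, 11), (117, 24), (104, 68), (118, 24), (112, 121), (118, 87), (118, 66)]
o18 [(117, 39), (118, 38), (118, 28), (117, 34), (117, 31), (118, 9), (117, 25), (118, 2), (118, 24), (112, 119), (118, 91), (118, 66)]
o19 [(99, 51), (118, 7), (106, 66), (117, 21), (118, 4), (118, -28), (117, 57), (118, 31), (118, 45), (113, 115), (109, 77), (98, 52)]
o22b [(117, 20), (118, 30), (118, -12), (117, 12), (118, 19), (118, 54), (117, 54), (118, 60), (118, 56), (118, 112), (106, 83), (98, 50)]
```

Numbers from the rectified side views disagree: seated states (o15–o18) had the outline on the ring, but o19 and now it is shifted by about 4 mm, so the cap is still high or tilted. Take it off again, let it rest free on the neck to centre, and regrip.

Call:
jog_arm(
  deltas=[
    [[0.1,0,0],[0,0,0.04],82],
    [[0.2,0,0.02],[0,0,0.1],82],
    [[0.3,0,0.04],[0,0,0.16],82],
    [[0.37,0,0.06],[0,0,0.22],82],
    [[0.4,0,0.068],[0,0,0.28],82],
    [[0.4,0,0.068],[0,0,0.28],82],
    [[0.4,0,0.068],[0,0,0.28],82],
  ],
)

```text
clock: 76.07
eef_pos: [0.5818, -0.0059, 0.1594]
eef_rot: [[0.925, -0.379, -0.001], [-0.379, -0.925, 0.0], [-0.001, 0.0, -1.0]]
wrist_force: [-0.1, -0.2, -0.7]
width: 0.082
```

Call:
jog_arm(
  deltas=[
    [[0,0,0.03],[0,0,0],82],
    [[0,0,0.07],[0,0,0],82],
    [[0,0,0.11],[0,0,0],82],
    [[0,0,0.14],[0,0,0],82],
    [[0,0,0.156],[0,0,0],82],
    [[0,0,0.156],[0,0,0],55],
    [[0,0,0.156],[0,0,0],55],
    [[0,0,0.156],[0,0,0],55],
    [[0,0,0.156],[0,0,0],55],
    [[0,0,0.156],[0,0,0],55],
  ],
  force=40,
)

```text
clock: 76.9
eef_pos: [0.5821, -0.0053, 0.0982]
eef_rot: [[0.924, -0.381, 0.001], [-0.381, -0.924, 0.001], [0.0, -0.001, -1.0]]
wrist_force: [1.5, 4.8, -4.4]
width: 0.0656
```

```bash
python3 q.py
```

```text
[ 0.58214203 -0.00531764  0.09824352] -112.42042158292365 [ 1.46177733  4.78239148 -4.40125677] [ 0.7980284  -0.18108574  0.01706344] 0.06562516021337747
0.0025607069983379915
```

Call:
jog_arm(
  deltas=[
    [[0,0,-0.001],[0,0,-0.05],55],
    [[0,0,-0.002],[0,0,-0.1],55],
    [[0,0,-0.003],[0,0,-0.15],55],
    [[0,0,-0.004],[0,0,-0.2],55],
    [[0,0,-0.005],[0,0,-0.25],55],
    [[0,0,-0.006],[0,0,-0.3],55],
    [[0,0,-0.006],[0,0,-0.3],55],
  ],
)

```text
clock: 77.48
eef_pos: [0.5819, -0.0056, 0.1005]
eef_rot: [[0.977, 0.212, 0.0], [0.212, -0.977, 0.0], [0.0, -0.0, -1.0]]
wrist_force: [-1.6, 3.9, -3.0]
width: 0.0657
```

Call:
jog_arm(
  deltas=[
    [[0,0,-0.001],[0,0,-0.05],55],
    [[0,0,-0.002],[0,0,-0.1],55],
    [[0,0,-0.003],[0,0,-0.15],55],
    [[0,0,-0.004],[0,0,-0.2],55],
    [[0,0,-0.005],[0,0,-0.25],55],
    [[0,0,-0.006],[0,0,-0.3],55],
    [[0,0,-0.006],[0,0,-0.3],55],
  ],
)

```text
clock: 78.07
eef_pos: [0.582, -0.006, 0.1029]
eef_rot: [[0.69, 0.724, 0.0], [0.724, -0.69, -0.0], [0.0, 0.0, -1.0]]
wrist_force: [-0.6, 0.1, -4.0]
width: 0.066
```

```bash
python3 q.py
```

```text
[ 0.58204739 -0.0060277   0.1028634 ] -43.61185346790122 [-0.62031761  0.12488762 -4.04186969] [0.14344169 0.04615059 0.08456234] 0.06601707600669389
-2.2481030970811844
```

Call:
jog_arm(
  deltas=[
    [[0,0,-0.001],[0,0,-0.05],55],
    [[0,0,-0.002],[0,0,-0.1],55],
    [[0,0,-0.003],[0,0,-0.15],55],
    [[0,0,-0.004],[0,0,-0.2],55],
    [[0,0,-0.005],[0,0,-0.25],55],
    [[0,0,-0.006],[0,0,-0.3],55],
    [[0,0,-0.006],[0,0,-0.3],55],
  ],
)

```text
clock: 78.65
eef_pos: [0.5821, -0.0061, 0.1051]
eef_rot: [[0.163, 0.987, 0.0], [0.987, -0.163, -0.0], [-0.0, 0.0, -1.0]]
wrist_force: [0.7, -0.8, -5.4]
width: 0.066
```

```bash
python3 q.py
```

```text
[ 0.58209633 -0.00611577  0.10513963] -9.375305313601809 [ 0.74282417 -0.81889386 -5.35142404] [ 0.0370614  -0.20604873  0.07563744] 0.06597366974530128
-2.284639924764633
```

Call:
jog_arm(
  deltas=[
    [[0,0,-0.001],[0,0,-0.03],55],
    [[0,0,-0.0015],[0,0,-0.06],55],
    [[0,0,-0.002],[0,0,-0.1],55],
    [[0,0,-0.002],[0,0,-0.1],55],
  ],
)

```text
clock: 78.98
eef_pos: [0.5821, -0.0061, 0.1059]
eef_rot: [[-0.034, 0.999, 0.0], [0.999, 0.034, -0.0], [-0.0, 0.0, -1.0]]
wrist_force: [0.7, -0.5, -4.0]
width: 0.0658
```

```bash
python3 q.py
```

```text
[ 0.58210364 -0.00609796  0.10586725] 1.9378244300866612 [ 0.69528144 -0.46715732 -4.04181952] [-0.10436869 -0.14634028  0.05334954] 0.06577914530340034
-1.7230328544974327
```

Call:
jog_arm(
  deltas=[
    [[0,0,-0.001],[0,0,-0.03],55],
    [[0,0,-0.0015],[0,0,-0.06],55],
    [[0,0,-0.002],[0,0,-0.08],55],
    [[0,0,-0.002],[0,0,-0.08],55],
  ],
)

```text
clock: 79.32
eef_pos: [0.5823, -0.0061, 0.107]
eef_rot: [[-0.191, 0.982, 0.001], [0.982, 0.191, -0.0], [-0.0, 0.001, -1.0]]
wrist_force: [0.7, -0.6, -1.4]
width: 0.0657
```

```bash
python3 q.py
```

```text
[ 0.58234454 -0.00605859  0.10703905] 10.986122966448551 [ 0.7219866  -0.62859723 -1.35438896] [ 0.02980722 -0.02122281 -0.00547627] 0.06566384655364724
-1.0815175250172615
```

Call:
jog_arm(
  deltas=[
    [[0,0,-0.008],[0,0,0],55],
    [[0,0,-0.016],[0,0,0],55],
    [[0,0,-0.02],[0,0,0.05],55],
    [[0,0,-0.02],[0,0,0.1],55],
    [[0,0,-0.02],[0,0,0.15],55],
    [[0,0,-0.02],[0,0,0.2],55],
    [[0,0,-0.02],[0,0,0.22],55],
    [[0,0,-0.02],[0,0,0.22],55],
  ],
)

```text
clock: 79.98
eef_pos: [0.5822, -0.006, 0.115]
eef_rot: [[0.245, 0.969, 0.001], [0.969, -0.245, -0.0], [0.0, 0.001, -1.0]]
wrist_force: [0.9, -0.5, -0.3]
width: 0.0654
```

Call:
jog_arm(
  deltas=[
    [[0,0,0.004],[0,0,0],55],
    [[0,0,0.008],[0,0,0],55],
    [[0,0,0.012],[0,0,0],55],
    [[0,0,0.012],[0,0,0],55],
  ],
)

```text
clock: 80.32
eef_pos: [0.5819, -0.006, 0.1093]
eef_rot: [[0.24, 0.971, -0.001], [0.971, -0.24, 0.0], [-0.0, -0.001, -1.0]]
wrist_force: [0.6, -0.2, -0.1]
width: 0.0659
```

Call:
jog_arm(
  deltas=[
    [[0,0,0.002],[0,0,0],55],
    [[0,0,0.004],[0,0,0],55],
    [[0,0,0.004],[0,0,0],55],
  ],
)

```text
clock: 80.57
eef_pos: [0.5822, -0.0059, 0.1086]
eef_rot: [[0.241, 0.971, 0.0], [0.971, -0.241, 0.0], [0.0, 0.0, -1.0]]
wrist_force: [-2.5, 1.0, 6.9]
width: 0.0654
```

Call:
jog_arm(
  deltas=[
    [[0,0,0.002],[0,0,0],55],
    [[0,0,0.004],[0,0,0],55],
    [[0,0,0.004],[0,0,0],55],
  ],
)

```text
clock: 80.82
eef_pos: [0.5824, -0.0057, 0.1081]
eef_rot: [[0.241, 0.971, 0.001], [0.971, -0.241, 0.0], [0.001, 0.001, -1.0]]
wrist_force: [-5.5, 2.1, 16.2]
width: 0.0657
```

Call:
jog_arm(
  deltas=[
    [[0,0,-0.004],[0,0,0],55],
    [[0,0,-0.005],[0,0,0],60],
    [[0,0,-0.005],[0,0,0],76],
    [[0,0,-0.005],[0,0,0],76],
    [[0,0,-0.005],[0,0,0],76],
    [[0,0,0],[0,0,0],76],
    [[0,0,0],[0,0,0],55],
    [[0,0,0],[0,0,0],55],
    [[0,0,0],[0,0,0],55],
    [[0,0,0],[0,0,0],55],
  ],
)

```text
clock: 81.65
eef_pos: [0.582, -0.006, 0.1064]
eef_rot: [[0.241, 0.971, -0.0], [0.971, -0.241, -0.0], [-0.0, -0.0, -1.0]]
wrist_force: [0.6, 0.7, 1.0]
width: 0.0658
```

```bash
python3 q.py
```

```text
[ 0.58202208 -0.00599564  0.10639589] -13.9246604369349 [0.5812158  0.70081258 1.04190235] [-0.01907469 -0.06229926 -0.02286643] 0.06582252659634896
-0.00017796492556954036
```

Call:
jog_arm(
  deltas=[
    [[0,0,0.001],[0,0,0],55],
    [[0,0,0.002],[0,0,0],55],
    [[0,0,0.003],[0,0,0],55],
    [[0,0,0.003],[0,0,0],55],
  ],
)

```text
clock: 81.98
eef_pos: [0.5824, -0.006, 0.1062]
eef_rot: [[0.241, 0.971, 0.001], [0.971, -0.241, -0.0], [0.0, 0.001, -1.0]]
wrist_force: [-2.8, 0.3, 9.0]
width: 0.0658
```

```bash
python3 q.py
```

```text
[ 0.58238771 -0.00596674  0.10623718] -13.9264909203025 [-2.81896102  0.29668723  8.95789581] [0.07338032 0.52267157 0.04057957] 0.06581456502283892
-0.03857228555716574
```

Call:
jog_arm(
  deltas=[
    [[0,0,0],[0,0,-0.03],55],
    [[0,0,0],[0,0,-0.06],55],
    [[0,0,0],[0,0,-0.09],55],
    [[0,0,0],[0,0,-0.11],55],
    [[0,0,0],[0,0,-0.11],55],
  ],
)

```text
clock: 82.4
eef_pos: [0.5831, -0.0059, 0.107]
eef_rot: [[0.02, 1.0, 0.003], [1.0, -0.02, -0.0], [-0.0, 0.003, -1.0]]
wrist_force: [-0.1, 0.8, 13.1]
width: 0.0654
```

Call:
jog_arm(
  deltas=[
    [[0,0,0],[0,0,-0.015],55],
    [[0,0,0],[0,0,-0.03],55],
    [[0,0,0],[0,0,-0.03],55],
  ],
)

```text
clock: 82.65
eef_pos: [0.5832, -0.0059, 0.1072]
eef_rot: [[-0.039, 0.999, 0.004], [0.999, 0.039, -0.0], [-0.0, 0.004, -1.0]]
wrist_force: [-0.7, 1.0, 13.9]
width: 0.0659
```

Call:
jog_arm(
  deltas=[
    [[0,0,0],[0,0,-0.015],55],
    [[0,0,0],[0,0,-0.03],55],
    [[0,0,0],[0,0,-0.03],55],
  ],
)

```text
clock: 82.9
eef_pos: [0.5832, -0.006, 0.1072]
eef_rot: [[-0.099, 0.995, 0.004], [0.995, 0.099, -0.0], [-0.001, 0.004, -1.0]]
wrist_force: [0.2, -0.3, 14.1]
width: 0.0657
```

Call:
jog_arm(
  deltas=[
    [[0,0,0],[0,0,-0.015],55],
    [[0,0,0],[0,0,-0.03],55],
    [[0,0,0],[0,0,-0.03],55],
  ],
)

```text
clock: 83.15
eef_pos: [0.5832, -0.0061, 0.107]
eef_rot: [[-0.158, 0.987, 0.004], [0.987, 0.158, -0.0], [-0.001, 0.004, -1.0]]
wrist_force: [1.3, -1.5, 11.6]
width: 0.0656
```

Starting to drop; a little more.

Call:
jog_arm(
  deltas=[
    [[0,0,0],[0,0,-0.015],55],
    [[0,0,0],[0,0,-0.02],55],
    [[0,0,0],[0,0,-0.02],55],
    [[0,0,0],[0,0,-0.02],55],
  ],
)

```text
clock: 83.48
eef_pos: [0.5825, -0.0058, 0.1056]
eef_rot: [[-0.195, 0.981, 0.001], [0.981, 0.195, 0.0], [-0.0, 0.001, -1.0]]
wrist_force: [3.9, 1.2, 3.5]
width: 0.0653
```

Call:
jog_arm(
  deltas=[
    [[0,0,0.002],[0,0,-0.01],55],
    [[0,0,0.003],[0,0,-0.015],55],
    [[0,0,0.003],[0,0,-0.015],55],
    [[0,0,0.003],[0,0,-0.015],55],
  ],
)

```text
clock: 83.82
eef_pos: [0.5817, -0.006, 0.1036]
eef_rot: [[-0.225, 0.974, -0.001], [0.974, 0.225, 0.0], [0.0, -0.001, -1.0]]
wrist_force: [2.1, 0.2, -0.5]
width: 0.0659
```

```bash
python3 q.py
```

```text
[ 0.58173752 -0.00599585  0.10362551] 12.991982409847353 [ 2.06538021  0.1881951  -0.49224069] [ 0.12286459 -0.28847492  0.01277029] 0.06589328171684235
-0.0809709308668971
```

Call:
jog_arm(
  deltas=[
    [[0,0,0.002],[0,0,0.01],55],
    [[0,0,0.004],[0,0,0.02],55],
    [[0,0,0.006],[0,0,0.02],55],
    [[0,0,0.008],[0,0,0.02],55],
    [[0,0,0.008],[0,0,0.02],55],
  ],
)

```text
clock: 84.23
eef_pos: [0.5823, -0.0061, 0.1019]
eef_rot: [[-0.185, 0.983, 0.001], [0.983, 0.185, -0.0], [-0.0, 0.001, -1.0]]
wrist_force: [-2.7, 0.0, 9.9]
width: 0.066
```

Call:
jog_arm(
  deltas=[
    [[0,0,0],[0,0,0.04],55],
    [[0,0,0.001],[0,0,0.09],55],
    [[0,0,0.002],[0,0,0.14],55],
    [[0,0,0.003],[0,0,0.19],55],
    [[0,0,0.004],[0,0,0.24],55],
    [[0,0,0.005],[0,0,0.29],55],
    [[0,0,0.006],[0,0,0.3],55],
    [[0,0,0.006],[0,0,0.3],55],
  ],
)

```text
clock: 84.9
eef_pos: [0.5825, -0.0061, 0.0996]
eef_rot: [[0.404, 0.915, 0.002], [0.915, -0.404, -0.0], [0.0, 0.002, -1.0]]
wrist_force: [0.3, 1.0, 9.7]
width: 0.0657
```

```bash
python3 q.py
```

```text
[ 0.58253248 -0.00609     0.09956121] -23.81147438836757 [0.26858705 1.01514884 9.73097534] [ 0.11673943  0.22463412 -0.108955  ] 0.06572010342674472
0.7257670350372791
```

Call:
jog_arm(
  deltas=[
    [[0,0,0.001],[0,0,0.04],55],
    [[0,0,0.002],[0,0,0.09],55],
    [[0,0,0.003],[0,0,0.14],55],
    [[0,0,0.004],[0,0,0.19],55],
    [[0,0,0.005],[0,0,0.24],55],
    [[0,0,0.006],[0,0,0.29],55],
    [[0,0,0.006],[0,0,0.3],55],
    [[0,0,0.006],[0,0,0.3],55],
  ],
)

```text
clock: 85.57
eef_pos: [0.5826, -0.006, 0.0973]
eef_rot: [[0.85, 0.527, 0.002], [0.527, -0.85, -0.0], [0.002, 0.001, -1.0]]
wrist_force: [0.0, 0.3, 10.6]
width: 0.0658
```

```bash
python3 q.py
```

```text
[ 0.58261788 -0.00604742  0.09725174] -58.19028281322028 [ 0.02698075  0.33186206 10.59094819] [ 0.14866949  0.07505506 -0.12227574] 0.06583606913101485
0.7084280624985695
```

Call:
jog_arm(
  deltas=[
    [[0,0,0.001],[0,0,0.04],55],
    [[0,0,0.002],[0,0,0.09],55],
    [[0,0,0.003],[0,0,0.14],55],
    [[0,0,0.004],[0,0,0.19],55],
    [[0,0,0.004],[0,0,0.23],55],
    [[0,0,0.004],[0,0,0.23],55],
  ],
)

```text
clock: 86.07
eef_pos: [0.5824, -0.0058, 0.0956]
eef_rot: [[0.996, 0.092, 0.001], [0.092, -0.996, 0.0], [0.001, -0.0, -1.0]]
wrist_force: [-2.3, 2.2, 9.9]
width: 0.066
```

```bash
python3 q.py
```

```text
[ 0.58242813 -0.00579435  0.09555024] -84.73615836120183 [-2.33818391  2.20146209  9.86418999] [ 0.41432008  0.32395213 -0.16765111] 0.06602497539158036
1.726132594048977
```

Call:
jog_arm(
  deltas=[
    [[0,0,0],[0,0,0.03],55],
    [[0,0,0],[0,0,0.06],55],
    [[0,0,0],[0,0,0.08],55],
    [[0,0,0],[0,0,0.08],55],
  ],
)

```text
clock: 86.4
eef_pos: [0.5823, -0.0057, 0.0954]
eef_rot: [[0.998, -0.065, 0.001], [-0.065, -0.998, 0.0], [0.001, -0.0, -1.0]]
wrist_force: [-2.0, 3.6, 9.1]
width: 0.0657
```

```bash
python3 q.py
```

```text
[ 0.5823423  -0.00573534  0.09543192] -93.74696198091408 [-2.02269315  3.64789894  9.14449297] [ 0.51851426  0.25339646 -0.08993809] 0.06574471679153161
0.8879293687641621
```

Call:
jog_arm(
  deltas=[
    [[0,0,0],[0,0,0.03],55],
    [[0,0,0],[0,0,0.06],55],
    [[0,0,0],[0,0,0.07],55],
    [[0,0,0],[0,0,0.07],55],
  ],
)

```text
clock: 86.73
eef_pos: [0.5823, -0.0057, 0.0954]
eef_rot: [[0.979, -0.203, 0.001], [-0.203, -0.979, 0.0], [0.001, -0.001, -1.0]]
wrist_force: [-2.4, 3.5, 9.3]
width: 0.0661
```

```bash
python3 q.py
```

```text
[ 0.58229406 -0.00565128  0.0954022 ] -101.70027323636998 [-2.44240809  3.48347165  9.27372617] [ 0.57432264  0.31925397 -0.09797228] 0.06607846234327269
0.5574716627597809
```

Call:
jog_arm(
  deltas=[
    [[0,0,0],[0,0,0.02],55],
    [[0,0,0],[0,0,0.04],55],
    [[0,0,0],[0,0,0.04],55],
  ],
)

```text
clock: 86.98
eef_pos: [0.5823, -0.0056, 0.0954]
eef_rot: [[0.96, -0.281, 0.001], [-0.281, -0.96, 0.0], [0.001, -0.001, -1.0]]
wrist_force: [-2.0, 4.1, 9.6]
width: 0.0659
```

```bash
python3 q.py
```

```text
[ 0.58228615 -0.00562076  0.09543754] -106.34082026657617 [-1.99812504  4.1058047   9.61679908] [ 0.67406603  0.2829307  -0.10760625] 0.0659273567116386
0.7799817994236946
```

Call:
jog_arm(
  deltas=[
    [[0,0,0],[0,0,0.02],55],
    [[0,0,0],[0,0,0.04],55],
    [[0,0,0],[0,0,0.04],55],
  ],
)

```text
clock: 87.23
eef_pos: [0.5823, -0.0055, 0.0954]
eef_rot: [[0.934, -0.357, 0.001], [-0.357, -0.934, 0.0], [0.001, -0.001, -1.0]]
wrist_force: [-1.1, 4.0, 8.8]
width: 0.0659
```

```bash
python3 q.py
```

```text
[ 0.58229205 -0.00554441  0.09541675] -110.9187468352725 [-1.05026426  3.99874417  8.76771143] [ 0.63179959  0.34873175 -0.14286874] 0.06586094149686361
0.7399448566138744
```

Call:
jog_arm(
  deltas=[
    [[0,0,-0.001],[0,0,0.015],55],
    [[0,0,-0.002],[0,0,0.035],55],
    [[0,0,-0.002],[0,0,0.035],55],
  ],
)

```text
clock: 87.48
eef_pos: [0.5818, -0.0055, 0.0954]
eef_rot: [[0.907, -0.421, -0.001], [-0.421, -0.907, 0.001], [-0.001, -0.0, -1.0]]
wrist_force: [-2.9, 5.5, 4.3]
width: 0.0657
```

```bash
python3 q.py
```

```text
[ 0.58180048 -0.00552664  0.09539508] -114.87904733809988 [-2.85899635  5.51751249  4.28504429] [ 0.70548895  0.45278981 -0.15039374] 0.06570166641540529
0.7258311286568642
```

Call:
jog_arm(
  deltas=[
    [[0,0,0],[0,0,0],60],
    [[0,0,0],[0,0,0],70],
    [[0,0,0],[0,0,0],82],
    [[0,0,0],[0,0,0],82],
    [[0,0,-0.03],[0,0,0],82],
    [[0,0,-0.09],[0,0,0],82],
    [[0,0,-0.16],[0,0,0],82],
    [[0,0,-0.22],[0,0,0],82],
    [[0,0,-0.22],[0,0,0],82],
  ],
)

```text
clock: 88.23
eef_pos: [0.5838, -0.0062, 0.1894]
eef_rot: [[0.908, -0.419, 0.008], [-0.419, -0.908, -0.001], [0.008, -0.003, -1.0]]
wrist_force: [0.3, -0.0, 0.9]
width: 0.0821
```

Call:
jog_arm(
  deltas=[
    [[-0.1,-0.04,0],[0,0,0],82],
    [[-0.2,-0.08,0],[0,0,0],82],
    [[-0.3,-0.12,0],[0,0,0],82],
    [[-0.4,-0.16,0],[0,0,0],82],
    [[-0.4,-0.16,0],[0,0,0],82],
    [[-0.4,-0.16,0],[0,0,0],82],
  ],
)

```text
clock: 88.73
eef_pos: [0.4626, 0.1205, 0.1842]
eef_rot: [[0.909, -0.416, 0.001], [-0.416, -0.909, 0.0], [0.001, -0.001, -1.0]]
wrist_force: [-1.0, -0.9, -0.5]
width: 0.0821
```

```bash
sed -i 's/cv2.circle(o[^;]*;//' capv.py; python3 fin.py o23.png; python3 capv.py o23b.png>/dev/null; python3 ang.py o23b.png
python3 - <<'E'
from h import *
s=manip.capture('side'); g=cv2.cvtColor(s,cv2.COLOR_RGB2GRAY)
for r in range(178,210): print(r-190,g[r,282:287].mean().round(),end=' | ')
E
python3 q.py
```

```text
o23b.png 0 rect 90.0 ctr [184. 216.] circle [183.5 175.5 117.6]
o23b.png 1 rect 90.0 ctr [185. 220.] circle [187.5 182.5 118.7]
-12 130.0 | -11 131.0 | -10 126.0 | -9 129.0 | -8 172.0 | -7 205.0 | -6 212.0 | -5 212.0 | -4 211.0 | -3 211.0 | -2 212.0 | -1 211.0 | 0 212.0 | 1 203.0 | 2 185.0 | 3 181.0 | 4 162.0 | 5 189.0 | 6 211.0 | 7 216.0 | 8 211.0 | 9 165.0 | 10 120.0 | 11 109.0 | 12 108.0 | 13 109.0 | 14 106.0 | 15 115.0 | 16 148.0 | 17 155.0 | 18 119.0 | 19 105.0 | [0.46406732 0.11843479 0.1830675 ] -114.8336262546823 [-0.36266688 -0.00613057  0.23607324] [ 0.02503783 -0.00599341  0.04513131] 0.08219564068778797
-0.011297414603177458
```

View pics/o23.png

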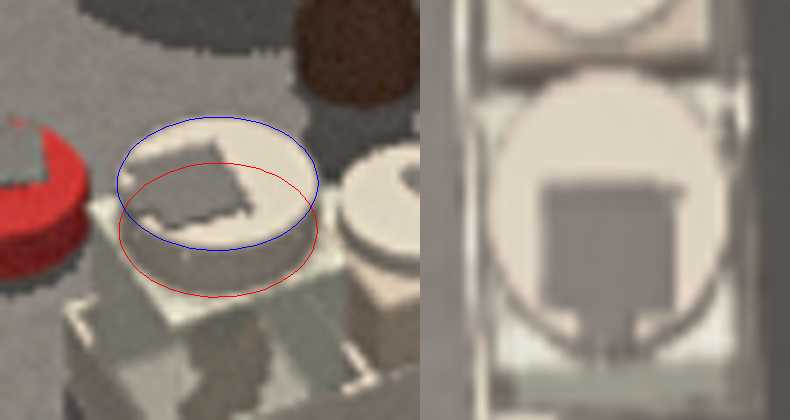

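Picture 21: the cap now lies level exactly on both rings (lower edge row ≈297), tab at 180°, square to the jar's side as described for the stop. Hand in.

Run:
```python
from h import *
look()
print(manip.job_done(), manip.observe()['clock'])
```

```text
top
[ 0.4662 -0.3434] 127 [31. 16.] 143.0
side
[ 0.4666 -0.341 ] 125 [33. 19.] 144.0
the job is handed in; nothing more can be done
the job is handed in; nothing more can be done
```

The job is finished and handed in at about 89 s, but it probably fails the wrist-force limit. While descending to the ginger, the wrist force read 184 N once, against the 120 N limit. I took later descents more slowly.

**What I did:** I laid the tong in the tray and put all six spices in the jar: two cinnamon, two anise, the cardamom and the pale ginger. I then put the white cap on, turned it back until it dropped, and screwed it down. The purple piece and the red cap were left alone.

**Closing the cap:** It took three tries.
- **First try:** I kept turning during my torque tests and forced the cap past its stop, which tilted it.
- **Second try:** it ended slightly high, so I took it off again.
- **Third try:** it dropped at the right angle and screwed down evenly onto the rim.

**Last checks:**
- **Cap:** it looked level and at the closed height, to about 1 pixel in the side view. The tab points to about 180°, square to the jar's side within 2–3°.
- **Stop:** I felt no clear torque stop on the last try. I stopped about 125° after the drop, going by the angle and by the height no longer falling.
- **Counter and tray:** only the purple piece is left on the counter. The tong lay inside the tray when I last measured it, before I redid the cap.
- **Pictures:** I viewed 21, against the budget of 14.

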